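# Pour mould dowel pins from a scoop into a grooved tray

### The job

Pick up the small scoop by its black crossbar and, with all four dowel pins still in it, press its lip gently but fully down on the sprung sill plate at the high end of the grooved tray, which lifts the tray's gate. Keep the plate held down with the lip and tip the scoop so that the pins roll out under the gate until every pin lies down in a groove of its own (any groove). Then stand the empty scoop upright on the bench, clear of the tray, and let go; do not disturb the two moulds and the pot around the work.

Things in the scene. Friction and masses are not known exactly. Their poses are not given: they have to be found in the camera images.
- scoop_grip (a point): Centre of the scoop's black crossbar handle: grip it from above, fingers closing along the scoop's x. Bar 14 mm thick (x), 64 mm long (y), 24 mm high; its centre is 74 mm above the scoop's underside, 10 mm ahead of its origin; 40 mm free between bar and pins. Axes as scoop.
- scoop: Loose steel scoop, 0.16 kg plus pins, 83x70 mm, walls 30 mm high, 64 mm inside. Origin: centre of its underside; x = pouring direction, z up. Back wall at x = -39 mm, side walls to +32, floor runs on to the open lip at +44. Standing, the floor rises 6 degrees to the lip, so the pins lie at the back; they roll out once x points more than 6 degrees below level.
- scoop_lip (a point): Middle of the scoop's lip, on its lower front edge: 44 mm ahead of and about 10 mm above the scoop's origin; the lip plate is 2.5 mm thick and 70 mm wide.
- sill (a point): Centre of the top of the sprung sill plate at the tray's high end (moves with it): it slopes 4.5 degrees down to the bed, 21 mm deep (tray x), 70 mm wide; this point is 56.5 mm above the tray's underside when up, 51.5 mm when fully down. Fixed cheeks beside it rise 10 mm above the pressed plate and flare from 90 mm apart outside to 70 mm at the bed. Bring the lip's edge over its middle. Axes as tray.
- sill_plate (a joint): Travel of the sill plate: 0 up, 0.005 m fully down on its stop. Needs about 1.5 N to start and 4 to 5 N to hold down; springs back when let go.
- gate_bar (a point): Middle of the gate's lower edge: a blade 3 mm thick, 66 mm wide, 28 mm high, between two posts 94 mm high, 79 mm apart, just behind the sill plate (tray x = -40 mm). At rest its edge is 3 mm above the bed and no pin can pass; pressing the sill plate fully lifts it 16 mm (3.2 times the plate's travel), so that 12 mm pins roll beneath it. Do not handle it.
- tray: Fixed aluminium tray for pins, 150 mm long, 94 mm wide, standing on the bench. Origin: centre of its underside; x points downhill, from the sill plate (outer edge at x = -65 mm, inner edge at x = -44 mm) to the low end (base plate ends at x = +80 mm).
- tray_bed: The tray's bed. Origin: middle of its high edge, just below the pressed plate; x down the bed (15 degrees below level), y along the grooves, z = 0 at the ridge tops. Five grooves 13.5 mm wide, 12 deep, 68 long, at x = 13, 32, 51, 70, 89 mm; end stop at 95.5 mm. A seated pin has its centre at z = -6 mm, flush with the ridges. Pins roll on over seated pins; fast ones jump grooves and may end atop another pin.
- pin1: Loose steel dowel pin with domed ends, 12 mm diameter, 58 mm long, 50 g. Origin at its centre, x along the pin. All four are alike and start side by side across the scoop's floor.
- pin2: Loose steel dowel pin with domed ends, 12 mm diameter, 58 mm long, 50 g. Origin at its centre, x along the pin. All four are alike and start side by side across the scoop's floor.
- pin3: Loose steel dowel pin with domed ends, 12 mm diameter, 58 mm long, 50 g. Origin at its centre, x along the pin. All four are alike and start side by side across the scoop's floor.
- pin4: Loose steel dowel pin with domed ends, 12 mm diameter, 58 mm long, 50 g. Origin at its centre, x along the pin. All four are alike and start side by side across the scoop's floor.
- near_mould: Bystander: closed pink rubber mould block, 82x58x25 mm, lying flat; origin at the centre of its underside. Leave alone.
- split_mould: Bystander: rubber mould with a dark upper half and a cream lower half, 86x66x24 mm, lying flat; origin at the centre of its underside. Leave alone.
- powder_pot: Bystander: pale round open pot, 71 mm across, 45 mm high; origin at the centre of its underside. Leave alone.
There are look-alikes about, which are no part of the job. Leave any turquoise look-alike of the pin2 alone.

How it is judged:
By the outcome, as a careful person would: the job done as asked, in the order asked, and still so for the second after the job is handed in, with the robot touching nothing.
It also fails if it takes over 48 s, if anything falls off the work surface, if the arm or the gripper's body presses on something with over 40 N, if the wrist force passes 120 N, or if a joint passes its speed limit or range.

### The arm

A 6-joint arm with a two-finger parallel gripper is mounted at the origin on a cart in front of the work surface, level with it; the furniture and walls round the work are solid. World frame = base frame: x ahead of the robot, y to its left, z up, the work surface at z = 0. Lengths are in m, angles in rad, forces in N, time in s.
With the tool pointing down it reaches from about 0.375 to 0.825 m from the base axis. Payload 5.5 kg.
Tool frame: the origin (TCP) lies on the centre line of the jaws, within the pads' length; the fingertips stand bot.tcp_to_tips ahead of it and the grasp point (between the pads) lies 2 mm behind it (bot.tcp_to_tips is the distance from the TCP to the fingertips, in m); z points along the fingers, y is the direction in which the jaws open and shut (so a half turn about z gives the same grasp; the last joint's range is limited). The gripper opens to 85 mm and grips with 20 to 120 N. Pads are 22 mm wide; open, the fingers measure 114 mm over their backs; the gripper's body (76 mm by 85 mm) begins 54 mm behind the grasp point. The pads swing forward as they close: fully open they stand 13 mm farther back than shut.
Start: joints at [1.286, 0.314, -0.047, 1.21, 0, 1.571], TCP at [0.169, 0.576, 0.248] pointing down, gripper open.
Joint ranges: [-2.67, 2.67], [-0.69, 1.73], [-1.03, 1.25], [-2.08, 2.16], [-1.42, 1.45], [-3.14, 3.14]. Speed limits (rad/s): [2.39, 2.39, 3.01, 3.14, 3.14, 3.14].

### API

Orientations are given as a rotation vector (axis times angle).
In Python, from bench import bot, imaging gives the robot as it stands. The module is installed in compiled form; this text tells all that it offers.
- The arm moves only by the tool carry_out, never from a script. Its argument "moves" is a list that holds one entry, the list of rows, each a list of 5 numbers: the opening in per cent of the stroke, from 0 (shut) to 100 (fully open), then the shift along the tool's x, y, z in m, then the turn about the tool's z in degrees. In form: [[[jaw, dx, dy, dz, yaw], ...]]. A call has exactly 5 rows; each row shifts and turns the commanded pose from where the row before left it, along the tool's axes as they then stand; what a row does not reach is not made up. A row lasts 1/10 s, in which the tool goes at most 50 mm and 8.59 degrees, less where a joint would pass 70% of its speed; a pose out of reach is approached as far as the arm can. A call is refused whole if a number of a shift passes 0.05 or a number of a turn 8.59, either way. A call with a gripper value outside its range is refused whole. The fingers move at their own pace and stop on an object; "newtons" is the grip in N (left out, the last holds). Time passes only in rows, so rows that do not move let the fingers close, or fill a call up. It gives the time, the measured TCP pose, the force and the opening at its end, in the units of the state.
- bot.state(): the state, without advancing time (a new reading comes with each control period).
- imaging.snapshot(name): name is "side" or "top"; returns a dict with "color" (480x640x3 uint8, red, green, blue), "fx", "fy", "cx", "cy" (pixels), "pose" (4x4, takes a point from camera to world coordinates). Camera axes: x right, y up, looking along -z (the intrinsics and any distortion apply to the point x, -y, -z); pixel columns grow to the right and rows downward; lengths in m; the calibration is good to about 2 mm. A picture is of the moment at which its call begins. There is no depth.
- bot.finish_job(): hands the job in, once; it reports no verdict.
The state is a dict: "clock": time; "joints": joint angles; "qvel": joint speeds; "joint_efforts": joint torques, N m; "tool_pos": TCP position; "tcp_rot": TCP orientation; "ft_force": force on the tool from outside, world axes, zero at the start; "torque": the same for the moment, N m; "grip_width": opening from 0.0 (shut) to 1.0 (fully open).
Only numpy, scipy, OpenCV 4.12 (cv2) and the standard library are available. Lean on these libraries where they do the work, as an engineer would, in place of code of your own. Each camera call takes 0.05 s, during which the arm holds its last target.

## Working session

There is one attempt and no reset: what is moved stays moved. The work goes in short steps, Python scripts to look and compute and a tool call to move; the robot and the scene stay as the last step left them, time stands still between calls to the robot, and variables do not carry over. Pictures are saved under pics/ and viewed, and the job is handed in when it is done.

Besides the shell and the picture viewer there is one more tool, called after "Call:" as name([rows], argument=value, ...), one row to a line, values as JSON. carry_out: Moves the arm, as the interface text tells. Its arguments: {"type":"object","properties":{"moves":{"type":"array"},"newtons":{"type":"number"}},"required":["moves"]}

```bash
ls; mkdir -p pics; cat > h.py <<'E'
import numpy as np, cv2
from bench import bot, imaging
def snap(tag):
    out={}
    for n in ("side","top"):
        s=imaging.snapshot(n); out[n]=s
        cv2.imwrite(f"pics/{tag}_{n}.png", s["color"][:,:,::-1])
        np.savez(f"pics/{tag}_{n}.npz", **{k:v for k,v in s.items()})
    return out
def load(tag,n): return dict(np.load(f"pics/{tag}_{n}.npz",allow_pickle=True))
def ray(s,u,v):
    d=np.array([(u-s["cx"])/s["fx"], -(v-s["cy"])/s["fy"], -1.0])
    R=s["pose"][:3,:3]; d=R@d; return s["pose"][:3,3], d/np.linalg.norm(d)
def onz(s,u,v,z):
    o,d=ray(s,u,v); return o+d*(z-o[2])/d[2]
def proj(s,p):
    R=s["pose"][:3,:3]; c=R.T@(np.asarray(p)-s["pose"][:3,3])
    return s["cx"]+s["fx"]*c[0]/-c[2], s["cy"]-s["fy"]*c[1]/-c[2]
def tri(s1,a,s2,b):
    o1,d1=ray(s1,*a); o2,d2=ray(s2,*b)
    A=np.stack([d1,-d2],1); t=np.linalg.lstsq(A,o2-o1,rcond=None)[0]
    p,q=o1+t[0]*d1,o2+t[1]*d2
    return (p+q)/2, np.linalg.norm(p-q)
E
python3 - <<'E'
from h import *
print(bot.state(), bot.tcp_to_tips, [a for a in dir(bot) if a[0]!='_'])
o=snap("a")
for n in o: print(n,{k:(v.shape if k=="color" else v) for k,v in o[n].items()})
E
```

```text
pics
{'clock': 0.0, 'joints': array([ 1.28603116e+00,  3.14234387e-01, -4.80580758e-02,  1.21023363e+00,
       -8.36018536e-06,  1.57077861e+00]), 'qvel': array([-0.00016586, -0.00055481,  0.00065834,  0.00093225, -0.00124512,
       -0.00066393]), 'joint_efforts': array([ 4.17312640e-04, -5.39589393e+01,  3.39753699e+01,  1.91998563e-02,
        4.95192307e-05, -5.23681685e-07]), 'tool_pos': array([0.16840595, 0.57530353, 0.24743876]), 'tcp_rot': array([-4.45736873e-01, -3.10956999e+00,  2.69127132e-03]), 'ft_force': array([ 0.15600086, -0.44276753, -0.08718763]), 'torque': array([-0.04615618,  0.02707059,  0.01539157]), 'grip_width': 1.000964068401488} 0.017 ['PlanningError', 'finish_job', 'state', 'tcp_to_tips']
side {'color': (480, 640, 3), 'fx': 592.6089893436468, 'fy': 592.6089893436468, 'cx': 326.2064111783638, 'cy': 234.91789686254148, 'pose': array([[ 0.8630875 ,  0.2854787 , -0.41663158,  0.07041183],
       [-0.50491683,  0.50697565, -0.69859479, -1.02911582],
       [ 0.01178813,  0.81331273,  0.58170735,  0.61785683],
       [ 0.        ,  0.        ,  0.        ,  1.        ]])}
top {'color': (480, 640, 3), 'fx': 606.3084222719802, 'fy': 606.3084222719802, 'cx': 318.9007431491266, 'cy': 239.93840898337058, 'pose': array([[-2.51758012e-02,  9.82721879e-01, -1.83368172e-01,
         2.84818071e-01],
       [-9.99672974e-01, -2.55715172e-02,  2.06571501e-04,
        -3.69141441e-01],
       [-4.48600004e-03,  1.83313407e-01,  9.83044287e-01,
         1.03831222e+00],
       [ 0.00000000e+00,  0.00000000e+00,  0.00000000e+00,
         1.00000000e+00]])}
```

View pics/a_side.png

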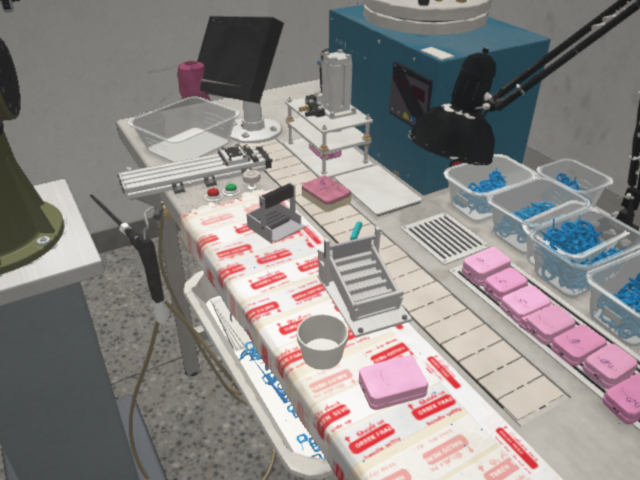

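View pics/a_top.png

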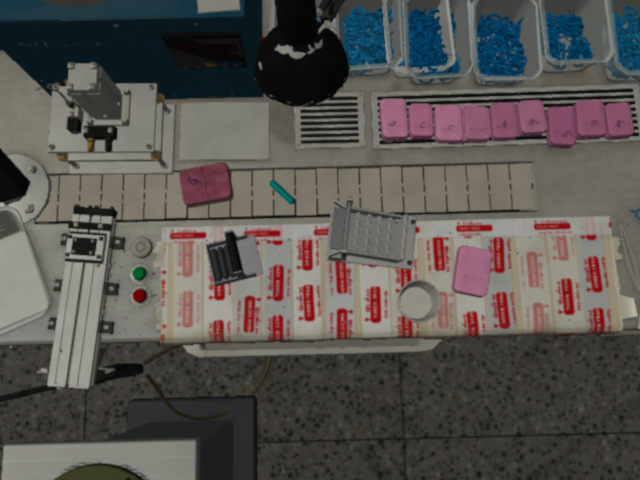

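Call:
carry_out([
  [[100,0,0,-0.05,0],[100,0,0,-0.05,0],[100,0,0,-0.05,0],[100,0,0,-0.05,0],[100,0,0,-0.05,0]],
])

```text
clock: 0.6
tool_pos: [0.1684, 0.5752, 0.5002]
tcp_rot: [0.446, 3.11, 0.0]
ft_force: [0.9, 1.7, 0.9]
grip_width: 0.997
```

```bash
python3 - <<'E'
from h import *
from scipy.spatial.transform import Rotation as R
np.set_printoptions(precision=4,suppress=True)
s=bot.state();print(s["clock"],s["joints"],s["tool_pos"]);print(R.from_rotvec(s["tcp_rot"]).as_matrix())
E
```

```text
0.6 [1.286  0.3705 0.6078 1.808  0.     1.5708] [0.1684 0.5752 0.5002]
[[-0.9597  0.281   0.    ]
 [ 0.281   0.9597  0.0001]
 [ 0.      0.0001 -1.    ]]
```

Call:
carry_out([
  [[100,0,0,-0.05,0],[100,0,0,-0.05,0],[100,0,0,-0.05,0],[100,0,0,-0.05,0],[100,0,0,-0.05,0]],
])

```text
clock: 1.1
tool_pos: [0.1694, 0.5785, 0.6403]
tcp_rot: [0.442, 3.084, 0.211]
ft_force: [0.4, -0.9, 1.6]
grip_width: 1.001
```

```bash
cat > st.py <<'E'
from h import *
from scipy.spatial.transform import Rotation as R
np.set_printoptions(precision=4,suppress=True)
s=bot.state();print(s["clock"],s["joints"],s["tool_pos"],s["ft_force"],s["torque"],s["grip_width"]);print(R.from_rotvec(s["tcp_rot"]).as_matrix())
E
python3 st.py
```

```text
1.1 [1.286  0.5256 1.2481 2.1568 0.     1.5708] [0.1694 0.5785 0.6403] [ 0.4141 -0.9232  1.6302] [-0.1207 -0.0174 -0.0622] 1.0014757614473122
[[-0.9597  0.2783  0.0383]
 [ 0.281   0.9508  0.1307]
 [ 0.      0.1362 -0.9907]]
```

Call:
carry_out([
  [[100,0,0,0.03,0],[100,0,0,0.03,0],[100,0,0,0.03,0],[100,0,0,0.03,0],[100,0,0,0.03,0]],
])

```text
clock: 1.6
tool_pos: [0.1747, 0.5968, 0.5046]
tcp_rot: [0.442, 3.082, 0.219]
ft_force: [0.7, 0.1, 0.3]
grip_width: 1.002
```

```bash
python3 st.py
```

```text
1.6 [ 1.286   0.2754  0.4745  1.6283 -0.      1.5708] [0.1747 0.5968 0.5046] [0.6583 0.1057 0.3098] [-0.1411  0.0728 -0.028 ] 1.0015104500745933
[[-0.9597  0.2781  0.0397]
 [ 0.281   0.9501  0.1354]
 [-0.      0.1411 -0.99  ]]
```

```bash
python3 - <<'E'
import cv2
im=cv2.imread("pics/a_top.png")
cv2.imwrite("pics/crop1.png",cv2.resize(im[190:310,190:330],None,fx=5.5,fy=5,interpolation=cv2.INTER_CUBIC)[:600])
cv2.imwrite("pics/crop2.png",cv2.resize(im[190:280,320:430],None,fx=6.5,fy=6.5,interpolation=cv2.INTER_CUBIC))
im=cv2.imread("pics/a_side.png")
cv2.imwrite("pics/crop3.png",cv2.resize(im[170:340,235:415],None,fx=3.5,fy=3.5,interpolation=cv2.INTER_CUBIC))
E
```

```text
(no output)
```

View pics/crop1.png

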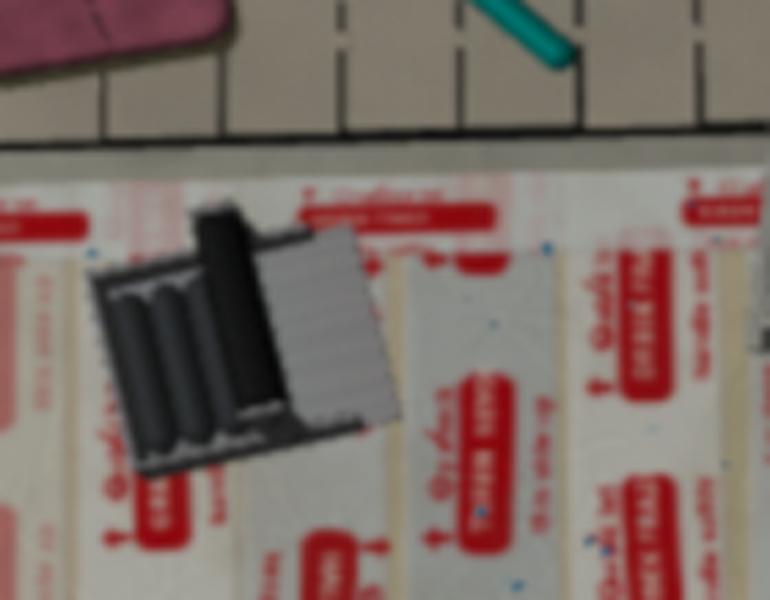

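View pics/crop2.png

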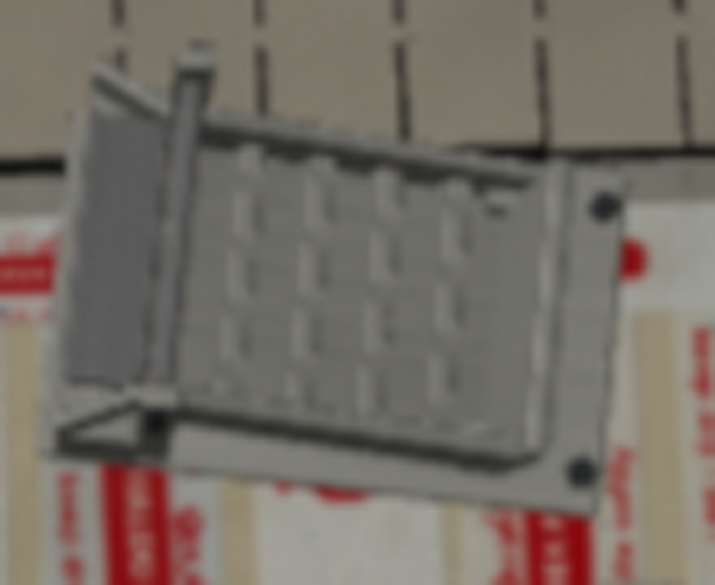

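View pics/crop3.png

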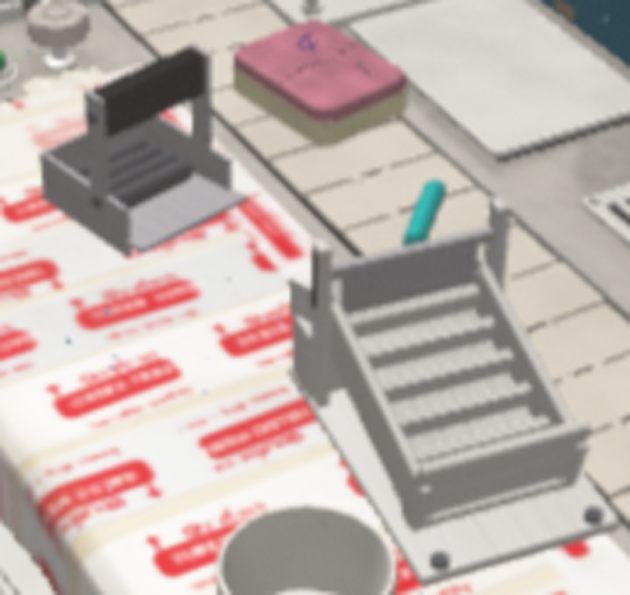

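```bash
python3 - <<'E'
from h import *
from scipy.optimize import least_squares
D=[([.314234,-.048058,1.210234],(0.16840595,0.57530353,0.24743876)),([.3705,.6078,1.808],(0.1684,0.5752,0.5002)),([.5256,1.2481,2.1568],(0.1694,0.5785,0.6403)),([.2754,.4745,1.6283],(0.1747,0.5968,0.5046))]
def f(x,full=False):
    h,a,b,d,r0,e=x; o=[]
    for q,p in D:
        q2,q3,q4=q; t=q2-q3; P=t+q4
        r=r0+a*np.sin(q2)+b*np.cos(t)+e*np.sin(t)+d*np.cos(P); z=h+a*np.cos(q2)-b*np.sin(t)+e*np.cos(t)-d*np.sin(P)
        o+=[r-np.hypot(*p[:2]),z-p[2]]
    return np.array(o)
s=least_squares(f,[.2,.4,.4,.25,0,0],x_scale=.1); print(s.x,abs(s.fun).max())
for fix in [0]:
    g=lambda y:f([y[0],y[1],y[2],y[3],0,y[4]])
    s=least_squares(g,[.2,.4,.4,.25,0]); print(s.x,abs(s.fun).max())
    g=lambda y:f([y[0],y[1],y[2],y[3],0,0])
    s=least_squares(g,[.2,.4,.4,.25]); print(s.x,abs(s.fun).max())
t=load("a","top"); sd=load("a","side")
for nm,u,v in [("bench edge",300,343),("barnear",190+262/5.5,190+408/5),("barfar",190+215/5.5,190+212/5)]:
    print(nm,onz(t,u,v,0),onz(t,u,v,.086))
E
```

```text
[ 2.83528119e-01  5.21556106e-01  4.40715864e-01  4.47004428e-01
 -3.97548310e-05  7.60326667e-02] 4.593632113469859e-06
[0.2835726  0.5214817  0.4407023  0.4469634  0.07601751] 7.6184988653527075e-06
[0.15114721 0.49737178 0.44929638 0.22355595] 0.025969153243824206
bench edge [ 0.30233499 -0.33299387  0.        ] [ 0.30088412 -0.33598785  0.086     ]
barnear [ 0.42656273 -0.22771931  0.        ] [ 0.41482249 -0.23943284  0.086     ]
barfar [ 0.49597196 -0.21282506  0.        ] [ 0.47848277 -0.22577223  0.086     ]
```

```bash
python3 - <<'E'
from h import *
np.set_printoptions(precision=4,suppress=True)
t=load("a","top"); sd=load("a","side")
for nm,a,b in [("lamp bottom",(300,90),(455,150)),("lamphead",(300,55),(470,75)),("press top",(92,85),(337,60)),("monitor",(10,180),(245,60)),("scoop bar near top",(190+262/5.5,190+408/5),(235+92/3.5,170+92/3.5)),("bar far",(190+215/5.5,190+208/5),(235+205/3.5,170+50/3.5)),
 ("lip near corner",(190+400/5.5,190+415/5),(235+132/3.5,170+250/3.5)),("lip far corner",(190+352/5.5,190+228/5),(235+245/3.5,170+200/3.5)),
 ("back near top",(190+143/5.5,190+475/5),(235+42/3.5,170+155/3.5)),
 ("post near top",(320+155/6.5,190+395/6.5),(235+320/3.5,170+248/3.5)),("post far top",(320+195/6.5,190+52/6.5),(235+500/3.5,170+202/3.5)),
 ("base corner near low",(320+595/6.5,190+512/6.5),(235+425/3.5,170+580/3.5)),("base far low",(320+628/6.5,190+172/6.5),(235+620/3.5,170+525/3.5)),
 ("pot",(418,283),(322,320)),("pot near",(418,320),(322,357))]:
    p,g=tri(t,a,sd,b); print(nm,p,"gap",round(g,4))
E
```

```text
lamp bottom [ 0.7069 -0.3543  0.1463] gap 0.0335
lamphead [ 0.7012 -0.3617  0.2792] gap 0.0427
press top [ 0.6748 -0.0468  0.2181] gap 0.0007
monitor [0.5338 0.07   0.2065] gap 0.0093
scoop bar near top [ 0.4138 -0.239   0.0855] gap 0.0024
bar far [ 0.4809 -0.2254  0.0824] gap 0.0008
lip near corner [ 0.4186 -0.2708  0.0097] gap 0.0066
lip far corner [ 0.487  -0.2569  0.0077] gap 0.0014
back near top [ 0.4013 -0.1953  0.0274] gap 0.0004
post near top [ 0.4424 -0.4081  0.0893] gap 0.0019
post far top [ 0.5277 -0.4206  0.0921] gap 0.0019
base corner near low [ 0.4232 -0.5274  0.0024] gap 0.0005
base far low [ 0.5144 -0.5408  0.0018] gap 0.0023
pot [ 0.3811 -0.524   0.0542] gap 0.0251
pot near [ 0.3461 -0.538   0.0067] gap 0.0232
```

Call:
carry_out([
  [[100,-0.026,-0.034,-0.0115,0],[100,-0.026,-0.034,-0.0115,0],[100,-0.026,-0.034,-0.0115,0],[100,-0.026,-0.034,-0.0115,0],[100,-0.026,-0.034,-0.0115,0]],
])

```text
clock: 2.1
tool_pos: [0.2501, 0.3895, 0.5388]
tcp_rot: [0.441, 3.082, 0.218]
ft_force: [1.2, 1.2, 1.0]
grip_width: 1.0
```

Call:
carry_out([
  [[100,-0.026,-0.034,-0.0115,0],[100,-0.026,-0.034,-0.0115,0],[100,-0.026,-0.034,-0.0115,0],[100,-0.026,-0.034,-0.0115,0],[100,-0.026,-0.034,-0.0115,0]],
])

```text
clock: 2.6
tool_pos: [0.3251, 0.1838, 0.572]
tcp_rot: [0.441, 3.082, 0.219]
ft_force: [0.9, 0.1, 1.1]
grip_width: 0.996
```

```bash
python3 st.py
```

```text
2.6 [ 0.4241 -0.1194  0.2086  1.8057  0.1077  0.7132] [0.3251 0.1838 0.572 ] [0.8871 0.1119 1.1246] [-0.1462  0.0587 -0.0231] 0.9962543733588483
[[-0.9599  0.2775  0.04  ]
 [ 0.2803  0.9502  0.136 ]
 [-0.0003  0.1417 -0.9899]]
```

```bash
cat > kin.py <<'E'
import numpy as np
from scipy.spatial.transform import Rotation as R
from scipy.optimize import least_squares
h,a,b,d,e=.28353,.52154,.44071,.44699,.07603
LO=np.array([-2.67,-.69,-1.03,-2.08,-1.42,-3.14]);HI=np.array([2.67,1.73,1.25,2.16,1.45,3.14])
D1=.0; S5=1; S6=1
def fk(q,d1=None,s5=None,s6=None):
    d1=D1 if d1 is None else d1; s5=S5 if s5 is None else s5; s6=S6 if s6 is None else s6
    q1,q2,q3,q4,q5,q6=q; t=q2-q3;P=t+q4
    rh=np.array([np.cos(q1),np.sin(q1),0]); zh=np.array([0,0,1.]); sh=np.cross(zh,rh)
    w=rh*(a*np.sin(q2)+b*np.cos(t)+e*np.sin(t))+zh*(h+a*np.cos(q2)-b*np.sin(t)+e*np.cos(t))
    f=np.cos(P)*rh-np.sin(P)*zh; u=np.sin(P)*rh+np.cos(P)*zh
    z5=np.cos(q5)*f+s5*np.sin(q5)*sh; y5=-s5*np.sin(q5)*f+np.cos(q5)*sh
    p=w+d1*f+(d-d1)*z5
    # roll
    x5=np.cross(y5,z5)
    A=np.stack([x5,y5,z5],1)@R.from_rotvec([0,0,s6*q6]).as_matrix()
    return p,A
E
python3 - <<'E'
from kin import *
import kin
np.set_printoptions(precision=4,suppress=True)
q=[ 0.4241,-0.1194,0.2086,1.8057,0.1077,0.7132]
for s5 in(1,-1):
  for s6 in (1,-1):
    for d1 in (0,.1,.2,.3): 
        p,A=fk(q,d1,s5,s6); print(s5,s6,d1,p,A[:,2],A[:,0])
E
```

```text
1 1 0 [0.3192 0.1968 0.5728] [ 0.04    0.136  -0.9899] [-0.9599  0.2803 -0.0003]
1 1 0.1 [0.3237 0.1871 0.5723] [ 0.04    0.136  -0.9899] [-0.9599  0.2803 -0.0003]
1 1 0.2 [0.3281 0.1773 0.5717] [ 0.04    0.136  -0.9899] [-0.9599  0.2803 -0.0003]
1 1 0.3 [0.3326 0.1675 0.5711] [ 0.04    0.136  -0.9899] [-0.9599  0.2803 -0.0003]
1 -1 0 [0.3192 0.1968 0.5728] [ 0.04    0.136  -0.9899] [-0.4127 -0.9    -0.1403]
1 -1 0.1 [0.3237 0.1871 0.5723] [ 0.04    0.136  -0.9899] [-0.4127 -0.9    -0.1403]
1 -1 0.2 [0.3281 0.1773 0.5717] [ 0.04    0.136  -0.9899] [-0.4127 -0.9    -0.1403]
1 -1 0.3 [0.3326 0.1675 0.5711] [ 0.04    0.136  -0.9899] [-0.4127 -0.9    -0.1403]
-1 1 0 [0.3587 0.1093 0.5728] [ 0.1285 -0.0599 -0.9899] [-0.948   0.2857 -0.1403]
-1 1 0.1 [0.3544 0.1191 0.5723] [ 0.1285 -0.0599 -0.9899] [-0.948   0.2857 -0.1403]
-1 1 0.2 [0.35   0.1289 0.5717] [ 0.1285 -0.0599 -0.9899] [-0.948   0.2857 -0.1403]
-1 1 0.3 [0.3456 0.1387 0.5711] [ 0.1285 -0.0599 -0.9899] [-0.948   0.2857 -0.1403]
-1 -1 0 [0.3587 0.1093 0.5728] [ 0.1285 -0.0599 -0.9899] [-0.4246 -0.9054 -0.0003]
-1 -1 0.1 [0.3544 0.1191 0.5723] [ 0.1285 -0.0599 -0.9899] [-0.4246 -0.9054 -0.0003]
-1 -1 0.2 [0.35   0.1289 0.5717] [ 0.1285 -0.0599 -0.9899] [-0.4246 -0.9054 -0.0003]
-1 -1 0.3 [0.3456 0.1387 0.5711] [ 0.1285 -0.0599 -0.9899] [-0.4246 -0.9054 -0.0003]
```

```bash
sed -i 's/^D1=.0;/D1=.1335;/' kin.py; cat >> kin.py <<'E'
def ik(p,A,q0=None,n=6,wr=.3):
    best=None; rng=np.random.default_rng(0)
    def f(q):
        pp,AA=fk(q); return np.r_[pp-p, wr*R.from_matrix(AA@A.T).as_rotvec()]
    starts=[q0] if q0 is not None else [np.r_[np.arctan2(p[1],p[0]),.0,0,1.4,0,s] for s in (1.5,0,-1.5)]+[rng.uniform(LO,HI) for _ in range(n)]
    for s in starts:
        r=least_squares(f,np.clip(s,LO+1e-3,HI-1e-3),bounds=(LO,HI))
        if best is None or r.cost<best.cost-1e-9: best=r
    return best.x, np.sqrt(2*best.cost)
def toolA(al,psi,phi=0,sgn=1):
    al,psi=np.radians([al,psi]); t=np.array([np.sin(al)*np.cos(psi),np.sin(al)*np.sin(psi),-np.cos(al)])
    y=sgn*np.array([np.sin(psi),-np.cos(psi),0]); x=np.cross(y,t)
    return R.from_rotvec(np.radians(phi)*t).as_matrix()@np.stack([x,y,t],1)
E
python3 - <<'E'
from kin import *
np.set_printoptions(precision=2,suppress=True)
for al in (40,50,60,70):
  for psi in (-3,2,7,12):
    for sgn in (1,-1):
      o=[]
      for p,phi in (((.447,-.232,.074),0),((.447,-.232,.2),0),((.493,-.367,.2),5),((.493,-.367,.12),8),((.496,-.39,.12),28)):
        q,c=ik(np.array(p),toolA(al,psi,phi,sgn)); o.append((c,q))
      print(al,psi,sgn,[round(c*1000,1) for c,_ in o], o[0][1],o[-1][1])
E
```

```text
40 -3 1 [np.float64(27.1), np.float64(0.0), np.float64(0.0), np.float64(0.0), np.float64(0.0)] [-0.75  0.05 -1.03 -0.    0.43  2.54] [-0.91  0.2  -0.77  0.11  0.51  2.91]
40 -3 -1 [np.float64(27.1), np.float64(0.0), np.float64(0.0), np.float64(0.0), np.float64(0.0)] [-0.75  0.05 -1.03 -0.    0.43 -0.6 ] [-0.91  0.2  -0.77  0.11  0.51 -0.24]
40 2 1 [np.float64(17.5), np.float64(0.0), np.float64(0.0), np.float64(0.0), np.float64(0.0)] [-0.78  0.07 -1.03  0.    0.49  2.43] [-0.93  0.22 -0.72  0.19  0.56  2.79]
40 2 -1 [np.float64(17.5), np.float64(0.0), np.float64(0.0), np.float64(0.0), np.float64(0.0)] [-0.78  0.07 -1.03  0.    0.49 -0.71] [-0.93  0.22 -0.72  0.19  0.56 -0.35]
40 7 1 [np.float64(6.8), np.float64(0.0), np.float64(0.0), np.float64(0.0), np.float64(0.0)] [-0.81  0.09 -1.03  0.01  0.54  2.33] [-0.95  0.26 -0.66  0.27  0.6   2.68]
40 7 -1 [np.float64(6.8), np.float64(0.0), np.float64(0.0), np.float64(0.0), np.float64(0.0)] [-0.81  0.09 -1.03  0.01  0.54 -0.81] [-0.95  0.26 -0.66  0.27  0.6  -0.46]
40 12 1 [np.float64(0.0), np.float64(0.0), np.float64(0.0), np.float64(0.0), 
[... 3693 characters left out ...]
 1.02 -0.15]
70 7 1 [np.float64(59.9), np.float64(44.8), np.float64(0.0), np.float64(0.0), np.float64(0.0)] [-1.14  0.46 -1.03 -0.24  1.18  1.98] [-1.12  0.47 -0.93 -0.55  1.1   2.84]
70 7 -1 [np.float64(59.9), np.float64(44.8), np.float64(0.0), np.float64(0.0), np.float64(0.0)] [-1.14  0.46 -1.03 -0.24  1.18 -1.16] [-1.12  0.47 -0.93 -0.55  1.1  -0.31]
70 12 1 [np.float64(38.8), np.float64(25.2), np.float64(0.0), np.float64(0.0), np.float64(0.0)] [-1.13  0.47 -1.03 -0.23  1.19  1.93] [-1.14  0.48 -0.83 -0.28  1.16  2.64]
70 12 -1 [np.float64(38.8), np.float64(25.2), np.float64(0.0), np.float64(0.0), np.float64(0.0)] [-1.13  0.47 -1.03 -0.23  1.19 -1.21] [-1.14  0.48 -0.83 -0.28  1.16 -0.5 ]
```

```bash
cat > sim.py <<'E'
from kin import *
import kin
def step(q,row,wr,mode="reach"):
    p,A=fk(q); p=p+A@np.array(row[1:4]); A=A@R.from_rotvec([0,0,np.radians(row[4])]).as_matrix()
    def f(x):
        pp,AA=fk(x); return np.r_[pp-p, wr*R.from_matrix(AA@A.T).as_rotvec()]
    lo,hi=LO+.002,HI-.002
    r=least_squares(f,np.clip(q,lo+1e-4,hi-1e-4),bounds=(lo,hi)); return r.x
E
python3 - <<'E'
from sim import *
np.set_printoptions(precision=4,suppress=True)
for wr in (.02,.05,.1,.2,.3,.5,1):
    q=np.array([1.286,.3705,.6078,1.808,0,1.5708])
    for _ in range(5): q=step(q,[100,0,0,-.05,0],wr)
    p,A=fk(q); print(wr,q,p,A[:,2])
al,psi=38,5
q=[-.14,-.003,1.248,2.157,.14,.2]; print(fk(q)[0],fk(q)[1][:,2], toolA(38,5)[:,2])
E
```

```text
0.02 [1.286  0.363  1.248  2.0639 0.     1.5708] [0.1619 0.5529 0.7472] [ 0.1073  0.3666 -0.9242]
0.05 [ 1.286   0.3653  1.248   2.0685 -0.      1.5708] [0.1617 0.5522 0.7451] [ 0.1055  0.3604 -0.9268]
0.1 [1.286  0.3731 1.248  2.0829 0.     1.5708] [0.161  0.5498 0.7383] [ 0.0997  0.3406 -0.9349]
0.2 [1.286  0.3988 1.248  2.1293 0.     1.5708] [0.1587 0.542  0.717 ] [ 0.0805  0.2751 -0.958 ]
0.3 [1.286  0.4184 1.2317 2.158  0.     1.5708] [0.1572 0.5371 0.6969] [ 0.063   0.2151 -0.9746]
0.5 [1.286  0.4131 1.1323 2.158  0.     1.5708] [0.1544 0.5275 0.6656] [ 0.037   0.1263 -0.9913]
1 [1.286  0.4134 1.0455 2.158  0.     1.5708] [0.1518 0.5185 0.6363] [ 0.0126  0.0431 -0.999 ]
[ 0.3415 -0.0039  0.8979] [ 0.6244  0.0529 -0.7793] [ 0.6133  0.0537 -0.788 ]
```

Call:
carry_out([
  [[100,-0.0135,-0.0325,-0.025,0],[100,-0.0135,-0.0325,-0.025,0],[100,-0.0135,-0.0325,-0.025,0],[100,-0.0135,-0.0325,-0.025,0],[100,-0.0135,-0.0325,-0.025,0]],
])

```text
clock: 3.1
tool_pos: [0.3392, -0.0063, 0.6733]
tcp_rot: [0.442, 3.082, 0.22]
ft_force: [0.8, 0.3, 0.4]
grip_width: 1.0
```

Call:
carry_out([
  [[100,0,0,-0.05,0],[100,0,0,-0.05,0],[100,0,0,-0.05,0],[100,0,0,-0.05,0],[100,0,0,-0.05,0]],
])

```text
clock: 3.6
tool_pos: [0.3202, -0.0087, 0.7341]
tcp_rot: [0.432, 2.904, 0.205]
ft_force: [0.5, -0.2, -0.2]
grip_width: 1.0
```

```bash
python3 st.py
```

```text
3.6 [-0.166  -0.0543  0.7296  2.157   0.1418  0.1437] [ 0.3202 -0.0087  0.7341] [ 0.5402 -0.1718 -0.1688] [-0.1284  0.2772  0.0562] 0.9998424201924389
[[-0.9376  0.2733  0.2152]
 [ 0.3008  0.9476  0.1072]
 [-0.1746  0.1653 -0.9707]]
```

Call:
carry_out([
  [[100,0,0,-0.05,0],[100,0,0,-0.05,0],[100,0,0,-0.05,0],[100,0,0,-0.05,0],[100,0,0,-0.05,0]],
])

```text
clock: 4.1
tool_pos: [0.2761, -0.0019, 0.7912]
tcp_rot: [0.427, 2.727, 0.185]
ft_force: [0.2, 0.6, 0.6]
grip_width: 1.001
```

```bash
python3 st.py
```

```text
4.1 [-0.1537 -0.1532  0.8105  2.157   0.1289  0.1818] [ 0.2761 -0.0019  0.7912] [0.1944 0.6154 0.6317] [-0.087   0.3811  0.0059] 1.000784903953137
[[-0.8845  0.2694  0.3809]
 [ 0.3185  0.9453  0.071 ]
 [-0.3409  0.1841 -0.9219]]
```

Call:
carry_out([
  [[100,-0.015,0,-0.05,0],[100,-0.015,0,-0.05,0],[100,-0.015,0,-0.05,0],[100,-0.015,0,-0.05,0],[100,-0.015,0,-0.05,0]],
])

```text
clock: 4.6
tool_pos: [0.2658, -0.0044, 0.8535]
tcp_rot: [0.417, 2.548, 0.165]
ft_force: [0.6, 0.3, -0.4]
grip_width: 0.999
```

```bash
python3 st.py
```

```text
4.6 [-0.1463 -0.1638  0.9815  2.157   0.1097  0.21  ] [ 0.2658 -0.0044  0.8535] [ 0.5996  0.2943 -0.3557] [-0.0502  0.5018  0.0457] 0.999287466039704
[[-0.802   0.2604  0.5375]
 [ 0.3277  0.9443  0.0315]
 [-0.4994  0.2014 -0.8426]]
```

```bash
python3 - <<'E'
from kin import *
np.set_printoptions(precision=3,suppress=True)
for psi in (1,2,3.4,5):
  for al in (33,35,37,39):
    o=[]
    for off in (0,.008,.015):
      ps=np.radians(11.5); p=np.array([.447+off*np.cos(ps),-.232+off*np.sin(ps),.074]); q,c=ik(p,toolA(al,psi,0,-1)); o.append(round(c*1000,1))
    print(psi,al,o,q)
E
```

```text
1 33 [np.float64(0.0), np.float64(0.0), np.float64(0.0)] [-0.673  0.06  -1.002  0.045  0.354 -0.606]
1 35 [np.float64(3.6), np.float64(1.7), np.float64(0.0)] [-0.689  0.06  -1.03  -0.008  0.381 -0.61 ]
1 37 [np.float64(10.1), np.float64(8.3), np.float64(6.7)] [-0.708  0.067 -1.03  -0.02   0.412 -0.624]
1 39 [np.float64(16.4), np.float64(14.8), np.float64(13.3)] [-0.727  0.076 -1.03  -0.032  0.445 -0.639]
2 33 [np.float64(0.0), np.float64(0.0), np.float64(0.0)] [-0.679  0.064 -0.996  0.055  0.365 -0.628]
2 35 [np.float64(1.9), np.float64(0.1), np.float64(0.0)] [-0.695  0.064 -1.023  0.003  0.393 -0.633]
2 37 [np.float64(8.2), np.float64(6.5), np.float64(5.0)] [-0.714  0.07  -1.03  -0.019  0.423 -0.645]
2 39 [np.float64(14.5), np.float64(12.9), np.float64(11.4)] [-0.734  0.08  -1.03  -0.031  0.456 -0.66 ]
3.4 33 [np.float64(0.0), np.float64(0.0), np.float64(0.0)] [-0.687  0.07  -0.987  0.069  0.379 -0.66 ]
3.4 35 [np.float64(0.0), np.float64(0.0), np.float64(0.0)] [-0.704  0.07  -1.014  0.019  0.408 -0.665]
3.4 37 [np.float64(5.6), np.float64(4.0), np.float64(2.4)] [-0.722  0.075 -1.03  -0.018  0.438 -0.673]
3.4 39 [np.float64(11.7), np.float64(10.1), np.float64(8.7)] [-0.742  0.084 -1.03  -0.03   0.472 -0.688]
5 33 [np.float64(0.0), np.float64(0.0), np.float64(0.0)] [-0.697  0.077 -0.976  0.087  0.395 -0.696]
5 35 [np.float64(0.0), np.float64(0.0), np.float64(0.0)] [-0.714  0.077 -1.002  0.038  0.424 -0.702]
5 37 [np.float64(2.6), np.float64(1.0), np.float64(0.0)] [-0.731  0.08  -1.028 -0.013  0.455 -0.706]
5 39 [np.float64(8.4), np.float64(6.9), np.float64(5.5)] [-0.751  0.09  -1.03  -0.028  0.489 -0.721]
```

```bash
cat > plan.py <<'E'
from h import *
from kin import *
np.set_printoptions(precision=4,suppress=True)
def cur():
    s=bot.state(); return np.array(s["joints"]),np.array(s["tool_pos"]),R.from_rotvec(s["tcp_rot"]).as_matrix(),s
def rows(p0,A0,p1,yaw,n,q0=None,check=True,digits=4):
    """straight line, n rows, equal yaw each; returns rows and predicted end pose"""
    out=[];p=p0.copy();A=A0.copy();q=q0
    for i in range(n):
        tgt=p0+(p1-p0)*(i+1)/n
        dl=np.round(A.T@(tgt-p),digits); y=round(yaw/n,2)
        p=p+A@dl; A=A@R.from_rotvec([0,0,np.radians(y)]).as_matrix()
        m=""
        if q is not None:
            q2,c=ik(p,A,q); m=f"err {c*1000:.1f}mm dq {np.abs(q2-q).max():.3f} q {q2}"; q=q2
        out.append([*dl,y]); print(out[-1],"n",round(np.linalg.norm(dl),4),m)
    return p,A,q
E
python3 - <<'E'
from plan import *
q,p,A,s=cur()
t=A[:,2]
print("fk check",fk(q)[0]-p)
p1=np.array([.4486,-.232,.074])-.10*t
p,A,q=rows(p,A,p1,-22,16,q)
print(p,A)
E
```

```text
fk check [ 0.0001 -0.0001  0.    ]
[np.float64(0.0105), np.float64(-0.0203), np.float64(0.0405), -1.38] n 0.0465 err 0.0mm dq 0.309 q [-0.2664 -0.2903  0.6726  1.9891  0.1727  0.0827]
[np.float64(0.011), np.float64(-0.02), np.float64(0.0405), -1.38] n 0.0465 err 0.0mm dq 0.213 q [-0.3636 -0.3686  0.4595  1.8711  0.2224 -0.0266]
[np.float64(0.0115), np.float64(-0.0197), np.float64(0.0405), -1.38] n 0.0465 err 0.0mm dq 0.174 q [-0.4423 -0.4254  0.2855  1.7707  0.2615 -0.1211]
[np.float64(0.0119), np.float64(-0.0195), np.float64(0.0405), -1.38] n 0.0465 err 0.0mm dq 0.151 q [-0.5072 -0.4679  0.1344  1.6784  0.2928 -0.2043]
[np.float64(0.0124), np.float64(-0.0191), np.float64(0.0405), -1.38] n 0.0465 err 0.0mm dq 0.135 q [-0.5604 -0.4996 -0.001   1.5894  0.3177 -0.2776]
[np.float64(0.0129), np.float64(-0.0189), np.float64(0.0405), -1.38] n 0.0465 err 0.0mm dq 0.124 q [-0.6054 -0.5217 -0.1247  1.5014  0.3382 -0.344 ]
[np.float64(0.0133), np.float64(-0.0185), np.float64(0.0405), -1.38] n 0.0465 err 0.0mm dq 0.114 q [-0.643  -0.5348 -0.2389  1.4125  0.3549 -0.404 ]
[np.float64(0.0138), np.f
[... 720 characters left out ...]
np.float64(0.0158), np.float64(-0.0165), np.float64(0.0405), -1.38] n 0.0465 err 0.0mm dq 0.116 q [-0.7844 -0.4044 -0.7719  0.8013  0.4137 -0.6873]
[np.float64(0.0163), np.float64(-0.016), np.float64(0.0405), -1.38] n 0.0465 err 0.0mm dq 0.122 q [-0.7994 -0.3397 -0.8356  0.6791  0.4195 -0.7264]
[np.float64(0.0166), np.float64(-0.0157), np.float64(0.0405), -1.38] n 0.0465 err 0.0mm dq 0.129 q [-0.8129 -0.2601 -0.8902  0.5505  0.4247 -0.7642]
[np.float64(0.017), np.float64(-0.0152), np.float64(0.0405), -1.38] n 0.0465 err 0.0mm dq 0.134 q [-0.825  -0.1661 -0.935   0.4167  0.4293 -0.8006]
[ 0.3948 -0.2351  0.1582] [[-0.8411 -0.0602  0.5375]
 [-0.0513  0.9982  0.0315]
 [-0.5385 -0.0011 -0.8426]]
```

Call:
carry_out([
  [[70,0.005,-0.01,0.02,-1],[70,0.005,-0.01,0.02,-1],[70,0.0075,-0.013,0.027,-1.2],[70,0.011,-0.02,0.0405,-1.4],[70,0.0115,-0.0197,0.0405,-1.4]],
])

```text
clock: 5.1
tool_pos: [0.2965, -0.0582, 0.6936]
tcp_rot: [0.281, 2.563, 0.125]
ft_force: [0.1, -0.5, 0.0]
grip_width: 0.703
```

Call:
carry_out([
  [[70,0.012,-0.0195,0.0405,-1.4],[70,0.0125,-0.019,0.0405,-1.4],[70,0.013,-0.019,0.0405,-1.4],[70,0.0135,-0.0185,0.0405,-1.4],[70,0.014,-0.018,0.0405,-1.4]],
])

```text
clock: 5.6
tool_pos: [0.3381, -0.1328, 0.4767]
tcp_rot: [0.125, 2.574, 0.079]
ft_force: [0.6, -0.2, 0.2]
grip_width: 0.702
```

```bash
python3 - <<'E'
from plan import *
q,p,A,s=cur()
t=A[:,2]; print(s["clock"],p,t,q)
psi=np.arctan2(t[1],t[0]); yt=np.array([-np.sin(psi),np.cos(psi),0]); g=np.degrees(np.arctan2(-yt@A[:,0],yt@A[:,1])); print("psi",np.degrees(psi),"al",np.degrees(np.arccos(-t[2])),"yaw need",g)
p1=np.array([.4486,-.232,.074])-.10*t
p,A,q=rows(p,A,p1,g,8,q)
E
```

```text
5.6 [ 0.3381 -0.1328  0.4767] [ 0.5361  0.0308 -0.8436] [-0.698  -0.5279 -0.4079  1.2567  0.377  -0.5171]
psi 3.287508955579461 al 32.479482172811814 yaw need -8.835534368294628
[np.float64(0.0138), np.float64(-0.0155), np.float64(0.037), np.float64(-1.1)] n 0.0424 err 0.0mm dq 0.088 q [-0.7196 -0.5184 -0.4949  1.1682  0.386  -0.5575]
[np.float64(0.0141), np.float64(-0.0152), np.float64(0.037), np.float64(-1.1)] n 0.0424 err 0.0mm dq 0.092 q [-0.7394 -0.5002 -0.5762  1.0761  0.3941 -0.5962]
[np.float64(0.0143), np.float64(-0.0149), np.float64(0.037), np.float64(-1.1)] n 0.0424 err 0.0mm dq 0.097 q [-0.7568 -0.4725 -0.6519  0.9794  0.4012 -0.6327]
[np.float64(0.0147), np.float64(-0.0147), np.float64(0.0369), np.float64(-1.1)] n 0.0424 err 0.0mm dq 0.101 q [-0.7731 -0.4347 -0.7218  0.8781  0.4076 -0.6681]
[np.float64(0.0149), np.float64(-0.0143), np.float64(0.037), np.float64(-1.1)] n 0.0424 err 0.0mm dq 0.107 q [-0.7872 -0.3858 -0.7856  0.771   0.4132 -0.7014]
[np.float64(0.0152), np.float64(-0.0141), np.float64(0.037), np.float64(-1.1)] n 0.0424 err 0.0mm dq 0.113 q [-0.8003 -0.3249 -0.8428  0.6583  0.4182 -0.7338]
[np.float64(0.0155), np.float64(-0.0138), np.float64(0.037), np.float64(-1.1)] n 0.0424 err 0.0mm dq 0.118 q [-0.8122 -0.2517 -0.8925  0.5403  0.4228 -0.7651]
[np.float64(0.0157), np.float64(-0.0135), np.float64(0.037), np.float64(-1.1)] n 0.0424 err 0.0mm dq 0.122 q [-0.8231 -0.1662 -0.9338  0.4181  0.4269 -0.7953]
```

Call:
carry_out([
  [[65,0.0138,-0.0155,0.037,-1.1],[65,0.0141,-0.0152,0.037,-1.1],[65,0.0143,-0.0149,0.037,-1.1],[65,0.0147,-0.0147,0.037,-1.1],[65,0.0149,-0.0143,0.037,-1.1]],
])

```text
clock: 6.1
tool_pos: [0.3738, -0.1964, 0.278]
tcp_rot: [0.001, 2.575, 0.043]
ft_force: [0.8, -1.6, -1.0]
grip_width: 0.648
```

Call:
carry_out([
  [[65,0.0152,-0.0141,0.037,-1.1],[65,0.0155,-0.0138,0.037,-1.1],[65,0.0157,-0.0135,0.037,-1.1],[65,0,0,0,0],[65,0,0,0,0]],
])

```text
clock: 6.6
tool_pos: [0.3946, -0.2336, 0.1593]
tcp_rot: [-0.071, 2.576, 0.026]
ft_force: [-0.3, 0.5, 1.1]
grip_width: 0.651
```

```bash
python3 - <<'E'
from plan import *
q,p,A,s=cur()
t=A[:,2]; print(s["clock"],p,A,q)
o=snap("b")
for n in("top","side"):
    print(n,proj(o[n],p))
    u,v=proj(o[n],(.447,-.232,.074)); u,v=int(u),int(v)
    c=o[n]["color"][max(0,v-90):v+70,u-90:u+90,::-1]; cv2.imwrite(f"pics/b_{n}_c.png",cv2.resize(c,None,fx=3.5,fy=3.5))
print(A.T@(np.array([.4486,-.232,.074])-p))
E
```

```text
6.6 [ 0.3946 -0.2336  0.1593] [[-0.8436 -0.0562  0.5341]
 [-0.0453  0.9984  0.0336]
 [-0.5351  0.0042 -0.8448]] [-0.822  -0.1678 -0.9311  0.426   0.427  -0.7934]
top (np.float64(226.821772598906), np.float64(278.8373047007922))
side (np.float64(247.43982885784328), np.float64(158.85220033226705))
[ 0.     -0.0018  0.101 ]
```

View pics/b_side_c.png

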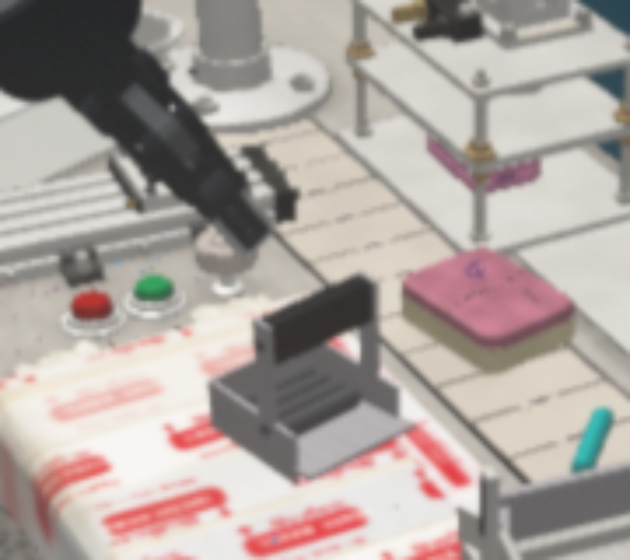

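View pics/b_top_c.png

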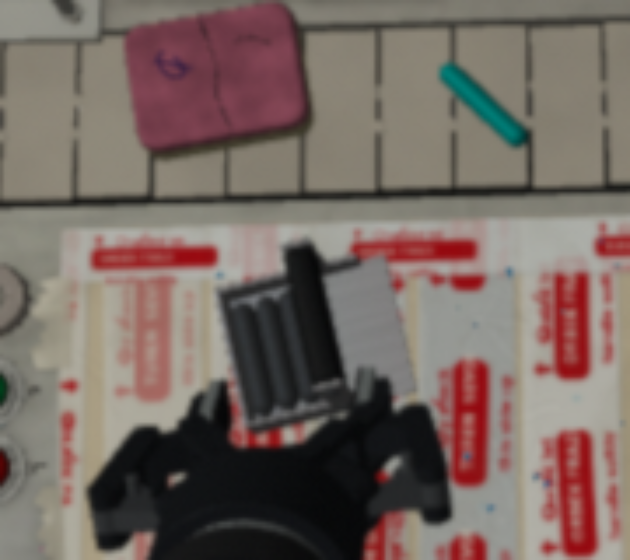

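Call:
carry_out([
  [[65,0,-0.0009,0.03,0],[65,0,-0.0009,0.03,0],[65,0,0,0.025,0],[65,0,0,0.012,0],[65,0,0,0.004,0]],
])

```text
clock: 7.2
tool_pos: [0.4505, -0.2331, 0.0755]
tcp_rot: [-0.074, 2.573, 0.022]
ft_force: [-0.8, -0.1, 0.6]
grip_width: 0.648
```

Call:
carry_out([
  [[40,0,0,0,0],[25,0,0,0,0],[15,0,0,0,0],[10,0,0,0,0],[5,0,0,0,0]],
], newtons=40)

```text
clock: 7.7
tool_pos: [0.4496, -0.2333, 0.0757]
tcp_rot: [-0.072, 2.573, 0.023]
ft_force: [-4.5, 2.2, 9.5]
grip_width: 0.158
```

```bash
python3 - <<'E'
from plan import *
q,p,A,s=cur()
print(s["clock"],p,A,q,s["grip_width"],s["ft_force"],s["torque"])
o=snap("c")
for n in("top","side"):
    u,v=proj(o[n],(.447,-.232,.074)); u,v=int(u),int(v)
    c=o[n]["color"][max(0,v-70):v+60,u-70:u+70,::-1]; cv2.imwrite(f"pics/c_{n}_c.png",cv2.resize(c,None,fx=4.5,fy=4.5,interpolation=cv2.INTER_CUBIC))
E
```

```text
7.7 [ 0.4496 -0.2333  0.0757] [[-0.8416 -0.0565  0.5372]
 [-0.0469  0.9984  0.0315]
 [-0.5381  0.0013 -0.8429]] [-0.7133  0.0563 -0.9885  0.0969  0.3847 -0.6846] 0.1579612301930582 [-4.4595  2.1637  9.457 ] [0.4206 0.5366 0.2858]
```

View pics/c_side_c.png

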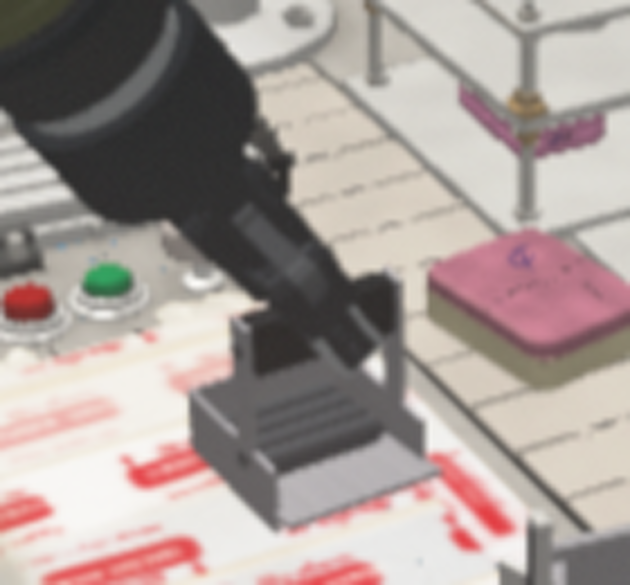

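View pics/c_top_c.png

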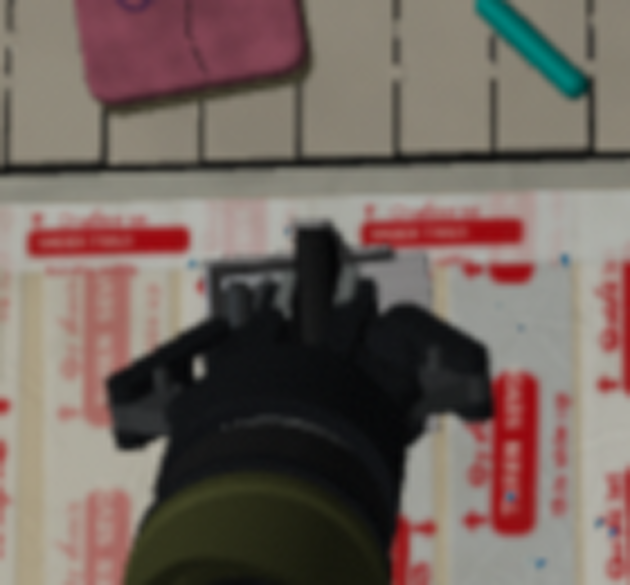

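Call:
carry_out([
  [[5,-0.001,0,-0.002,0],[5,-0.0055,0,-0.0085,0],[5,-0.013,0,-0.02,0],[5,-0.016,0,-0.025,0],[5,-0.008,0,-0.012,0]],
], newtons=70)

```text
clock: 8.3
tool_pos: [0.4496, -0.2336, 0.1566]
tcp_rot: [-0.072, 2.574, 0.021]
ft_force: [-0.0, -0.5, -4.0]
grip_width: 0.15
```

```bash
cat > shot.py <<'E'
import sys
from plan import *
tag=sys.argv[1]
q,p,A,s=cur()
print(s["clock"],p,q,s["grip_width"],s["ft_force"],s["torque"]); print(A)
o=snap(tag)
for n in("top","side"):
    u,v=proj(o[n],p); u,v=int(u),int(v)
    x0=max(0,u-80);y0=max(0,v-55)
    c=o[n]["color"][y0:v+75,x0:u+80,::-1]; cv2.imwrite(f"pics/{tag}_{n}_c.png",cv2.resize(c,None,fx=4.5,fy=4.5,interpolation=cv2.INTER_CUBIC)); print(n,"origin",x0,y0,"scale 4.5")
E
python3 shot.py d
```

```text
8.3 [ 0.4496 -0.2336  0.1566] [-0.7124 -0.0899 -0.8825  0.3495  0.3824 -0.684 ] 0.1502367370201217 [-0.0279 -0.4986 -3.957 ] [-0.123   0.7986  0.0026]
[[-0.8425 -0.0559  0.5358]
 [-0.047   0.9984  0.0302]
 [-0.5366  0.0003 -0.8438]]
top origin 147 187 scale 4.5
side origin 198 97 scale 4.5
```

View pics/d_side_c.png

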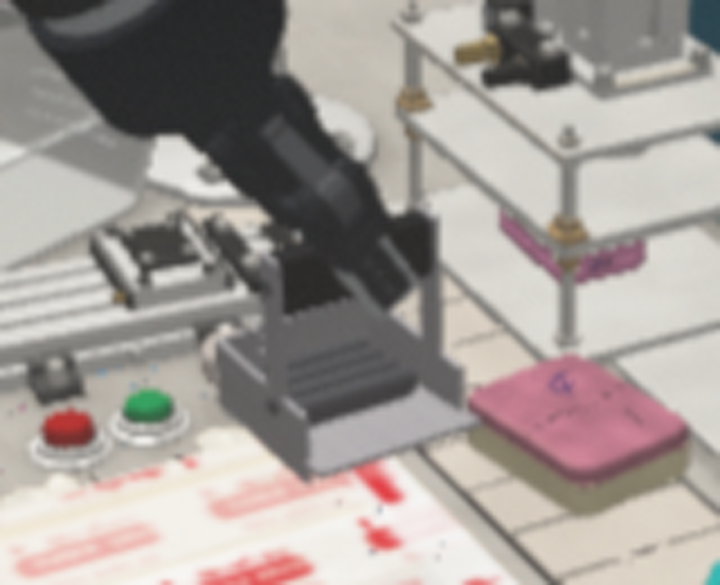

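View pics/d_top_c.png

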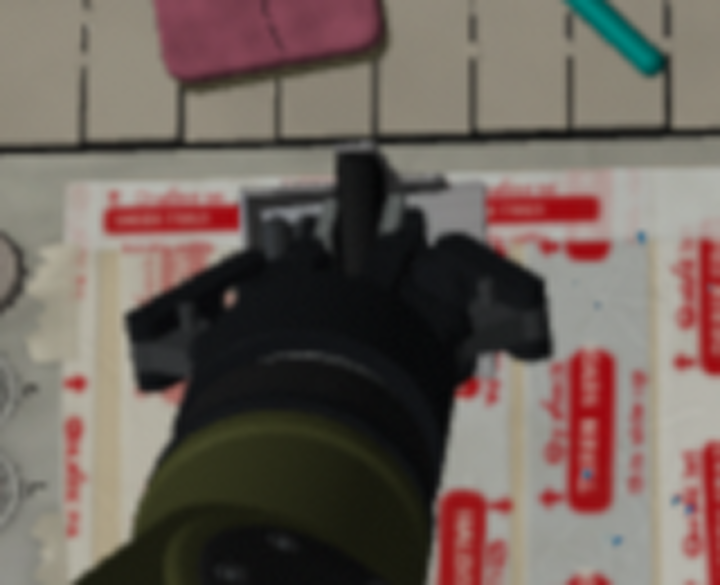

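```bash
python3 - <<'E'
from plan import *
t=load("d","top"); sd=load("d","side")
P=lambda x,y,o:(o[0]+(x+.5)/4.5-.5,o[1]+(y+.5)/4.5-.5)
OT=(147,187);OS=(198,97)
far,g=tri(t,P(484,186,OT),sd,P(480,420,OS)); print("lip far corner",far,g)
bt,g2=tri(t,P(358,146,OT),sd,P(427,214,OS)); print("bar far top",bt,g2)
nr=onz(sd,*P(308,478,OS),far[2]); print("near",nr,nr-far,np.linalg.norm(nr-far),np.degrees(np.arctan2(far[1]-nr[1],far[0]-nr[0])))
p=np.array([.4496,-.2336,.1566]); A=np.array([[-0.8425,-0.0559,0.5358],[-0.047,0.9984,0.0302],[-0.5366,0.0003,-0.8438]])
mid=(far+nr)/2; print("lip mid",mid,"in tool",A.T@(mid-p))
# predicted: bar centre at tcp-.002t
xs=-A[:,1]; pred=p-.002*A[:,2]+.034*xs+np.array([0,0,-.064]); print("pred",pred)
E
```

```text
lip far corner [ 0.4821 -0.2662  0.0923] 0.0026879596633095745
bar far top [ 0.4803 -0.2323  0.1645] 0.005090719514006015
near [ 0.4064 -0.2711  0.0923] [-0.0758 -0.0049  0.    ] 0.07592933442302674 3.695279494918611
lip mid [ 0.4442 -0.2686  0.0923] in tool [ 0.0406 -0.0347  0.0503]
pred [ 0.4504 -0.2676  0.0943]
```

```bash
cat > geo.py <<'E'
from plan import *
# gripped scoop in tool frame, from pose at shot d (scoop level there)
pd=np.array([.4496,-.2336,.1566]); Ad=np.array([[-0.8425,-0.0559,0.5358],[-0.047,0.9984,0.0302],[-0.5366,0.0003,-0.8438]])
hd=np.radians(3.4); xs=np.array([np.sin(hd),-np.cos(hd),0]); ys=np.array([np.cos(hd),np.sin(hd),0]); zs=np.array([0,0,1.])
S0=Ad.T@np.stack([xs,ys,zs],1)      # scoop axes in tool
lip_w=np.array([.447,-.2685,.0915]); L=Ad.T@(lip_w-pd)   # lip lower edge mid in tool
hy=np.radians(-8.3); TX=np.array([np.sin(hy),-np.cos(hy),0]); TY=np.array([np.cos(hy),np.sin(hy),0]); TO=np.array([.480,-.4545,0])
def tray(x,y,z): return TO+x*TX+y*TY+np.array([0,0,z])
def scoop(p,A):
    S=A@S0; lip=p+A@L
    T=np.degrees(np.arcsin(-S[2,0])); H=np.degrees(np.arctan2(S[0,0],-S[1,0])); roll=np.degrees(np.arcsin(S[2,1]))
    d=lip-TO
    return T,H,roll,lip,(d@TX,d@TY,d[2])
def yawA(A,f): return A@R.from_rotvec([0,0,np.radians(f)]).as_matrix()
E
python3 - <<'E'
from geo import *
for f in (0,5,8,9,10,12,15,20,25,30):
    T,H,r,l,tr=scoop(pd,yawA(Ad,f)); print(f,"tip %.1f head %.1f (tray -8.3) roll %.1f"%(T,H,r))
t=load("a","top");sd=load("a","side")
for c in [(95,112),(165,125),(70,385),(150,395)]:
    w=onz(t,320+c[0]/6.5,190+c[1]/6.5,.0565); d=w-TO; print(c,w,d@TX,d@TY)
E
```

```text
0 tip 0.0 head 3.4 (tray -8.3) roll -0.0
5 tip 2.7 head -0.8 (tray -8.3) roll -0.1
8 tip 4.3 head -3.4 (tray -8.3) roll -0.2
9 tip 4.8 head -4.2 (tray -8.3) roll -0.3
10 tip 5.3 head -5.1 (tray -8.3) roll -0.4
12 tip 6.4 head -6.8 (tray -8.3) roll -0.6
15 tip 8.0 head -9.3 (tray -8.3) roll -0.9
20 tip 10.6 head -13.7 (tray -8.3) roll -1.5
25 tip 13.1 head -18.1 (tray -8.3) roll -2.4
30 tip 15.6 head -22.6 (tray -8.3) roll -3.4
(95, 112) [ 0.5226 -0.3969  0.0565] -0.06316946315359394 0.03385141495344199
(165, 125) [ 0.5187 -0.4147  0.0565] -0.04500006474769828 0.032575236890771006
(70, 385) [ 0.4519 -0.3884  0.0565] -0.0613124081393884 -0.03731238364703282
(150, 395) [ 0.4488 -0.4086  0.0565] -0.04095697128736335 -0.03746008213457126
```

```bash
python3 - <<'E'
from geo import *
q,p,A,s=cur()
Af=yawA(A,9.0); tgt=tray(-.0525,-.001,.0565+.030)-Af@L
print(p,tgt,"lip now",scoop(p,A))
pe,Ae,qe=rows(p,A,tgt,9.0,15,q)
print(scoop(pe,Ae))
E
```

```text
[ 0.4505 -0.2342  0.1569] [ 0.4936 -0.3736  0.1542] lip now (np.float64(-0.09462346404116796), np.float64(3.4097161607370303), np.float64(0.10620392310021609), array([ 0.448 , -0.2692,  0.0919]), (np.float64(-0.17869999606753367), np.float64(-0.05837976161315949), np.float64(0.09188004912563816)))
[np.float64(-0.0019), np.float64(-0.0094), np.float64(0.0014), 0.6] n 0.0097 err 0.0mm dq 0.018 q [-0.7254 -0.072  -0.8665  0.3499  0.3879 -0.6864]
[np.float64(-0.0019), np.float64(-0.0095), np.float64(0.0015), 0.6] n 0.0098 err 0.0mm dq 0.018 q [-0.7385 -0.0539 -0.85    0.3531  0.3933 -0.6889]
[np.float64(-0.0021), np.float64(-0.0094), np.float64(0.0014), 0.6] n 0.0097 err 0.0mm dq 0.018 q [-0.7509 -0.0362 -0.8332  0.357   0.3984 -0.6907]
[np.float64(-0.0022), np.float64(-0.0093), np.float64(0.0014), 0.6] n 0.0097 err 0.0mm dq 0.017 q [-0.7627 -0.0188 -0.8162  0.3612  0.4031 -0.6919]
[np.float64(-0.0023), np.float64(-0.0094), np.float64(0.0014), 0.6] n 0.0098 err 0.0mm dq 0.017 q [-0.7742 -0.0013 -0.7987  0.3657  0.4077 -0.6929]
[np.float64(-0.0023), np.float64(-0.0093), np.float64(0.0015)
[... 953 characters left out ...]
043  0.4338 -0.6886]
[np.float64(-0.003), np.float64(-0.0092), np.float64(0.0014), 0.6] n 0.0098 err 0.0mm dq 0.020 q [-0.8509  0.1339 -0.6501  0.4109  0.437  -0.6869]
[np.float64(-0.0031), np.float64(-0.0091), np.float64(0.0015), 0.6] n 0.0097 err 0.0mm dq 0.020 q [-0.859   0.1505 -0.6305  0.4175  0.4399 -0.6847]
[np.float64(-0.0033), np.float64(-0.009), np.float64(0.0014), 0.6] n 0.0097 err 0.0mm dq 0.020 q [-0.8666  0.1667 -0.6105  0.4246  0.4427 -0.682 ]
(np.float64(4.736706122239916), np.float64(-4.19197040442218), np.float64(-0.18723380827173963), array([ 0.4866, -0.4024,  0.0865]), (np.float64(-0.05251533629694508), np.float64(-0.0009758808835435482), np.float64(0.08651406349435162)))
```

Call:
carry_out([
  [[5,-0.001,-0.005,0.0007,0.2],[5,-0.0019,-0.0095,0.0014,0.2],[5,-0.0021,-0.0094,0.0014,0.2],[5,-0.0022,-0.0093,0.0014,0.2],[5,-0.0023,-0.0094,0.0014,0.2]],
])

```text
clock: 8.9
tool_pos: [0.4632, -0.2759, 0.1532]
tcp_rot: [-0.049, 2.577, 0.031]
ft_force: [0.5, 0.7, -4.0]
grip_width: 0.149
```

Call:
carry_out([
  [[5,-0.0023,-0.0093,0.0014,0.2],[5,-0.0025,-0.0093,0.0014,0.2],[5,-0.0025,-0.0093,0.0014,0.2],[5,-0.0027,-0.0092,0.0014,0.2],[5,-0.0028,-0.0093,0.0014,0.2]],
])

```text
clock: 9.4
tool_pos: [0.4796, -0.3216, 0.1542]
tcp_rot: [-0.027, 2.576, 0.037]
ft_force: [0.6, 0.1, -2.9]
grip_width: 0.154
```

```bash
python3 - <<'E'
from geo import *
q,p,A,s=cur()
print(scoop(p,A))
Af=yawA(A,7.0); tgt=tray(-.0525,-.001,.0565+.028)-Af@L
pe,Ae,qe=rows(p,A,tgt,7.0,10,q)
print(scoop(pe,Ae))
E
```

```text
(np.float64(1.1804258660882405), np.float64(1.737405090319983), np.float64(-0.05782748914501476), array([ 0.4759, -0.3551,  0.0884]), (np.float64(-0.09778456902808712), np.float64(-0.018415384272413057), np.float64(0.08840332193002898)))
[np.float64(-0.001), np.float64(-0.0053), np.float64(0.0008), 0.7] n 0.0055 err 0.0mm dq 0.010 q [-0.8217  0.0895 -0.7034  0.3941  0.4264 -0.7462]
[np.float64(-0.0011), np.float64(-0.0052), np.float64(0.0007), 0.7] n 0.0054 err 0.0mm dq 0.010 q [-0.8271  0.0986 -0.6931  0.3975  0.4285 -0.7395]
[np.float64(-0.0012), np.float64(-0.0053), np.float64(0.0008), 0.7] n 0.0055 err 0.0mm dq 0.011 q [-0.8324  0.108  -0.6826  0.4009  0.4304 -0.7327]
[np.float64(-0.0012), np.float64(-0.0052), np.float64(0.0007), 0.7] n 0.0054 err 0.0mm dq 0.010 q [-0.8377  0.1171 -0.6722  0.4044  0.4324 -0.7259]
[np.float64(-0.0013), np.float64(-0.0052), np.float64(0.0008), 0.7] n 0.0054 err 0.0mm dq 0.011 q [-0.8427  0.1264 -0.6617  0.4079  0.4342 -0.7188]
[np.float64(-0.0014), np.float64(-0.0052), np.float64(0.0007), 0.7] n 0.0054 err 0.0mm dq 0.011 q [-0.8477  0.1355 -0.6509 
[... 154 characters left out ...]
3  0.4378 -0.7046]
[np.float64(-0.0015), np.float64(-0.0051), np.float64(0.0007), 0.7] n 0.0054 err 0.0mm dq 0.011 q [-0.8574  0.1537 -0.6294  0.4192  0.4395 -0.6972]
[np.float64(-0.0015), np.float64(-0.0051), np.float64(0.0008), 0.7] n 0.0054 err 0.0mm dq 0.011 q [-0.862   0.1628 -0.6187  0.4229  0.4412 -0.6898]
[np.float64(-0.0016), np.float64(-0.0052), np.float64(0.0007), 0.7] n 0.0055 err 0.0mm dq 0.011 q [-0.8668  0.1719 -0.6076  0.427   0.4429 -0.6825]
(np.float64(4.918476721596433), np.float64(-4.190318449402363), np.float64(-0.3610263309874966), array([ 0.4866, -0.4024,  0.0845]), (np.float64(-0.05246878636427428), np.float64(-0.0010042662866479855), np.float64(0.08449770640834885)))
```

Call:
carry_out([
  [[5,-0.001,-0.0053,0.0008,0.65],[5,-0.0011,-0.0052,0.0007,0.65],[5,-0.0012,-0.0053,0.0008,0.65],[5,-0.0012,-0.0052,0.0007,0.65],[5,-0.0013,-0.0052,0.0008,0.65]],
])

```text
clock: 9.9
tool_pos: [0.4865, -0.3472, 0.1532]
tcp_rot: [0.047, 2.577, 0.058]
ft_force: [0.2, -0.2, -3.5]
grip_width: 0.156
```

Call:
carry_out([
  [[5,-0.0014,-0.0052,0.0007,0.65],[5,-0.0014,-0.0052,0.0008,0.65],[5,-0.0015,-0.0051,0.0007,0.65],[5,-0.0015,-0.0051,0.0008,0.65],[5,-0.0012,-0.004,0.0005,0.65]],
])

```text
clock: 10.4
tool_pos: [0.4935, -0.3724, 0.1525]
tcp_rot: [0.12, 2.575, 0.079]
ft_force: [0.2, -0.1, -4.0]
grip_width: 0.155
```

```bash
python3 shot.py e; python3 -c "
from geo import *
q,p,A,s=cur(); print(scoop(p,A))"
```

```text
10.4 [ 0.4935 -0.3724  0.1525] [-0.8656  0.1694 -0.6104  0.426   0.4425 -0.6893] 0.15548898088707086 [ 0.2444 -0.1046 -3.9823] [-0.1167  0.9138  0.0482]
[[-0.8419  0.0695  0.5352]
 [ 0.1023  0.9942  0.0319]
 [-0.5299  0.0816 -0.8442]]
top origin 240 156 scale 4.5
side origin 264 130 scale 4.5
(np.float64(4.632812237561522), np.float64(-3.7848961988960506), np.float64(-0.3081405820377481), array([ 0.4866, -0.4015,  0.0849]), (np.float64(-0.05341786326862651), np.float64(-0.0010774937319044731), np.float64(0.08494925724363549)))
```

View pics/e_side_c.png

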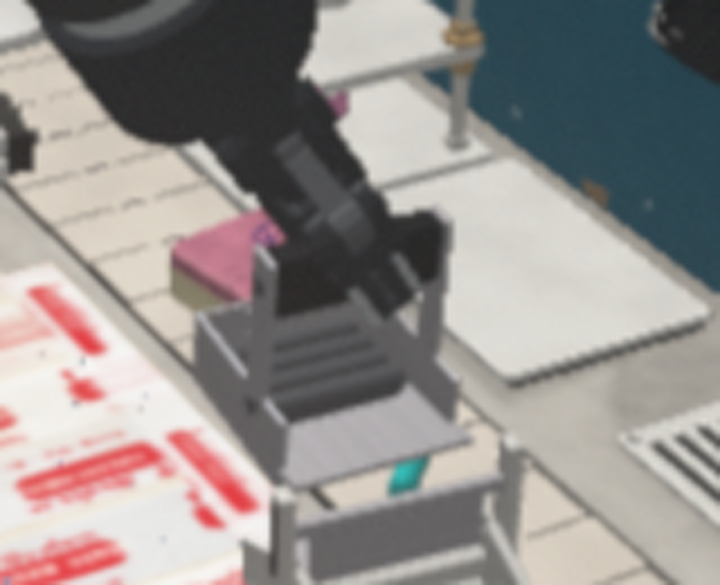

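View pics/e_top_c.png

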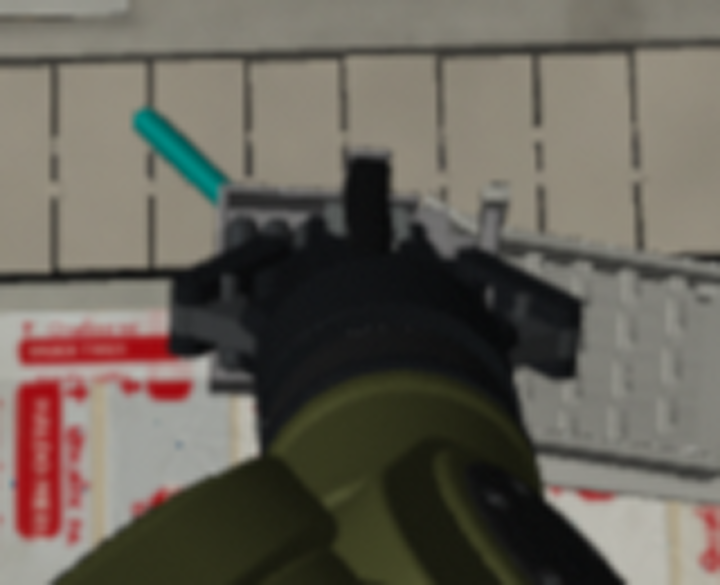

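```bash
python3 - <<'E'
from geo import *
q,p,A,s=cur(); sd=load("e","side"); T,H,r,lip,tr=scoop(p,A); S=A@S0
for sg in (1,-1):
    w=lip+sg*.035*S[:,1]; print(sg,w,proj(sd,w),proj(sd,w+.0025*S[:,2]))
P=lambda x,y,o:(o[0]+(x+.5)/4.5-.5,o[1]+(y+.5)/4.5-.5)
for c in((470,438),(288,485)): u=P(*c,(264,130)); print(u,onz(sd,*u,.0865))
E
```

```text
1 [ 0.5216 -0.4038  0.0848] (np.float64(368.9047268262538), np.float64(227.15254372546912)) (np.float64(369.0610155251783), np.float64(225.91767957552773))
-1 [ 0.4517 -0.3992  0.0851] (np.float64(329.31213966094043), np.float64(238.21385213704173)) (np.float64(329.4035042613044), np.float64(236.96284152882401))
(368.05555555555554, 226.94444444444446) [ 0.5192 -0.4047  0.0865]
(327.6111111111111, 237.38888888888889) [ 0.4496 -0.3977  0.0865]
```

Call:
carry_out([
  [[5,0.0023,-0.0006,0.0037,0],[5,0.0024,-0.0006,0.0038,0],[5,0.0024,-0.0006,0.0038,0],[5,0.0023,-0.0006,0.0037,0],[5,0.0021,-0.0005,0.0034,0]],
])

```text
clock: 11.0
tool_pos: [0.4934, -0.3728, 0.1303]
tcp_rot: [0.119, 2.575, 0.08]
ft_force: [-1.2, 1.5, -0.6]
grip_width: 0.152
```

```bash
python3 shot.py f; python3 -c "
from geo import *
q,p,A,s=cur(); print(scoop(p,A))"
```

```text
11.0 [ 0.4934 -0.3728  0.1303] [-0.8666  0.1982 -0.6357  0.3726  0.4434 -0.6914] 0.15209974840335566 [-1.217   1.4981 -0.5501] [0.0984 0.9115 0.0989]
[[-0.8419  0.0684  0.5353]
 [ 0.1014  0.9943  0.0324]
 [-0.5301  0.0816 -0.844 ]]
top origin 240 159 scale 4.5
side origin 264 143 scale 4.5
(np.float64(4.736864211219763), np.float64(-3.728565229853223), np.float64(-0.34306403087223436), array([ 0.4862, -0.401 ,  0.0622]), (np.float64(-0.053804988381027014), np.float64(-0.0015868569921488726), np.float64(0.06218756552674416)))
```

View pics/f_side_c.png

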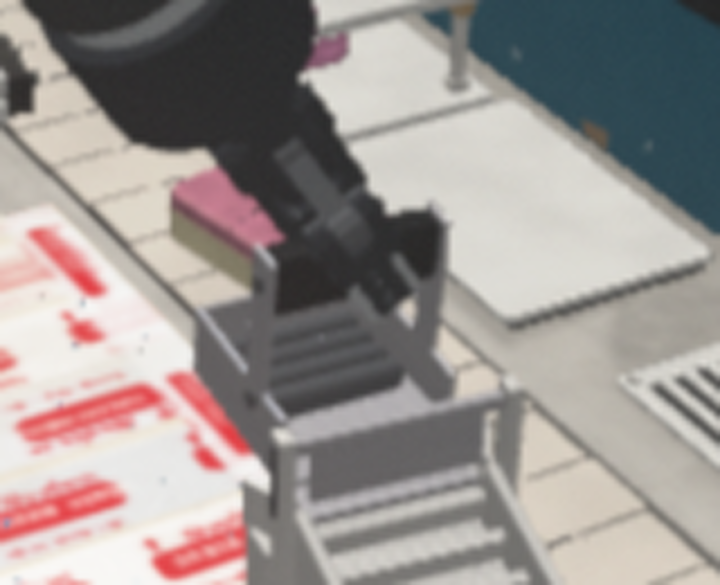

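```bash
python3 - <<'E'
from plan import *
q,p,A,s=cur(); print(s["ft_force"],s["torque"])
ims=[]
for t in "aef":
    c=load(t,"side")["color"][215:300,300:400,::-1]; ims.append(cv2.resize(c,None,fx=2.6,fy=4.5,interpolation=cv2.INTER_CUBIC))
cv2.imwrite("pics/cmp1.png",np.hstack(ims))
E
```

```text
[ 0.3496  2.0594 -3.0001] [0.3359 0.6259 0.1545]
```

View pics/cmp1.png

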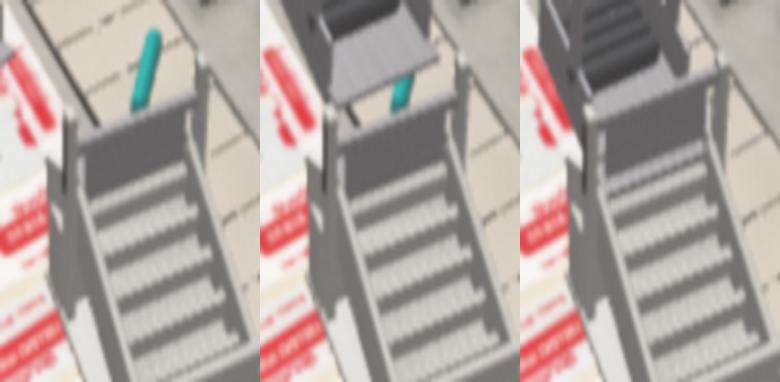

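View pics/f_top_c.png

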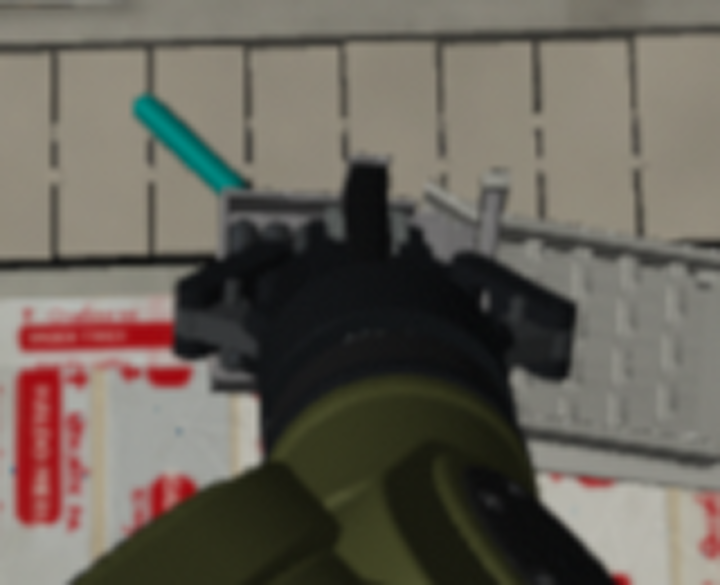

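```bash
python3 - <<'E'
from geo import *
q,p,A,s=cur(); print(p,s["ft_force"],scoop(p,A)[4])
p1=p+np.array([0,0,.007])
a=rows(p,A,p1,0,2,q)
Af=yawA(a[1],1.0); tgt=tray(-.057,-.001,.068)-Af@L
b=rows(a[0],a[1],tgt,1.0,3,a[2]); print(scoop(b[0],b[1]))
print("down/mm",b[1].T@np.array([0,0,-.001]))
E
```

```text
[ 0.4931 -0.3722  0.1299] [ 0.3496  2.0594 -3.0001] (np.float64(-0.053804988381027014), np.float64(-0.0015868569921488726), np.float64(0.06218756552674416))
[np.float64(-0.0019), np.float64(0.0003), np.float64(-0.003), 0.0] n 0.0036 err 0.0mm dq 0.009 q [-0.8661  0.1936 -0.6322  0.3818  0.4437 -0.6909]
[np.float64(-0.0018), np.float64(0.0003), np.float64(-0.0029), 0.0] n 0.0034 err 0.0mm dq 0.008 q [-0.8661  0.1891 -0.6283  0.3902  0.4437 -0.6909]
[np.float64(-0.0002), np.float64(0.0008), np.float64(0.0006), 0.33] n 0.001 err 0.0mm dq 0.008 q [-0.8643  0.189  -0.6295  0.3883  0.443  -0.6832]
[np.float64(-0.0002), np.float64(0.0008), np.float64(0.0005), 0.33] n 0.001 err 0.0mm dq 0.008 q [-0.8625  0.1887 -0.6307  0.3866  0.4424 -0.6757]
[np.float64(-0.0001), np.float64(0.0007), np.float64(0.0006), 0.33] n 0.0009 err 0.0mm dq 0.007 q [-0.8609  0.1887 -0.6319  0.3847  0.4418 -0.6682]
(np.float64(5.262582364133649), np.float64(-4.570639425296492), np.float64(-0.4142849132863871), array([ 0.4872, -0.398 ,  0.0679]), (np.float64(-0.056965906872995596), np.float64(-0.0009921939581424637), np.float64(0.06794537769717139)))
down/mm [ 0.0005 -0.0001  0.0008]
```

Call:
carry_out([
  [[5,-0.0019,0.0003,-0.003,0],[5,-0.0018,0.0003,-0.0029,0],[5,-0.0002,0.0008,0.0006,0.33],[5,-0.0002,0.0008,0.0005,0.33],[5,-0.0001,0.0008,0.0006,0.33]],
])

```text
clock: 11.6
tool_pos: [0.4948, -0.3706, 0.1368]
tcp_rot: [0.142, 2.574, 0.085]
ft_force: [-0.8, 0.1, -3.7]
grip_width: 0.148
```

Call:
carry_out([
  [[5,0,0,0,0],[5,0.0011,-0.0002,0.0017,0],[5,0.0011,-0.0002,0.0017,0],[5,0.0011,-0.0002,0.0017,0],[5,0,0,0,0]],
])

```text
clock: 12.1
tool_pos: [0.4944, -0.3704, 0.1299]
tcp_rot: [0.142, 2.575, 0.086]
ft_force: [-0.3, 0.1, -3.2]
grip_width: 0.15
```

```bash
python3 shot.py g; python3 -c "
from geo import *
q,p,A,s=cur(); print(s['ft_force'],scoop(p,A))
ims=[]
for t in 'afg':
    c=load(t,'side')['color'][200:300,300:400,::-1]; ims.append(cv2.resize(c,None,fx=2.6,fy=4.5,interpolation=cv2.INTER_CUBIC))
cv2.imwrite('pics/cmp2.png',np.hstack(ims))"
```

```text
12.1 [ 0.4944 -0.3704  0.1299] [-0.8615  0.1967 -0.6385  0.3699  0.4409 -0.6688] 0.1503488891705509 [-0.3085  0.1442 -3.1733] [-0.1385  0.9039 -0.0053]
[[-0.841   0.0833  0.5345]
 [ 0.1189  0.9924  0.0325]
 [-0.5277  0.0909 -0.8445]]
top origin 238 159 scale 4.5
side origin 263 142 scale 4.5
[ 0.0358 -0.3729 -3.0364] (np.float64(5.186069445813092), np.float64(-4.593538294922018), np.float64(-0.40901507175866764), array([ 0.4872, -0.3987,  0.0624]), (np.float64(-0.05627760725409936), np.float64(-0.000939029125953862), np.float64(0.06237943276177209)))
```

View pics/cmp2.png

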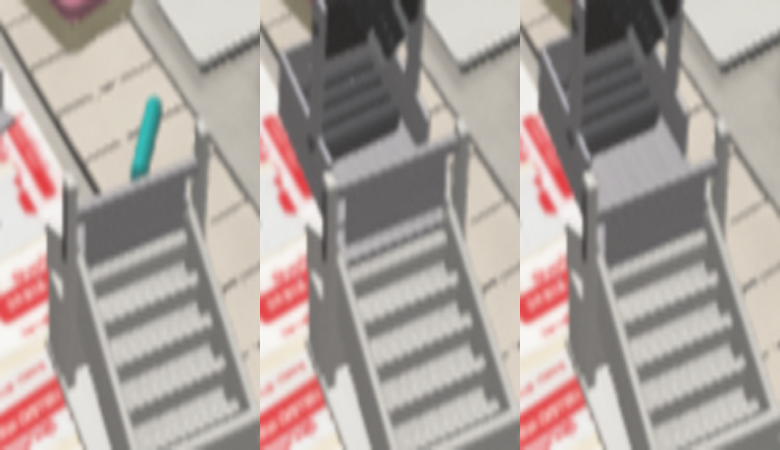

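Call:
carry_out([
  [[5,0.0011,-0.0002,0.0017,0],[5,0.0011,-0.0002,0.0017,0],[5,0.0011,-0.0002,0.0017,0],[5,0.0008,-0.0001,0.0013,0],[5,0,0,0,0]],
])

```text
clock: 12.7
tool_pos: [0.4948, -0.3707, 0.123]
tcp_rot: [0.141, 2.574, 0.085]
ft_force: [-1.2, 0.6, -0.4]
grip_width: 0.15
```

```bash
python3 shot.py h; python3 -c "
from geo import *
q,p,A,s=cur(); print(s['ft_force'],scoop(p,A))
ims=[]
for t in 'gh':
    c=load(t,'side')['color'][200:300,300:400,::-1]; ims.append(cv2.resize(c,None,fx=3.9,fy=4.5,interpolation=cv2.INTER_CUBIC))
cv2.imwrite('pics/cmp3.png',np.hstack(ims))"
```

```text
12.7 [ 0.4948 -0.3707  0.123 ] [-0.8616  0.2062 -0.6465  0.351   0.4413 -0.669 ] 0.14997203276350507 [-1.1889  0.5609 -0.4325] [-0.0594  0.7573  0.0503]
[[-0.8405  0.083   0.5354]
 [ 0.1184  0.9925  0.0319]
 [-0.5288  0.0902 -0.844 ]]
top origin 239 160 scale 4.5
side origin 264 146 scale 4.5
[-0.7194  0.5524  0.2786] (np.float64(5.160112501845573), np.float64(-4.5876083530511265), np.float64(-0.3746190182338956), array([ 0.4874, -0.3989,  0.0552]), (np.float64(-0.056089221215126044), np.float64(-0.0007412249476784916), np.float64(0.05519988575074107)))
```

View pics/cmp3.png

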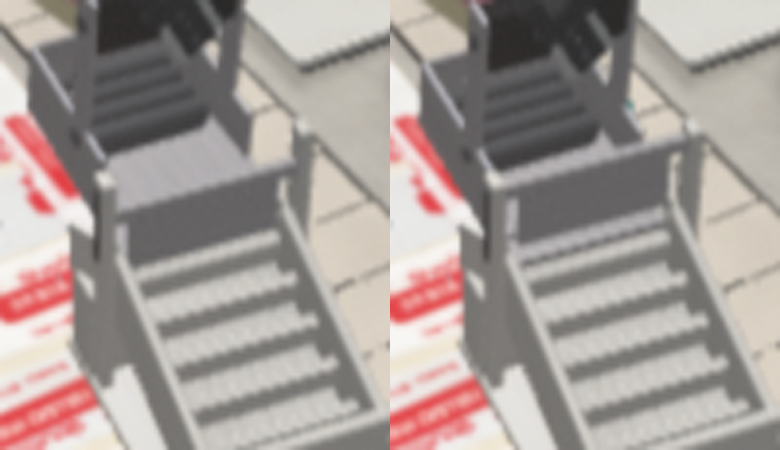

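Call:
carry_out([
  [[5,0.0005,-0.0001,0.0009,0],[5,0.0005,-0.0001,0.0008,0],[5,0,0,0,0],[5,0,0,0,0],[5,0,0,0,0]],
])

```text
clock: 13.3
tool_pos: [0.4948, -0.3707, 0.1211]
tcp_rot: [0.141, 2.574, 0.085]
ft_force: [-1.3, 0.0, 1.9]
grip_width: 0.155
```

```bash
python3 shot.py i; python3 -c "
from geo import *
q,p,A,s=cur(); print(s['ft_force'],scoop(p,A))
ims=[]
for t in 'hi':
    c=load(t,'side')['color'][200:300,300:400,::-1]; ims.append(cv2.resize(c,None,fx=3.9,fy=4.5,interpolation=cv2.INTER_CUBIC))
cv2.imwrite('pics/cmp4.png',np.hstack(ims))"
```

```text
13.3 [ 0.4948 -0.3707  0.1211] [-0.8616  0.2088 -0.6484  0.3465  0.4413 -0.6689] 0.15540979864533178 [-1.3004  0.0361  1.8634] [-0.0018  0.7364  0.061 ]
[[-0.8405  0.083   0.5354]
 [ 0.1184  0.9925  0.0319]
 [-0.5287  0.0902 -0.844 ]]
top origin 239 160 scale 4.5
side origin 264 147 scale 4.5
[-2.387   0.6814  1.7267] (np.float64(5.1596876884619824), np.float64(-4.586167155589062), np.float64(-0.3724197733211971), array([ 0.4874, -0.3989,  0.0532]), (np.float64(-0.056073029741803115), np.float64(-0.0006705057285299681), np.float64(0.05319476851591322)))
```

View pics/cmp4.png

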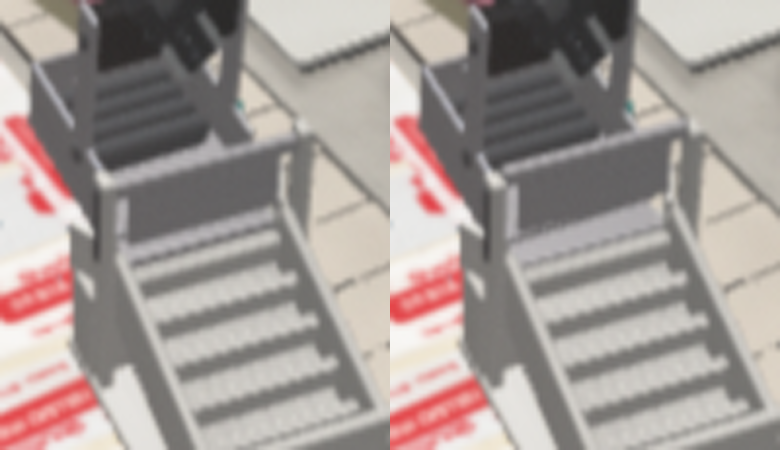

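Call:
carry_out([
  [[5,0.0004,0,0.0006,0],[5,0.0003,0,0.0004,0],[5,0,0,0,0],[5,0,0,0,0],[5,0,0,0,0]],
])

```text
clock: 13.9
tool_pos: [0.495, -0.3707, 0.1208]
tcp_rot: [0.141, 2.573, 0.085]
ft_force: [-6.3, 2.2, 10.1]
grip_width: 0.154
```

```bash
python3 shot.py j; python3 -c "
from geo import *
q,p,A,s=cur(); print(s['ft_force'],scoop(p,A))
ims=[]
for t in 'ij':
    c=load(t,'side')['color'][200:300,300:400,::-1]; ims.append(cv2.resize(c,None,fx=3.9,fy=4.5,interpolation=cv2.INTER_CUBIC))
cv2.imwrite('pics/cmp5.png',np.hstack(ims))"
```

```text
13.9 [ 0.495  -0.3707  0.1208] [-0.8617  0.2092 -0.6496  0.3439  0.442  -0.6687] 0.15373115222847825 [-6.2707  2.2    10.1142] [0.2807 0.8042 0.1914]
[[-0.8398  0.083   0.5364]
 [ 0.1183  0.9925  0.0317]
 [-0.5298  0.09   -0.8433]]
top origin 239 160 scale 4.5
side origin 264 147 scale 4.5
[-6.6675  3.3315  9.9901] (np.float64(5.152230259864619), np.float64(-4.579410010865435), np.float64(-0.2949338418348255), array([ 0.4877, -0.399 ,  0.053 ]), (np.float64(-0.05607861877591553), np.float64(-0.00035226106124666365), np.float64(0.052955072222049177)))
```

View pics/cmp5.png

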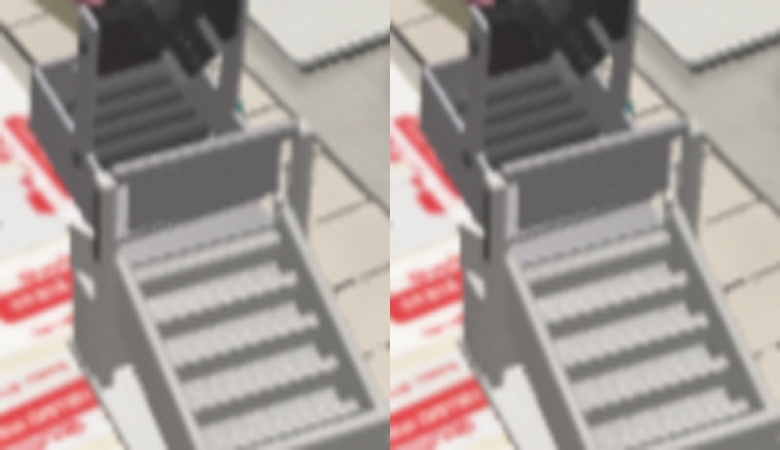

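```bash
cat > tip.py <<'E'
import sys
from geo import *
dyaw=float(sys.argv[1]); dz=float(sys.argv[2])*1e-3; n=int(sys.argv[3])
q,p,A,s=cur(); print(s["clock"],s["ft_force"],scoop(p,A)[:3],scoop(p,A)[4])
lip=p+A@L; lip1=lip+np.array([0,0,dz]); pp=p.copy();AA=A.copy()
for i in range(n):
    An=yawA(AA,dyaw/n); tgt=lip+(lip1-lip)*(i+1)/n-An@L
    dl=np.round(AA.T@(tgt-pp),5); pp=pp+AA@dl; AA=An; print([5,*map(float,np.round(dl,5)),round(dyaw/n,2)])
print(scoop(pp,AA)[:3],scoop(pp,AA)[4])
E
python3 tip.py 4 0.4 5; python3 tip.py 8 0.4 5
```

```text
14.0 [-6.6675  3.3315  9.9901] (np.float64(5.152230259864619), np.float64(-4.579410010865435), np.float64(-0.2949338418348255)) (np.float64(-0.05607861877591553), np.float64(-0.00035226106124666365), np.float64(0.052955072222049177))
[5, -0.00052, -0.00054, -7e-05, 0.8]
[5, -0.00053, -0.00053, -6e-05, 0.8]
[5, -0.00052, -0.00054, -7e-05, 0.8]
[5, -0.00052, -0.00054, -7e-05, 0.8]
[5, -0.00053, -0.00053, -7e-05, 0.8]
(np.float64(7.271167551456332), np.float64(-7.992254619294003), np.float64(-0.6538512076264634)) (np.float64(-0.056079178507193767), np.float64(-0.00034995891060778876), np.float64(0.053359762922293066))
14.0 [-6.6675  3.3315  9.9901] (np.float64(5.152230259864619), np.float64(-4.579410010865435), np.float64(-0.2949338418348255)) (np.float64(-0.05607861877591553), np.float64(-0.00035226106124666365), np.float64(0.052955072222049177))
[5, -0.001, -0.00109, -7e-05, 1.6]
[5, -0.00099, -0.00109, -6e-05, 1.6]
[5, -0.001, -0.00108, -7e-05, 1.6]
[5, -0.001, -0.00109, -7e-05, 1.6]
[5, -0.00099, -0.00108, -7e-05, 1.6]
(np.float64(9.36473700628657), np.float64(-11.437020467753081), np.float64(-1.135955277353645)) (np.float64(-0.05608016883606721), np.float64(-0.00035421037347717674), np.float64(0.05335723718086892))
```

Call:
carry_out([
  [[5,-0.0005,-0.0005,-0.0001,0.8],[5,-0.0005,-0.0005,-0.0001,0.8],[5,-0.0005,-0.0005,0,0.8],[5,-0.0005,-0.0005,-0.0001,0.8],[5,-0.0005,-0.0005,0,0.8]],
])

```text
clock: 14.5
tool_pos: [0.4969, -0.3737, 0.1217]
tcp_rot: [0.231, 2.568, 0.111]
ft_force: [-1.1, 0.6, 5.5]
grip_width: 0.153
```

```bash
cat > gate.py <<'E'
import sys
from geo import *
t=sys.argv[1]
q,p,A,s=cur(); print(s["clock"],s["ft_force"],scoop(p,A)[:3],scoop(p,A)[4])
o=imaging.snapshot("side"); np.savez(f"pics/{t}_side.npz",**o)
c=o["color"][175:305,290:410,::-1]; cv2.imwrite(f"pics/{t}_g.png",cv2.resize(c,None,fx=4.5,fy=4.5,interpolation=cv2.INTER_CUBIC))
E
python3 gate.py k; python3 tip.py 4 0 5
```

```text
14.5 [-1.1309  0.5833  5.5262] (np.float64(7.282489103783929), np.float64(-8.015397260209497), np.float64(-0.6650771023940184)) (np.float64(-0.05619283636593313), np.float64(-0.00019064155148730886), np.float64(0.05281461921133139))
14.55 [-0.837   1.7108  5.5805] (np.float64(7.3009660808358285), np.float64(-8.042902118481823), np.float64(-0.6671553921025324)) (np.float64(-0.05620200466715862), np.float64(-0.00012652993405631424), np.float64(0.05283947140340531))
[5, -0.00048, -0.00054, 0.0, 0.8]
[5, -0.00048, -0.00055, 0.0, 0.8]
[5, -0.00048, -0.00054, 0.0, 0.8]
[5, -0.00048, -0.00055, 0.0, 0.8]
[5, -0.00048, -0.00054, 0.0, 0.8]
(np.float64(9.393679640014334), np.float64(-11.488457915378968), np.float64(-1.1509745076974027)) (np.float64(-0.056205456557171254), np.float64(-0.00013056317977012786), np.float64(0.05283740002914107))
```

View pics/k_g.png

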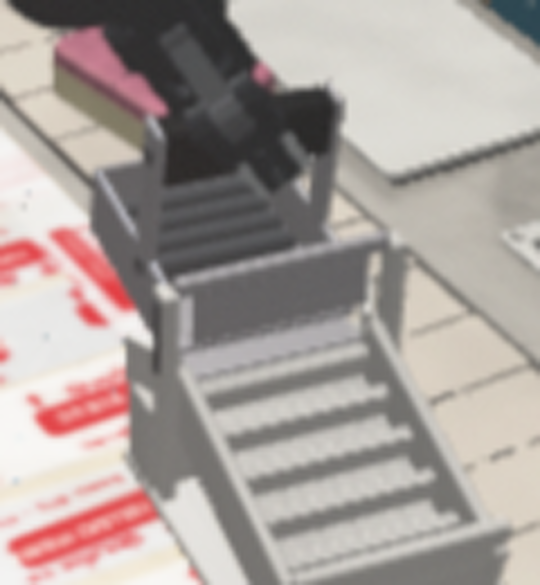

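Call:
carry_out([
  [[5,-0.0003,-0.0003,0,0.5],[5,-0.0003,-0.0003,0,0.5],[5,-0.0003,-0.0003,0,0.5],[5,-0.0003,-0.0004,0,0.5],[5,0,0,0,0]],
])

```text
clock: 15.05
tool_pos: [0.4978, -0.3751, 0.1221]
tcp_rot: [0.276, 2.565, 0.125]
ft_force: [-1.3, 1.6, 5.2]
grip_width: 0.156
```

```bash
python3 gate.py l
```

```text
15.05 [-1.2536  1.6101  5.2049] (np.float64(8.339823749596867), np.float64(-9.709067018400573), np.float64(-0.8918181033774627)) (np.float64(-0.056397306285184225), np.float64(-0.00017508796807831062), np.float64(0.05275010722736706))
```

View pics/l_g.png

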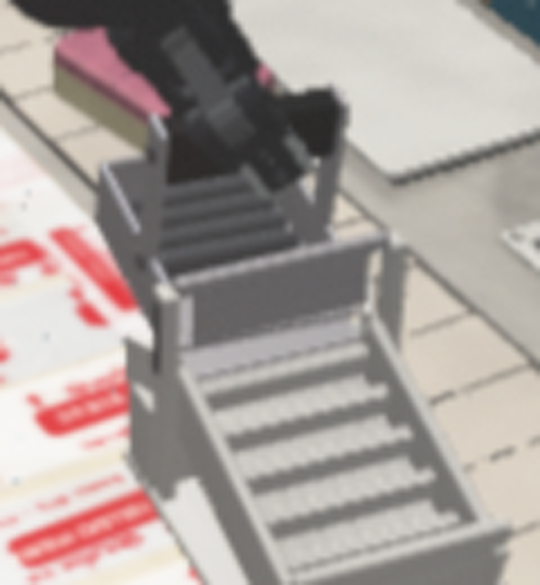

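Call:
carry_out([
  [[5,-0.0003,-0.0003,0,0.5],[5,-0.0003,-0.0003,0,0.5],[5,-0.0003,-0.0003,0,0.5],[5,-0.0003,-0.0004,0,0.5],[5,0,0,0,0]],
])

```text
clock: 15.6
tool_pos: [0.4985, -0.3765, 0.1225]
tcp_rot: [0.32, 2.56, 0.138]
ft_force: [-1.3, 2.0, 5.3]
grip_width: 0.156
```

```bash
python3 gate.py m
```

```text
15.6 [-1.3489  1.9654  5.3172] (np.float64(9.400772626996543), np.float64(-11.426453347314897), np.float64(-1.1455402288439518)) (np.float64(-0.056635922857692415), np.float64(-0.00016844166114686848), np.float64(0.052714547620499166))
```

View pics/m_g.png

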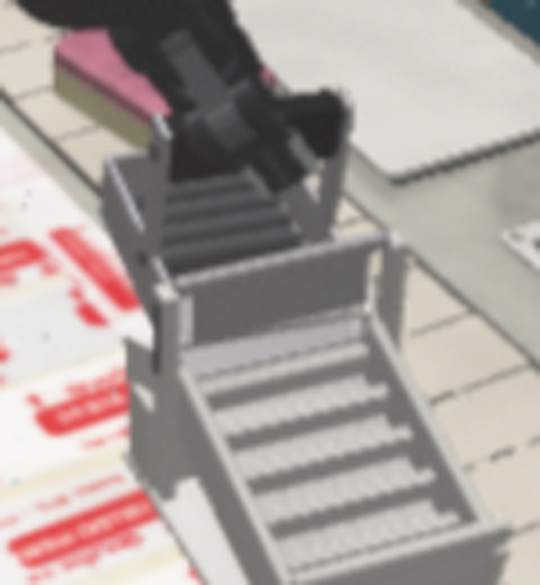

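Call:
carry_out([
  [[5,-0.0003,-0.0003,0,0.5],[5,-0.0003,-0.0003,0,0.5],[5,-0.0003,-0.0003,0,0.5],[5,0,0,0,0],[5,0,0,0,0]],
])

```text
clock: 16.15
tool_pos: [0.4991, -0.3774, 0.1227]
tcp_rot: [0.354, 2.557, 0.148]
ft_force: [-1.2, 2.0, 6.1]
grip_width: 0.155
```

```bash
python3 gate.py n
```

```text
16.15 [-1.2202  2.015   6.1421] (np.float64(10.184092935162065), np.float64(-12.712685556991325), np.float64(-1.3619695416399986)) (np.float64(-0.0569297657426988), np.float64(-0.00020081881490544015), np.float64(0.05266258422888652))
```

View pics/n_g.png

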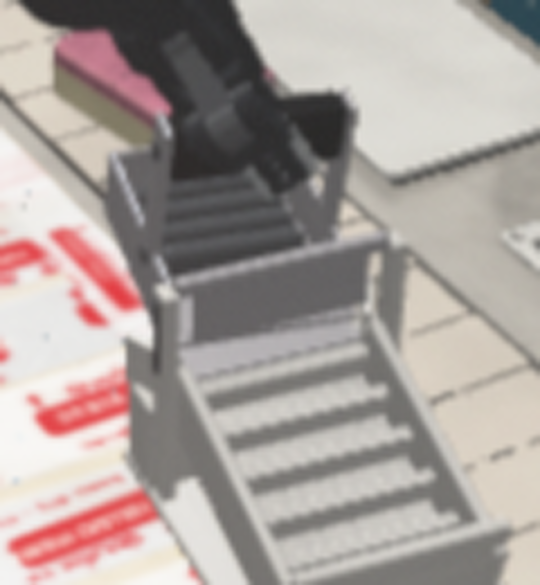

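```bash
python3 - <<'E'
from geo import *
q,p,A,s=cur(); T,H,r,lip,_=scoop(p,A); S=A@S0
# back near top corner in scoop frame from image a, relative to lip mid(lower)
h=np.radians(11.5); xa=np.array([np.sin(h),-np.cos(h),0]); ya=np.array([np.cos(h),np.sin(h),0])
lipa=np.array([.4528,-.2639,.0085]); b=np.array([.4013,-.1953,.0274]); d=b-lipa; v=np.array([d@xa,d@ya,d[2]]); print("back corner rel lip",v)
for nm,t,OO in (("n","n",(290,175)),("e","e",(264,130))):
    sd=load(t,"side")
    if nm=="n":
        print("n pred",proj(sd,lip+S@v)," seen",290+(108+.5)/4.5-.5,175+(158+.5)/4.5-.5)
        for dT in (-6,-4,-2,0,2):
            S2=R.from_rotvec(np.radians(dT)*S[:,1]).as_matrix()@S; print(dT,proj(sd,lip+S2@v), "bar near top",proj(sd,lip+S2@np.array([-.034,-.034,.076])))
pe=np.array([.4935,-.3724,.1525]);Ae=np.array([[-0.8419,0.0695,0.5352],[0.1023,0.9942,0.0319],[-0.5299,0.0816,-0.8442]])
sd=load("e","side"); _,_,_,l,_=scoop(pe,Ae); print("e pred",proj(sd,l+Ae@S0@v),"seen",264+196/4.5,130+320/4.5, "bar near top",proj(sd,l+Ae@S0@np.array([-.034,-.034,.076])),"seen", 264+262/4.5,130+248/4.5)
E
```

```text
back corner rel lip [-0.0775 -0.0368  0.0189]
n pred (np.float64(313.39240149808), np.float64(209.9397123169545))  seen 313.6111111111111 209.72222222222223
-6 (np.float64(312.7662181116672), np.float64(212.97063098604036)) bar near top (np.float64(324.18402200360066), np.float64(199.71896674411715))
-4 (np.float64(312.95843361053096), np.float64(211.9185185213738)) bar near top (np.float64(324.74902496619194), np.float64(200.11160738578155))
-2 (np.float64(313.1671971661461), np.float64(210.90775622732892)) bar near top (np.float64(325.32147975110905), np.float64(200.57070967346482))
0 (np.float64(313.39240149808), np.float64(209.9397123169545)) bar near top (np.float64(325.90068819935857), np.float64(201.09624248967617))
2 (np.float64(313.6339219015309), np.float64(209.01573420950868)) bar near top (np.float64(326.4859301366405), np.float64(201.6880741427951))
e pred (np.float64(307.1834661305569), np.float64(200.75757103066752)) seen 307.55555555555554 201.11111111111111 bar near top (np.float64(322.4452568939454), np.float64(185.52316017092963)) seen 322.22222222222223 185.11111111111111
```

Call:
carry_out([
  [[5,-0.0003,-0.0004,0,0.5],[5,-0.0003,-0.0004,0,0.5],[5,-0.0003,-0.0004,0,0.5],[5,0,0,0,0],[5,0,0,0,0]],
])

```text
clock: 16.7
tool_pos: [0.4997, -0.3785, 0.1231]
tcp_rot: [0.387, 2.553, 0.159]
ft_force: [-0.7, 2.6, 6.6]
grip_width: 0.154
```

```bash
python3 gate.py o; python3 - <<'E'
import cv2,numpy as np
ims=[cv2.imread(f"pics/{t}_g.png")[80:420,80:420] for t in "no"]
cv2.imwrite("pics/no.png",np.hstack(ims))
E
```

```text
16.7 [-0.7225  2.5681  6.5982] (np.float64(10.98935216544538), np.float64(-13.998392281961749), np.float64(-1.5772334476910743)) (np.float64(-0.057075990552368026), np.float64(-0.00011958534016681084), np.float64(0.052707781561534356))
```

View pics/no.png

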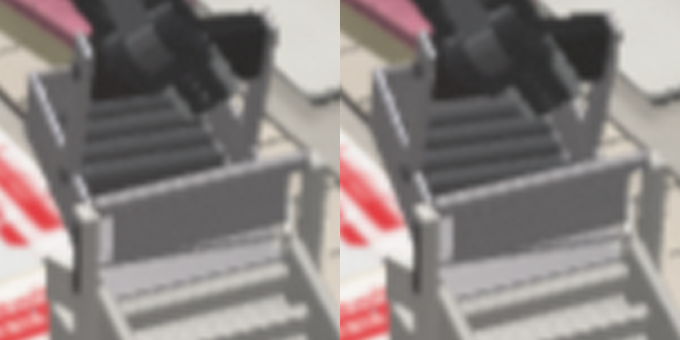

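```bash
python3 - <<'E'
from plan import *
o=imaging.snapshot("top"); np.savez("pics/o_top.npz",**o)
a=load("j","top")["color"]; ims=[x[180:270,270:350,::-1] for x in (a,o["color"])]
cv2.imwrite("pics/otop.png",cv2.resize(np.hstack(ims),None,fx=4.8,fy=4.8,interpolation=cv2.INTER_CUBIC))
E
```

```text
(no output)
```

View pics/otop.png

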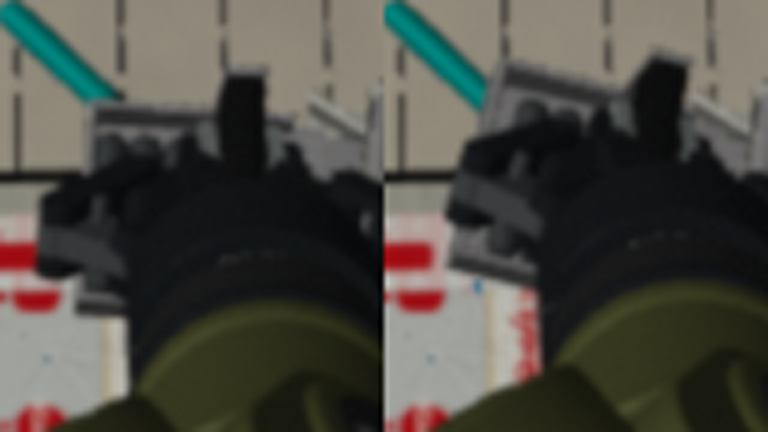

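Call:
carry_out([
  [[5,0,0,0,0],[5,0,0,0,0],[5,0,0,0,0],[5,0,0,0,0],[5,0,0,0,0]],
])

```text
clock: 17.3
tool_pos: [0.4996, -0.3786, 0.1231]
tcp_rot: [0.387, 2.553, 0.158]
ft_force: [-0.4, 2.8, 5.9]
grip_width: 0.15
```

```bash
python3 gate.py p; python3 - <<'E'
from plan import *
o=imaging.snapshot("top"); np.savez("pics/p_top.npz",**o)
a=load("o","top")["color"]; ims=[x[180:270,270:350,::-1] for x in (a,o["color"])]
A=cv2.resize(np.hstack(ims),None,fx=4.25,fy=4.25,interpolation=cv2.INTER_CUBIC)[:200]
B=np.hstack([cv2.imread(f"pics/{t}_g.png")[80:420,80:420] for t in "op"])
cv2.imwrite("pics/pp.png",np.vstack([A,B]))
E
```

```text
17.3 [-0.4109  2.8112  5.8519] (np.float64(10.981572827593833), np.float64(-14.003516769972393), np.float64(-1.578208423735997)) (np.float64(-0.05699058275940874), np.float64(-0.00012330115183237992), np.float64(0.05273060315538583))
```

View pics/pp.png

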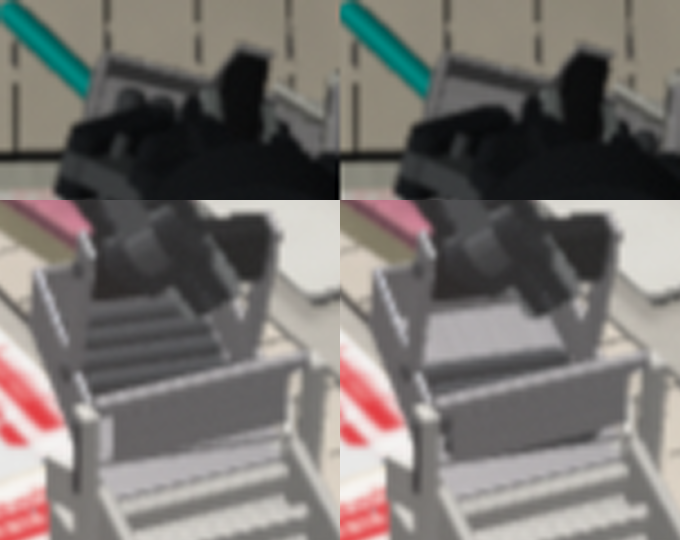

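Call:
carry_out([
  [[5,0,0,0,0],[5,0,0,0,0],[5,0,0,0,0],[5,0,0,0,0],[5,0,0,0,0]],
])

```text
clock: 17.9
tool_pos: [0.4997, -0.3787, 0.1232]
tcp_rot: [0.387, 2.553, 0.158]
ft_force: [-0.7, 2.5, 5.1]
grip_width: 0.153
```

```bash
cat > pair.py <<'E'
import sys
from geo import *
t=sys.argv[1]
q,p,A,s=cur(); print(s["clock"],s["ft_force"],scoop(p,A)[:3],scoop(p,A)[4])
a=imaging.snapshot("side"); b=imaging.snapshot("top")
np.savez(f"pics/{t}_side.npz",**a); np.savez(f"pics/{t}_top.npz",**b)
A1=cv2.resize(a["color"][175:330,285:415,::-1],None,fx=3.8,fy=3.8,interpolation=cv2.INTER_CUBIC)
B1=cv2.resize(b["color"][180:280,280:420,::-1],None,fx=2.2,fy=2.2,interpolation=cv2.INTER_CUBIC)
B1=cv2.copyMakeBorder(B1,0,A1.shape[0]-B1.shape[0],0,0,cv2.BORDER_CONSTANT)
cv2.imwrite(f"pics/{t}_p.png",np.hstack([A1,B1])); print(np.hstack([A1,B1]).shape)
E
python3 pair.py q
```

```text
17.9 [-0.7141  2.511   5.1234] (np.float64(10.97732877889621), np.float64(-14.008172216327845), np.float64(-1.5709826605255635)) (np.float64(-0.056911718793609616), np.float64(-5.5870517304515303e-05), np.float64(0.05279315250554495))
(589, 802, 3)
```

View pics/q_p.png

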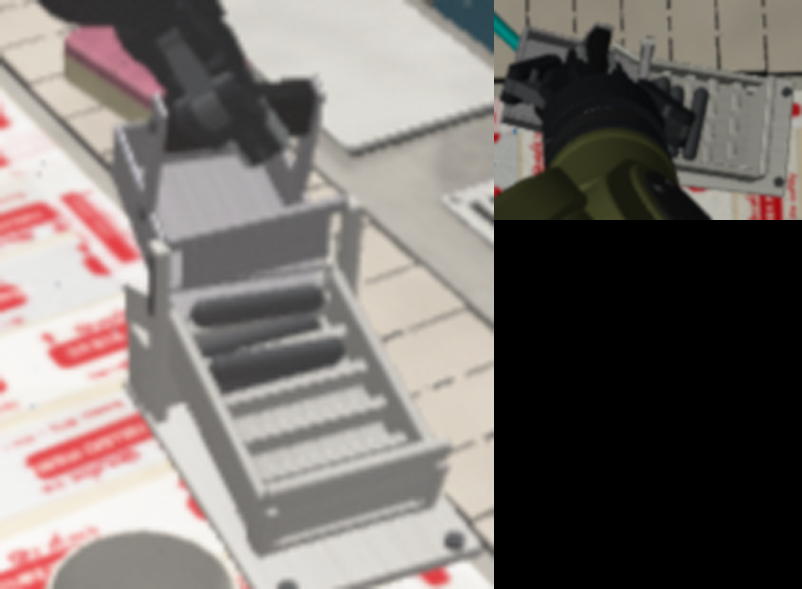

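Call:
carry_out([
  [[5,0,0,0,0],[5,0,0,0,0],[5,0,0,0,0],[5,0,0,0,0],[5,0,0,0,0]],
])

```text
clock: 18.5
tool_pos: [0.4997, -0.3787, 0.1232]
tcp_rot: [0.387, 2.553, 0.158]
ft_force: [-0.9, 2.3, 6.8]
grip_width: 0.156
```

```bash
python3 pair.py r
```

```text
18.5 [-0.8707  2.2834  6.7772] (np.float64(10.97615805259742), np.float64(-14.01249136970649), np.float64(-1.5722071466700245)) (np.float64(-0.05686571774067892), np.float64(-7.851143028455796e-05), np.float64(0.05279175599515454))
(589, 802, 3)
```

View pics/r_p.png

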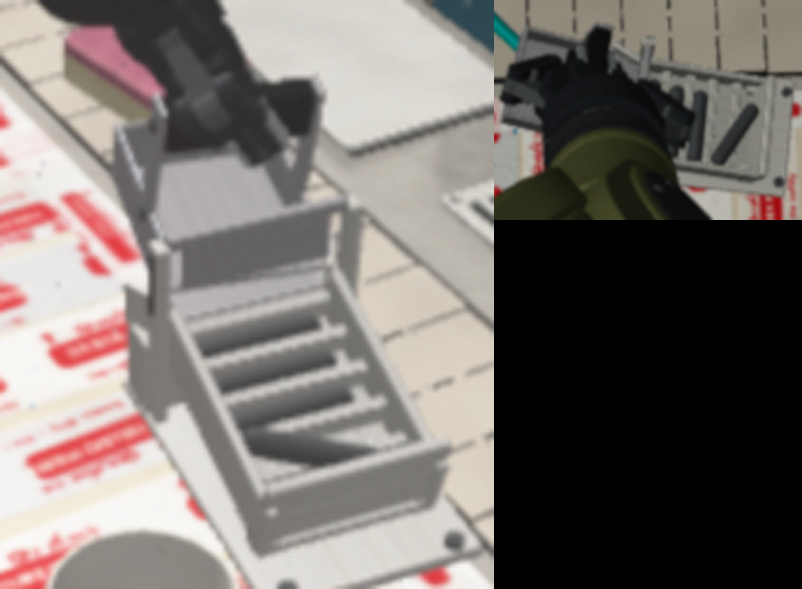

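Call:
carry_out([
  [[5,0,0,0,0],[5,0,0,0,0],[5,0,0,0,0],[5,0,0,0,0],[5,0,0,0,0]],
])

```text
clock: 19.1
tool_pos: [0.4997, -0.3787, 0.1232]
tcp_rot: [0.387, 2.553, 0.158]
ft_force: [-0.8, 2.1, 5.6]
grip_width: 0.156
```

```bash
python3 pair.py s; python3 - <<'E'
from plan import *
b=load("s","top")["color"][195:275,330:420,::-1]; cv2.imwrite("pics/s_t.png",cv2.resize(b,None,fx=7,fy=7,interpolation=cv2.INTER_CUBIC))
E
```

```text
19.1 [-0.8131  2.0906  5.6322] (np.float64(10.975809122291713), np.float64(-14.009936958517336), np.float64(-1.5721501621572735)) (np.float64(-0.056891898348260916), np.float64(-6.828830879674155e-05), np.float64(0.05279522473033339))
(589, 802, 3)
```

View pics/s_p.png

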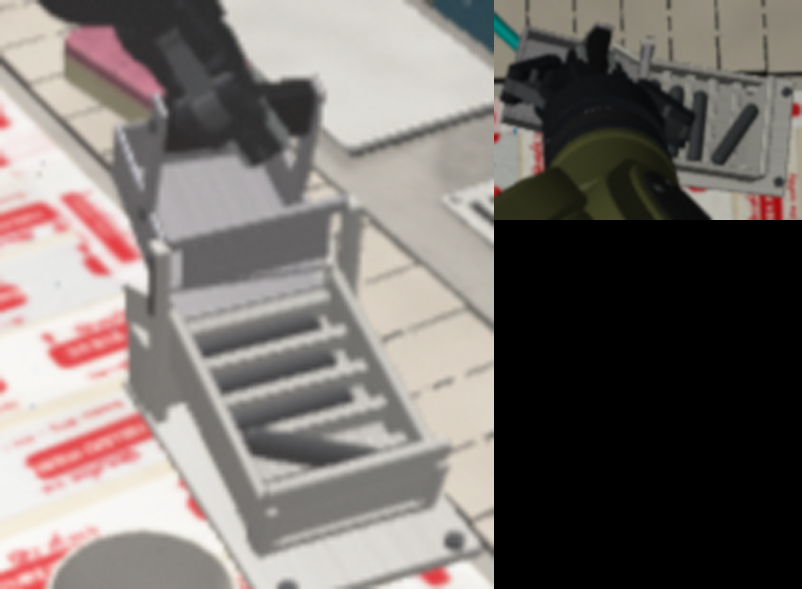

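View pics/s_t.png

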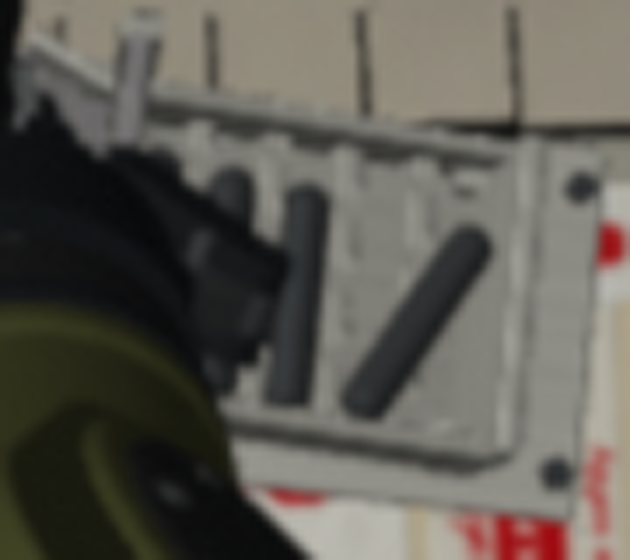

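```bash
python3 - <<'E'
from geo import *
q,p,A,s=cur()
up=A.T@np.array([0,0,1.]); print("up unit tool",up)
p1=p+np.array([0,0,.045])
p1c=np.array(p1)
rel=R.from_matrix(A.T@Ad).as_rotvec(); print("rel",np.degrees(rel))
yaw=np.degrees(rel[2])
print("lift 45"); a=rows(p,A,p1,0,3,q)
print("back"); b=rows(a[0],a[1],np.array([.4496,-.2336,.150]),yaw,8,a[2])
print(scoop(b[0],b[1]))
print("down"); c=rows(b[0],b[1],np.array([.4496,-.2336,.081]),0,4,b[2])
E
```

```text
up unit tool [-0.5029  0.1906 -0.8431]
rel [  0.1601   0.0501 -20.4906]
lift 45
[np.float64(-0.0075), np.float64(0.0029), np.float64(-0.0126), 0.0] n 0.0149 err 0.0mm dq 0.036 q [-0.8652  0.2022 -0.6095  0.3932  0.4444 -0.4805]
[np.float64(-0.0076), np.float64(0.0028), np.float64(-0.0127), 0.0] n 0.0151 err 0.0mm dq 0.036 q [-0.8652  0.1838 -0.5915  0.4296  0.4444 -0.4806]
[np.float64(-0.0075), np.float64(0.0029), np.float64(-0.0126), 0.0] n 0.0149 err 0.0mm dq 0.036 q [-0.8652  0.1664 -0.573   0.4655  0.4444 -0.4806]
back
[np.float64(0.0117), np.float64(0.0153), np.float64(-0.0009), np.float64(-2.56)] n 0.0193 err 0.0mm dq 0.043 q [-0.851   0.1365 -0.6158  0.4463  0.4393 -0.5106]
[np.float64(0.0111), np.float64(0.0158), np.float64(-0.0008), np.float64(-2.56)] n 0.0193 err 0.0mm dq 0.042 q [-0.8358  0.1066 -0.658   0.4274  0.4337 -0.5397]
[np.float64(0.0103), np.float64(0.0164), np.float64(-0.0009), np.float64(-2.56)] n 0.0194 err 0.0mm dq 0.041 q [-0.8193  0.0762 -0.6992  0.4095  0.4275 -0.5675]
[np.float64(0.0096), np.float64(0.0167), np.float64(-0.0008), np.float64(-2.56)] n 0.019
[... 838 characters left out ...]
  0.0848]), (np.float64(-0.17948094168548448), np.float64(-0.0593860952151952), np.float64(0.08479329255226899)))
down
[np.float64(0.0093), np.float64(-0.0), np.float64(0.0145), 0.0] n 0.0172 err 0.0mm dq 0.052 q [-0.7142 -0.0518 -0.916   0.2791  0.3859 -0.6858]
[np.float64(0.0093), np.float64(-0.0001), np.float64(0.0146), 0.0] n 0.0173 err 0.0mm dq 0.053 q [-0.7143 -0.0216 -0.9391  0.226   0.386  -0.6859]
[np.float64(0.0092), np.float64(-0.0), np.float64(0.0145), 0.0] n 0.0172 err 0.0mm dq 0.054 q [-0.7141  0.0107 -0.9607  0.1719  0.3859 -0.6857]
[np.float64(0.0093), np.float64(-0.0001), np.float64(0.0145), 0.0] n 0.0172 err 0.0mm dq 0.055 q [-0.7143  0.0456 -0.981   0.1167  0.386  -0.6859]
```

Call:
carry_out([
  [[5,-0.0038,0.0014,-0.0063,0],[5,-0.0095,0.0036,-0.016,0],[5,-0.0095,0.0036,-0.016,0],[5,0.0117,0.0153,-0.0009,-2.56],[5,0.0111,0.0158,-0.0008,-2.56]],
])

```text
clock: 19.7
tool_pos: [0.486, -0.343, 0.1635]
tcp_rot: [0.273, 2.567, 0.122]
ft_force: [0.2, 0.3, -2.1]
grip_width: 0.152
```

Call:
carry_out([
  [[5,0.0103,0.0164,-0.0009,-2.56],[5,0.0096,0.0167,-0.0008,-2.56],[5,0.0088,0.0172,-0.0009,-2.56],[5,0.0081,0.0175,-0.0008,-2.56],[5,0.0072,0.0179,-0.0009,-2.56]],
])

```text
clock: 20.2
tool_pos: [0.454, -0.251, 0.1511]
tcp_rot: [-0.015, 2.578, 0.04]
ft_force: [-0.1, 0.5, -1.9]
grip_width: 0.155
```

Call:
carry_out([
  [[5,0.0065,0.0182,-0.0008,-2.56],[5,0.0093,0,0.0145,0],[5,0.0093,0,0.0145,0],[5,0.0093,0,0.0145,0],[5,0.0046,0,0.0072,0]],
])

```text
clock: 20.7
tool_pos: [0.4472, -0.2329, 0.0875]
tcp_rot: [-0.07, 2.578, 0.026]
ft_force: [-0.1, -0.3, -1.2]
grip_width: 0.152
```

```bash
python3 - <<'E'
from geo import *
q,p,A,s=cur(); print(s["clock"],p,s["ft_force"],scoop(p,A))
print("to",A.T@(np.array([.4496,-.2336,.0765])-p), np.degrees(R.from_matrix(A.T@Ad).as_rotvec()))
b=imaging.snapshot("top"); np.savez("pics/t_top.npz",**b)
cv2.imwrite("pics/t_t.png",cv2.resize(b["color"][180:290,190:430,::-1],None,fx=3.3,fy=3.3,interpolation=cv2.INTER_CUBIC))
E
```

```text
20.7 [ 0.4472 -0.2329  0.0875] [-0.0996 -0.2585 -1.1922] (np.float64(0.2119032513660897), np.float64(3.392929249051957), np.float64(-0.2203066334209157), array([ 0.4443, -0.2675,  0.0223]), (np.float64(-0.17986746604735726), np.float64(-0.06228382379683987), np.float64(0.022274452853512677)))
to [ 0.0039 -0.0009  0.0105] [ 0.1731 -0.2199 -0.1193]
```

View pics/t_t.png

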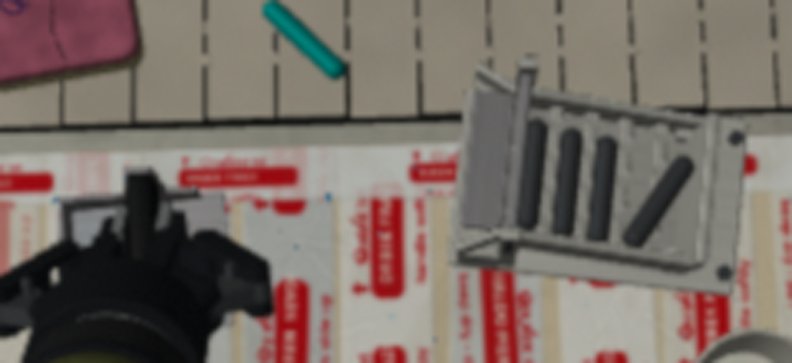

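Call:
carry_out([
  [[5,0.0027,0,0.0042,0],[5,0.0016,0,0.0025,0],[5,0.0011,0,0.0017,0],[5,0.0003,0,0.0004,0],[5,0,0,0,0]],
])

```text
clock: 21.25
tool_pos: [0.4487, -0.2338, 0.0792]
tcp_rot: [-0.072, 2.575, 0.023]
ft_force: [-0.8, -1.2, -2.6]
grip_width: 0.155
```

```bash
python3 - <<'E'
from geo import *
q,p,A,s=cur(); print(s["clock"],p,s["ft_force"],s["torque"])
E
```

```text
21.25 [ 0.4487 -0.2338  0.0792] [-0.8416 -1.1845 -2.631 ] [ 0.0093  0.7106 -0.0281]
```

Call:
carry_out([
  [[5,0.0008,0,0.0013,0],[5,0.0006,0,0.0009,0],[5,0.0003,0,0.0005,0],[5,0,0,0,0],[5,0,0,0,0]],
])

```text
clock: 21.75
tool_pos: [0.4486, -0.2337, 0.0758]
tcp_rot: [-0.072, 2.575, 0.024]
ft_force: [0.2, -0.1, -1.9]
grip_width: 0.158
```

```bash
python3 - <<'E'
from geo import *
q,p,A,s=cur(); print(s["clock"],p,s["ft_force"],s["torque"])
# pin geometry: measure diagonal pin ends in clear top (t) and side (s)
E
python3 - <<'E'
import sys; sys.path.insert(0,".")
from geo import *
o=imaging.snapshot("side"); np.savez("pics/u_side.npz",**o)
cv2.imwrite("pics/u_s.png",cv2.resize(o["color"][215:335,310:420,::-1],None,fx=5,fy=5,interpolation=cv2.INTER_CUBIC))
t=load("pics/../pics/t","top") if 0 else dict(np.load("pics/t_top.npz"))
cv2.imwrite("pics/u_t.png",cv2.resize(t["color"][200:275,330:420,::-1],None,fx=7,fy=7,interpolation=cv2.INTER_CUBIC))
E
```

```text
21.75 [ 0.4486 -0.2337  0.0758] [ 0.2497 -0.0624 -1.9373] [-0.0159  0.6306 -0.0489]
```

View pics/u_s.png

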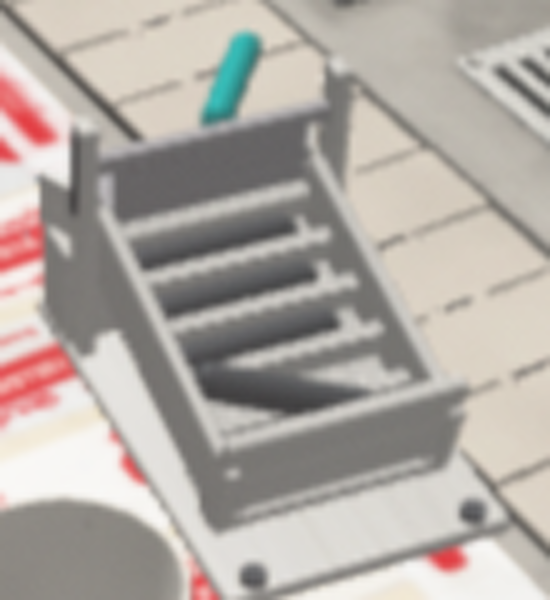

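View pics/u_t.png

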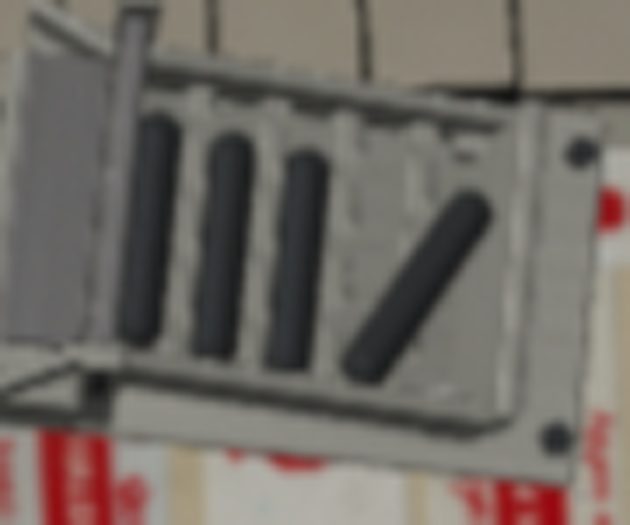

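Call:
carry_out([
  [[5,0.0003,0,0.0004,0],[20,0,0,0,0],[35,0,0,0,0],[60,0,0,0,0],[60,0,0,-0.005,0]],
], newtons=40)

```text
clock: 22.3
tool_pos: [0.4456, -0.2336, 0.0792]
tcp_rot: [-0.072, 2.576, 0.025]
ft_force: [0.9, -0.4, -0.2]
grip_width: 0.599
```

Call:
carry_out([
  [[60,0,0,-0.02,0],[60,0,0,-0.03,0],[60,0,0,-0.035,0],[60,0,0,-0.02,0],[60,0,0,-0.005,0]],
])

```text
clock: 22.8
tool_pos: [0.387, -0.2385, 0.1749]
tcp_rot: [-0.071, 2.573, 0.02]
ft_force: [0.7, 0.2, 0.1]
grip_width: 0.603
```

```bash
python3 - <<'E'
from geo import *
q,p,A,s=cur(); print(s["clock"],p,s["ft_force"],s["grip_width"])
t=load("t","top"); sd=load("u","side"); 
P7=lambda x,y:(330+(x+.5)/7-.5,200+(y+.5)/7-.5); P5=lambda x,y:(310+(x+.5)/5-.5,215+(y+.5)/5-.5)
def bed(w):
    d=w-tray(-.044,0,.0515); x=d@TX; c,s_=np.cos(np.radians(15)),np.sin(np.radians(15)); return np.array([x*c-d[2]*s_, d@TY, x*s_+d[2]*c])
n,g=tri(t,P7(365,362),sd,P5(212,383)); f,g2=tri(t,P7(468,210),sd,P5(360,398)); print("near",n,g,bed(n),"far",f,g2,bed(f))
for nm,c in (("g1 near",(138,330)),("g1 far",(158,130)),("g3 near",(287,355)),("g3 far",(308,165))):
    pass
for nm,c in (("g1",(148,230)),("g2",(220,245)),("g3",(298,262)),("diag",(417,287))):
    w=onz(t,*P7(*c),.035); print(nm,w,bed(w))
a=imaging.snapshot("side");b=imaging.snapshot("top"); np.savez("pics/v_side.npz",**a);np.savez("pics/v_top.npz",**b)
A1=cv2.resize(a["color"][150:330,235:415,::-1],None,fx=2.2,fy=2.2);B1=cv2.resize(b["color"][180:310,200:420,::-1],None,fx=1.8,fy=1.8)
B1=cv2.copyMakeBorder(B1,0,A1.shape[0]-B1.shape[0],0,0,cv2.BORDER_CONSTANT); cv2.imwrite("pics/v.png",np.hstack([A1,B1]))
E
```

```text
22.8 [ 0.387  -0.2385  0.1749] [0.6637 0.2498 0.1294] 0.6031615833624737
near [ 0.4489 -0.4737  0.0357] 0.0018120432523827756 [ 0.0693 -0.028   0.0022] far [ 0.4851 -0.5     0.0344] 0.002972459061074586 [0.0897 0.0116 0.0063]
g1 [ 0.4835 -0.4233  0.035 ] [ 0.0165 -0.0011 -0.0127]
g2 [ 0.4793 -0.4405  0.035 ] [ 0.0335 -0.0027 -0.0081]
g3 [ 0.4747 -0.4591  0.035 ] [ 0.0519 -0.0046 -0.0032]
diag [ 0.4678 -0.4874  0.035 ] [ 0.08   -0.0073  0.0043]
```

View pics/v.png

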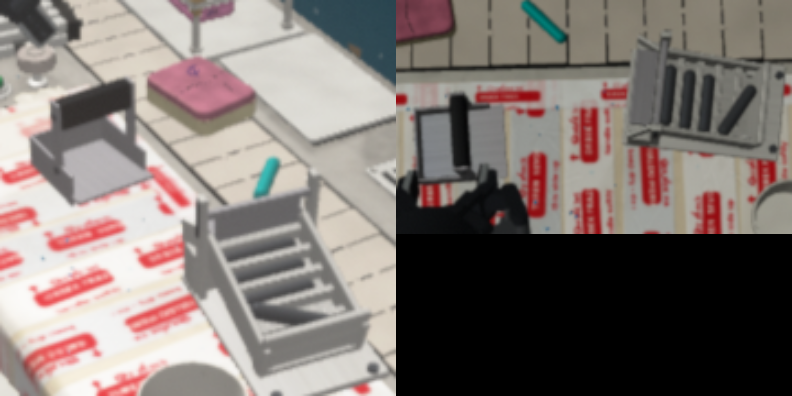

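```bash
cat > push.py <<'E'
from geo import *
c15,s15=np.cos(np.radians(15)),np.sin(np.radians(15))
BX=TX*c15-np.array([0,0,s15]); BZ=TX*s15+np.array([0,0,c15]); BO=tray(-.044,0,.0515)
def bedw(x,y,z): return BO+x*BX+y*TY+z*BZ
def bedc(w): d=w-BO; return np.array([d@BX,d@TY,d@BZ])
E
python3 - <<'E'
from push import *
q,p,A,s=cur()
Af=yawA(A,16); corner=np.array([.011,.0234,.011])
print("tool y slope",Af[2,1],Af[:,1])
tgt=bedw(.060,-.024,.003)-Af@corner; hi=tgt+np.array([0,0,.06]); print("tgt",tgt,"hi",hi)
w=onz(load("v","top"),418,300,.045); print("pot",w, "body front pt", tgt-Af[:,2]*.056)
mid=np.array([.42,-.33,.19])
print("1");a=rows(p,A,mid,8,3,q); print("2");b=rows(a[0],a[1],hi,8,4,a[2]); print("3"); c=rows(b[0],b[1],tgt,0,4,b[2])
E
```

```text
tool y slope 0.1484355660913477 [0.1787 0.9726 0.1484]
tgt [ 0.4531 -0.4912  0.0504] hi [ 0.4531 -0.4912  0.1104]
pot [ 0.366  -0.5288  0.045 ] body front pt [ 0.4231 -0.4929  0.0976]
1
[np.float64(-0.0108), np.float64(-0.0312), np.float64(0.0002), 2.67] n 0.033 err 0.0mm dq 0.064 q [-0.8799 -0.1313 -0.8488  0.4923  0.4473 -0.8059]
[np.float64(-0.0123), np.float64(-0.0307), np.float64(0.0002), 2.67] n 0.0331 err 0.0mm dq 0.067 q [-0.9082 -0.0725 -0.7818  0.5134  0.4571 -0.7888]
[np.float64(-0.0136), np.float64(-0.0301), np.float64(0.0002), 2.67] n 0.033 err 0.0mm dq 0.069 q [-0.9325 -0.0156 -0.7125  0.5372  0.4653 -0.7678]
2
[np.float64(-0.0001), np.float64(-0.0411), np.float64(0.02), 2.0] n 0.0457 err 0.0mm dq 0.097 q [-0.9703  0.0815 -0.6612  0.5097  0.4774 -0.773 ]
[np.float64(-0.0016), np.float64(-0.0411), np.float64(0.02), 2.0] n 0.0457 err 0.0mm dq 0.095 q [-1.0023  0.176  -0.6013  0.4909  0.4872 -0.7725]
[np.float64(-0.003), np.float64(-0.041), np.float64(0.0201), 2.0] n 0.0458 err 0.0mm dq 0.092 q [-1.0296  0.268  -0.5337  0.4806  0.4952 -0.7673]
[np.float64(-0.0044), np.float64(-0.0408), np.float64(0.02), 2.0] n 0.0457 err 0.0mm dq 0.089 q [-1.0533  0.3573 -0.4587  0.4787  0.5018 -0.7583]
3
[np.float64(0.0077), np.float64(-0.0022), np.float64(0.0127), 0.0] n 0.015 err 0.0mm dq 0.033 q [-1.0532  0.3758 -0.473   0.4459  0.5018 -0.7581]
[np.float64(0.0078), np.float64(-0.0023), np.float64(0.0126), 0.0] n 0.015 err 0.0mm dq 0.032 q [-1.0534  0.3951 -0.4862  0.4134  0.5018 -0.7583]
[np.float64(0.0077), np.float64(-0.0022), np.float64(0.0127), 0.0] n 0.015 err 0.0mm dq 0.033 q [-1.0533  0.4153 -0.4986  0.3808  0.5018 -0.7582]
[np.float64(0.0077), np.float64(-0.0022), np.float64(0.0126), 0.0] n 0.0149 err 0.0mm dq 0.032 q [-1.0533  0.4361 -0.5099  0.3486  0.5018 -0.7582]
```

Call:
carry_out([
  [[55,-0.0108,-0.0312,0.0002,2.67],[55,-0.0123,-0.0307,0.0002,2.67],[55,-0.0136,-0.0301,0.0002,2.67],[55,-0.0001,-0.0411,0.02,2.0],[55,-0.0016,-0.0411,0.02,2.0]],
])

```text
clock: 23.4
tool_pos: [0.4374, -0.4112, 0.1475]
tcp_rot: [0.198, 2.571, 0.103]
ft_force: [0.7, 0.6, 1.0]
grip_width: 0.549
```

Call:
carry_out([
  [[55,-0.003,-0.041,0.02,2.0],[55,-0.0044,-0.0408,0.02,2.0],[55,0.0077,-0.0022,0.0127,0],[55,0.0077,-0.0022,0.0127,0],[55,0.004,-0.0012,0.0064,0]],
])

```text
clock: 23.9
tool_pos: [0.4524, -0.4886, 0.0672]
tcp_rot: [0.29, 2.568, 0.134]
ft_force: [-0.8, -0.0, 1.6]
grip_width: 0.551
```

```bash
cat > look.py <<'E'
import sys
from push import *
t=sys.argv[1]
q,p,A,s=cur(); print(s["clock"],p,s["ft_force"],s["grip_width"],"corner bed",bedc(p+A@np.array([.011,s["grip_width"]*.0425,.011])))
a=imaging.snapshot("side"); b=imaging.snapshot("top")
np.savez(f"pics/{t}_side.npz",**a); np.savez(f"pics/{t}_top.npz",**b)
A1=cv2.resize(a["color"][195:335,305:425,::-1],None,fx=3.4,fy=3.8,interpolation=cv2.INTER_CUBIC)
B1=cv2.resize(b["color"][190:300,325:425,::-1],None,fx=3.8,fy=4.4,interpolation=cv2.INTER_CUBIC)
h=max(A1.shape[0],B1.shape[0]); f=lambda X:cv2.copyMakeBorder(X,0,h-X.shape[0],0,0,cv2.BORDER_CONSTANT)
cv2.imwrite(f"pics/{t}_p.png",np.hstack([f(A1),f(B1)]))
E
python3 look.py w
```

```text
23.9 [ 0.4524 -0.4886  0.0672] [-0.7893 -0.0411  1.6143] 0.5505874020162558 corner bed [ 0.0531 -0.0252  0.0188]
```

View pics/w_p.png

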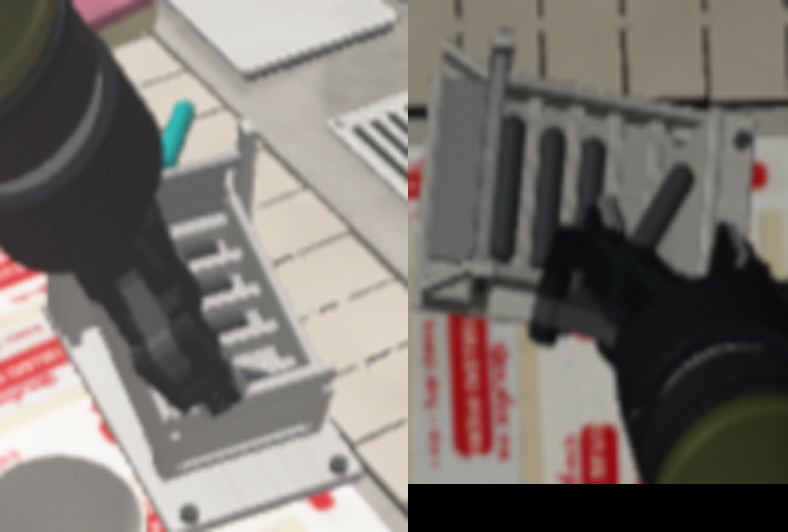

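Call:
carry_out([
  [[55,0.0023,-0.0007,0.0038,0],[55,0.0023,-0.0007,0.0038,0],[55,0.0016,-0.0005,0.0026,0],[55,0.001,-0.0003,0.0017,0],[55,0,0,0,0]],
])

```text
clock: 24.5
tool_pos: [0.4529, -0.4903, 0.0573]
tcp_rot: [0.288, 2.565, 0.128]
ft_force: [-0.2, 0.1, 0.6]
grip_width: 0.553
```

```bash
python3 look.py x
```

```text
24.5 [ 0.4529 -0.4903  0.0573] [-0.2277  0.0942  0.5961] 0.5527586451817417 corner bed [ 0.0572 -0.0243  0.0095]
```

View pics/x_p.png

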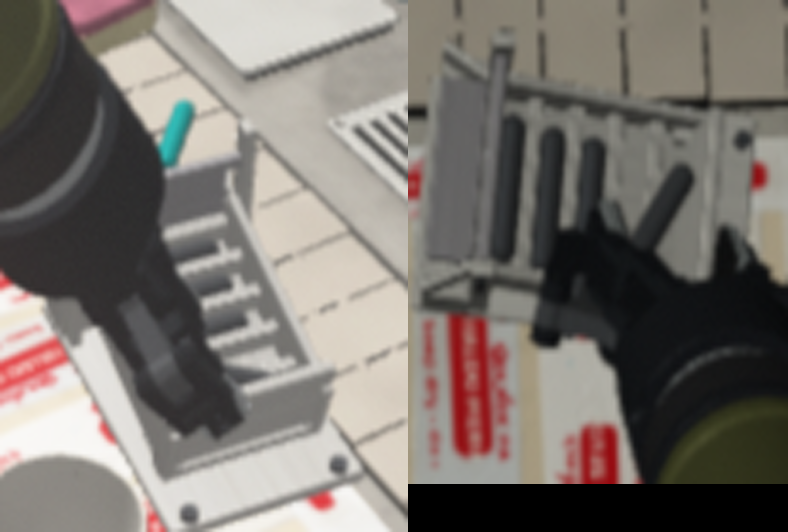

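Call:
carry_out([
  [[55,0.0016,-0.0005,0.0026,0],[55,0.0011,-0.0003,0.0017,0],[55,0.0005,-0.0002,0.0008,0],[55,0,0,0,0],[55,0,0,0,0]],
])

```text
clock: 25.1
tool_pos: [0.4529, -0.4906, 0.0513]
tcp_rot: [0.288, 2.565, 0.128]
ft_force: [-1.1, -0.4, -0.8]
grip_width: 0.548
```

```bash
python3 - <<'E'
from push import *
q,p,A,s=cur(); print(s["clock"],p,s["ft_force"],"corner bed",bedc(p+A@np.array([.011,.0234,.011])))
print("bed x in tool",A.T@BX,"BZ",A.T@BZ)
E
```

```text
25.1 [ 0.4529 -0.4906  0.0513] [-1.0752 -0.394  -0.7836] corner bed [ 0.0591 -0.0243  0.0037]
bed x in tool [ 0.0279 -0.9932  0.1133] BZ [-0.5253 -0.111  -0.8436]
```

Call:
carry_out([
  [[55,0.0001,-0.0024,0.0003,0],[55,0.0001,-0.0024,0.0003,0],[55,0.0001,-0.0024,0.0003,0],[55,0.0001,-0.0024,0.0003,0],[55,0.0001,-0.0024,0.0003,0]],
])

```text
clock: 25.6
tool_pos: [0.4511, -0.5023, 0.0479]
tcp_rot: [0.288, 2.565, 0.128]
ft_force: [0.6, 0.1, -0.1]
grip_width: 0.55
```

```bash
python3 look.py y
```

```text
25.6 [ 0.4511 -0.5023  0.0479] [ 0.5956  0.0948 -0.1428] 0.5504574453516998 corner bed [ 0.0715 -0.0244  0.0036]
```

View pics/y_p.png

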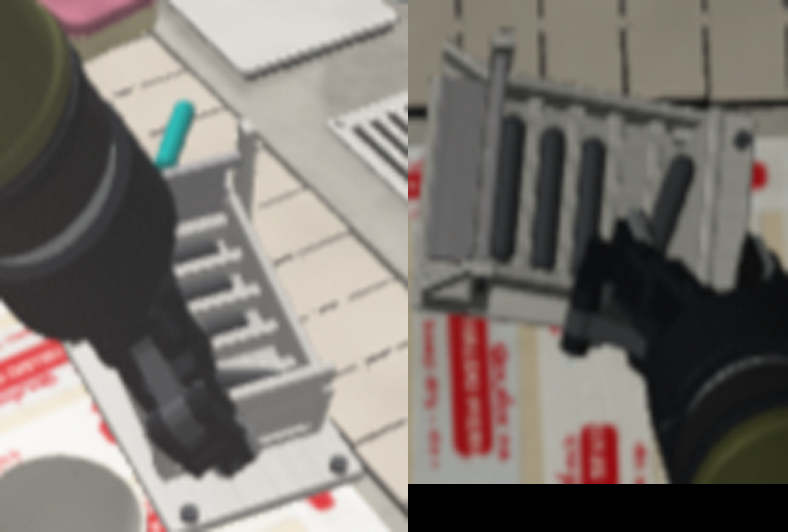

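Call:
carry_out([
  [[55,0.0001,-0.0024,0.0003,0],[55,0.0001,-0.0024,0.0003,0],[55,0.0001,-0.0024,0.0003,0],[55,0,-0.001,0.0001,0],[55,0,0,0,0]],
])

```text
clock: 26.2
tool_pos: [0.45, -0.5101, 0.0457]
tcp_rot: [0.288, 2.565, 0.128]
ft_force: [-0.6, 0.2, -0.4]
grip_width: 0.551
```

```bash
python3 look.py z
```

```text
26.2 [ 0.45   -0.5101  0.0457] [-0.5958  0.1627 -0.4474] 0.5513018774790978 corner bed [ 0.0796 -0.0244  0.0035]
```

View pics/z_p.png

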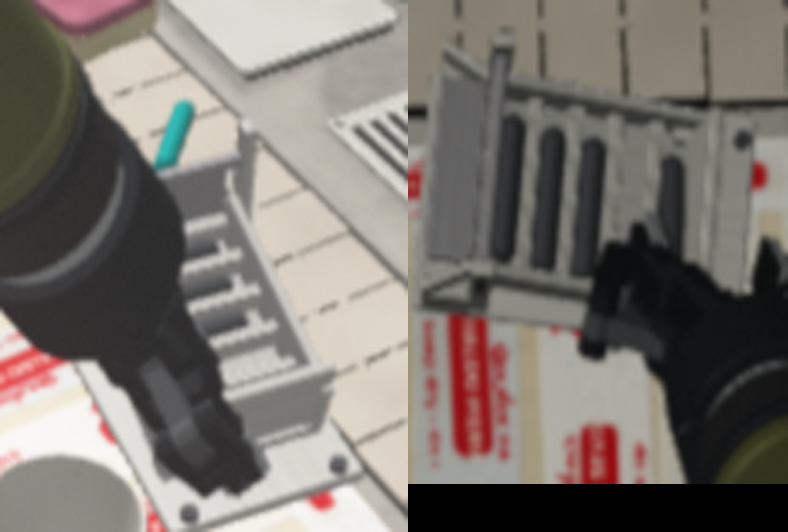

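Call:
carry_out([
  [[55,0,0.002,-0.0002,0],[55,-0.0051,0.0015,-0.0084,0],[55,-0.0103,0.003,-0.0169,0],[55,-0.0154,0.0045,-0.0253,0],[55,-0.0103,0.04,-0.0169,0]],
])

```text
clock: 26.8
tool_pos: [0.4574, -0.476, 0.1347]
tcp_rot: [0.29, 2.562, 0.121]
ft_force: [1.2, 0.0, 0.5]
grip_width: 0.55
```

```bash
python3 - <<'E'
from push import *
q,p,A,s=cur(); print(s["clock"],p)
rel=R.from_matrix(A.T@Ad).as_rotvec(); yaw=np.degrees(rel[2]); print(np.degrees(rel))
t=Ad[:,2]; g=np.array([.4486,-.2337,.0755]); pre=g-.08*t
m=np.array([.41,-.36,.19]); a=rows(p,A,m,yaw/3,3,q); b=rows(a[0],a[1],pre,2*yaw/3,4,a[2]); print(b[0])
b_=imaging.snapshot("top"); a_=imaging.snapshot("side"); np.savez("pics/A_side.npz",**a_); np.savez("pics/A_top.npz",**b_)
A1=cv2.resize(a_["color"][205:325,305:415,::-1],None,fx=3.5,fy=4,interpolation=cv2.INTER_CUBIC)
B1=cv2.resize(b_["color"][190:290,325:425,::-1],None,fx=3.8,fy=4.8,interpolation=cv2.INTER_CUBIC)
cv2.imwrite("pics/A_p.png",np.hstack([A1,B1]))
E
```

```text
26.8 [ 0.4574 -0.476   0.1347]
[ -0.1977   0.0932 -16.0422]
[np.float64(0.0124), np.float64(0.0374), np.float64(-0.023), np.float64(-1.78)] n 0.0456 err 0.0mm dq 0.092 q [-1.0207  0.2155 -0.5428  0.5156  0.4912 -0.7516]
[np.float64(0.0113), np.float64(0.0378), np.float64(-0.023), np.float64(-1.78)] n 0.0457 err 0.0mm dq 0.094 q [-1.0068  0.1212 -0.6108  0.5349  0.4871 -0.7677]
[np.float64(0.01), np.float64(0.0382), np.float64(-0.023), np.float64(-1.78)] n 0.0457 err 0.0mm dq 0.098 q [-0.99    0.0234 -0.6709  0.5642  0.482  -0.7807]
[np.float64(0.0114), np.float64(0.0294), np.float64(0.0102), np.float64(-2.67)] n 0.0331 err 0.0mm dq 0.073 q [-0.9511 -0.0168 -0.7441  0.5122  0.4696 -0.7857]
[np.float64(0.0101), np.float64(0.0299), np.float64(0.0101), np.float64(-2.67)] n 0.0331 err 0.0mm dq 0.071 q [-0.9073 -0.056  -0.8149  0.4599  0.455  -0.7862]
[np.float64(0.0086), np.float64(0.0303), np.float64(0.0102), np.float64(-2.67)] n 0.0331 err 0.0mm dq 0.068 q [-0.8572 -0.0935 -0.8833  0.4066  0.4372 -0.7809]
[np.float64(0.0072), np.float64(0.0307), np.float64(0.0101), np.float64(-2.67)] n 0.0331 err 0.0mm dq 0.066 q [-0.8001 -0.1294 -0.9492  0.3526  0.4156 -0.7694]
[ 0.4057 -0.2362  0.143 ]
```

View pics/A_p.png

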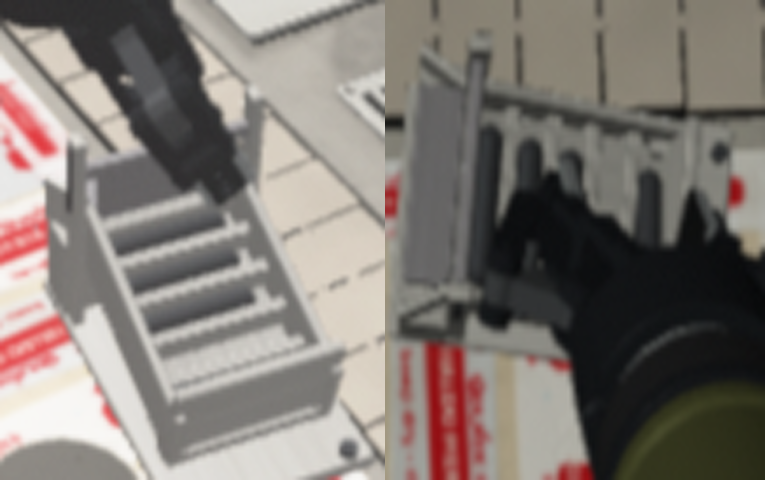

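Call:
carry_out([
  [[60,0.0124,0.0374,-0.023,-1.78],[60,0.0113,0.0378,-0.023,-1.78],[60,0.01,0.0382,-0.023,-1.78],[60,0.0114,0.0294,0.0102,-2.67],[60,0.0101,0.0299,0.0101,-2.67]],
])

```text
clock: 27.4
tool_pos: [0.4067, -0.294, 0.1655]
tcp_rot: [0.045, 2.575, 0.055]
ft_force: [0.4, -0.7, -0.6]
grip_width: 0.601
```

Call:
carry_out([
  [[60,0.0086,0.0303,0.0102,-2.67],[60,0.0072,0.0307,0.0101,-2.67],[60,0,0,0,0],[60,0,0,0,0],[60,0,0,0,0]],
])

```text
clock: 27.9
tool_pos: [0.4052, -0.2337, 0.1422]
tcp_rot: [-0.072, 2.574, 0.022]
ft_force: [0.5, -0.8, -0.2]
grip_width: 0.601
```

```bash
python3 - <<'E'
from push import *
q,p,A,s=cur(); print(s["clock"],p)
print("to grasp",A.T@(np.array([.4486,-.2337,.0755])-p),np.degrees(R.from_matrix(A.T@Ad).as_rotvec()))
b_=imaging.snapshot("top"); a_=imaging.snapshot("side"); np.savez("pics/B_side.npz",**a_); np.savez("pics/B_top.npz",**b_)
A1=cv2.resize(a_["color"][150:310,235:415,::-1],None,fx=2.2,fy=3,interpolation=cv2.INTER_CUBIC)
B1=cv2.resize(b_["color"][190:310,200:420,::-1],None,fx=1.8,fy=4,interpolation=cv2.INTER_CUBIC)
cv2.imwrite("pics/B_p.png",np.hstack([A1,B1]))
cv2.imwrite("pics/B_t.png",cv2.resize(b_["color"][195:275,330:420,::-1],None,fx=7,fy=7,interpolation=cv2.INTER_CUBIC))
E
```

```text
27.9 [ 0.4052 -0.2337  0.1422]
to grasp [-0.0007 -0.0025  0.0796] [0.0112 0.0273 0.0015]
```

View pics/B_p.png

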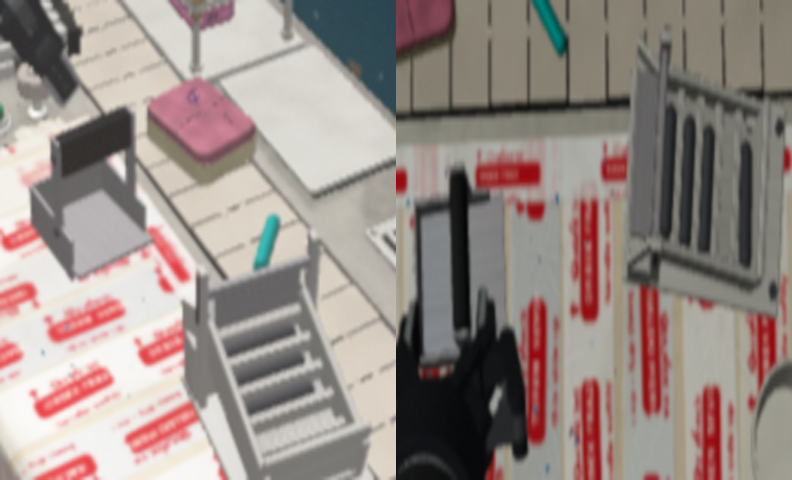

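View pics/B_t.png

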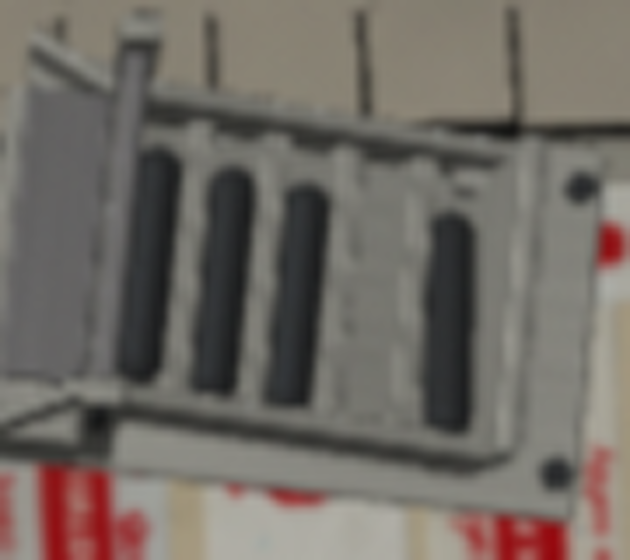

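```bash
python3 - <<'E'
from push import *
for tag in ("B",):
    s=load(tag,"top"); im=s["color"]; g=cv2.cvtColor(im,cv2.COLOR_RGB2GRAY)
    sub=cv2.resize(g[195:275,330:420],None,fx=8,fy=8,interpolation=cv2.INTER_CUBIC)
    m=(sub<72).astype(np.uint8); n,lab,st,ce=cv2.connectedComponentsWithStats(m)
    for i in range(1,n):
        if st[i,4]<3000: continue
        pts=np.argwhere(lab==i)[:,::-1].astype(np.float32); (c,wh,an)=cv2.minAreaRect(pts)
        u=np.array(pts); mu=u.mean(0); ev,ec=np.linalg.eigh(np.cov((u-mu).T)); d=ec[:,1]; ang=np.degrees(np.arctan2(d[0],d[1]))
        px=lambda P:(330+(P[0]+.5)/8-.5,195+(P[1]+.5)/8-.5)
        print(st[i],"c",mu,"size",wh,"axis ang from vertical %.1f"%ang)
        pr=(u-mu)@d; e1=mu+d*pr.min(); e2=mu+d*pr.max()
        # intersect with bed plane z=-6 (seated)
        for e in (e1,mu,e2):
            o,dd=ray(s,*px(e)); tt=((bedw(0,0,-.006)-o)@BZ)/(dd@BZ); print("   ",bedc(o+tt*dd)[:2]*1000)
E
```

```text
[ 164  114  400   82 6390] c [342.0147 153.7778] size (404.2548522949219, 25.482864379882812) axis ang from vertical -99.3
    [99.1203 36.5714]
    [48.8094 35.7713]
    [ 8.916  35.1369]
[ 511  132  209   29 3048] c [615.8609 148.7362] size (28.0, 208.0) axis ang from vertical -91.2
    [134.1688  51.3876]
    [110.3656  47.6966]
    [86.4552 43.9889]
[  132   168    76   272 13787] c [170.035  304.0434] size (54.637733459472656, 272.13543701171875) axis ang from vertical -5.9
    [14.4398 26.6036]
    [14.7313 -2.7039]
    [ 15.0178 -31.5061]
[  218   192    74   262 13205] c [255.6548 323.2486] size (55.12506103515625, 261.49578857421875) axis ang from vertical -5.6
    [33.4813 24.8154]
    [33.8296 -3.6574]
    [ 34.1669 -31.2306]
[  302   212    75   254 12790] c [340.7589 340.0309] size (54.31412887573242, 254.21815490722656) axis ang from vertical -5.8
    [52.7804 23.8036]
    [52.9161 -4.1224]
    [ 53.0464 -30.926 ]
[  483   244    60   252 12952] c [514.1087 371.677 ] size (57.72700119018555, 251.0040740966797) axis ang from vertical -1.5
    [90.1332 23.1048]
    [92.2377 -4.5375]
    [ 94.2495 -30.9605]
[    0   461   555   179 12321] c [208.0533 514.96  ] size (166.02310180664062, 539.0240478515625) axis ang from vertical -87.6
    [103.7937 -30.6838]
    [ 28.0599 -45.6122]
    [-16.1802 -54.3326]
```

```bash
python3 - <<'E'
from push import *
s=load("B","side")
for z in (-6,0,3,6):
  print(z,[tuple(np.round(proj(s,bedw(x,y,z/1000)),1)) for x,y in ((.091,-.029),(.091,-.005),(.091,.024))])
cv2.imwrite("pics/B_s5.png",cv2.resize(s["color"][270:320,345:405,::-1],None,fx=12,fy=12,interpolation=cv2.INTER_CUBIC))
t=load("B","top"); cv2.imwrite("pics/B_t5.png",cv2.resize(t["color"][215:270,370:415,::-1],None,fx=11,fy=11,interpolation=cv2.INTER_CUBIC))
E
```

```text
-6 [(np.float64(356.8), np.float64(306.0)), (np.float64(371.5), np.float64(302.1)), (np.float64(388.8), np.float64(297.4))]
0 [(np.float64(357.4), np.float64(303.8)), (np.float64(372.1), np.float64(299.8)), (np.float64(389.6), np.float64(295.1))]
3 [(np.float64(357.7), np.float64(302.6)), (np.float64(372.5), np.float64(298.7)), (np.float64(390.0), np.float64(294.0))]
6 [(np.float64(358.0), np.float64(301.5)), (np.float64(372.8), np.float64(297.5)), (np.float64(390.3), np.float64(292.8))]
```

View pics/B_s5.png

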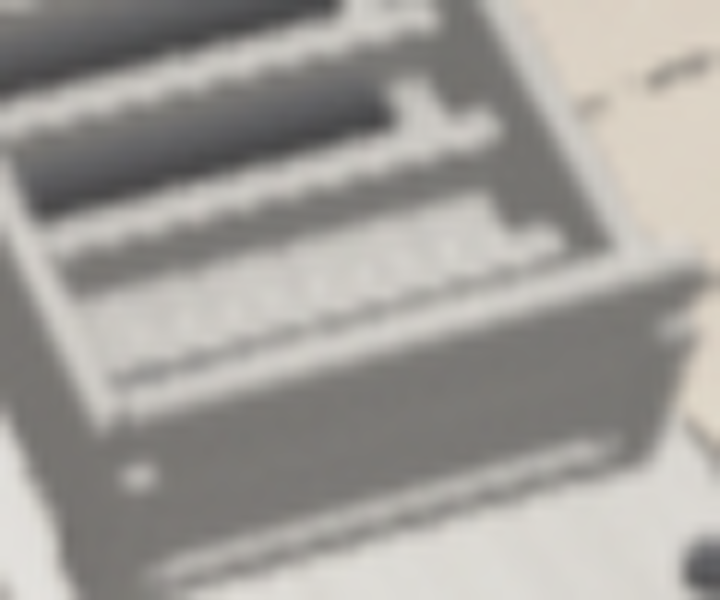

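View pics/B_t5.png

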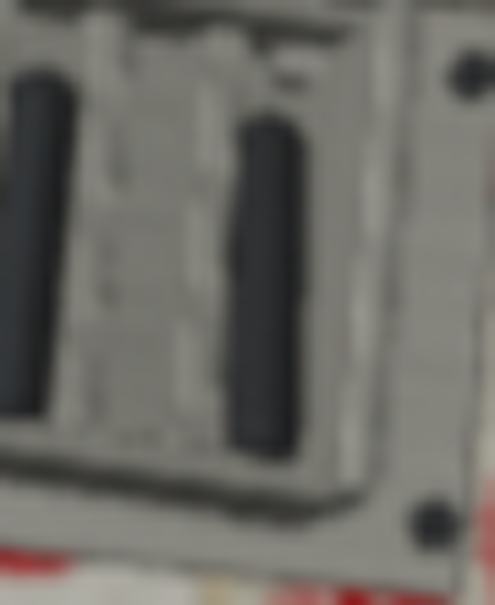

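```bash
python3 - <<'E'
from push import *
s=load("B","top")
for x,y,z in ((.089,-.028,-.006),(.089,-.028,0),(.089,-.028,.006),(.089,.024,-.006)):
    o,dd=ray(s,*proj(s,bedw(x,y,z))); tt=((bedw(0,0,-.006)-o)@BZ)/(dd@BZ); print((x,y,z),bedc(o+tt*dd)[:2]*1000)
ims=[]
for tag in ("a","B"):
    c=load(tag,"side")["color"][270:320,345:405,::-1]; ims.append(cv2.resize(c,None,fx=6.5,fy=10,interpolation=cv2.INTER_CUBIC))
cv2.imwrite("pics/aB.png",np.hstack(ims))
ims=[]
for tag in ("a","B"):
    c=load(tag,"top")["color"][205:270,330:420,::-1]; ims.append(cv2.resize(c,None,fx=4.4,fy=6,interpolation=cv2.INTER_CUBIC))
cv2.imwrite("pics/aBt.png",np.hstack(ims))
E
```

```text
(0.089, -0.028, -0.006) [ 89. -28.]
(0.089, -0.028, 0) [ 91.2501 -26.8792]
(0.089, -0.028, 0.006) [ 93.5289 -25.7442]
(0.089, 0.024, -0.006) [89. 24.]
```

View pics/aB.png

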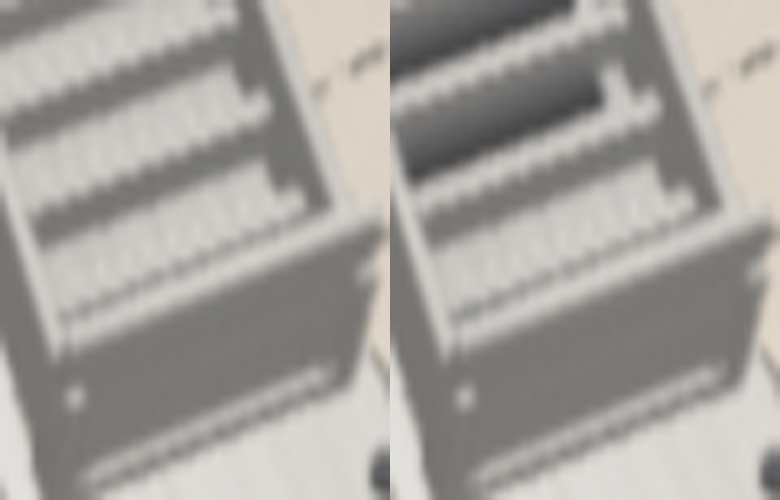

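View pics/aBt.png

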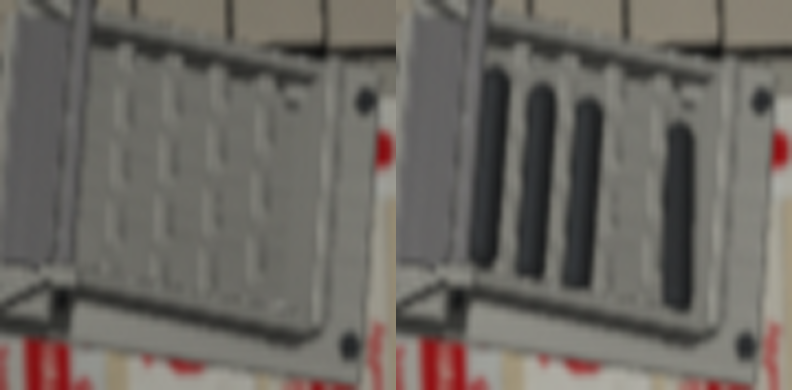

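```bash
python3 - <<'E'
from push import *
q,p,A,s=cur(); print(s["clock"])
Af=yawA(A,16); corner=np.array([.011,.0234,.011])
tgt=bedw(.089,-.024,.016)-Af@corner; hi=tgt+np.array([0,0,.045])
m=np.array([.41,-.36,.19]); a=rows(p,A,m,5.2,4,q); b=rows(a[0],a[1],hi,10.8,4,a[2]); c=rows(b[0],b[1],tgt,0,2,b[2])
print(c[0],np.linalg.inv(c[1])@np.array([0,0,-.001]))
E
```

```text
28.0
[np.float64(-0.006), np.float64(-0.0316), np.float64(-0.0104), 1.3] n 0.0338 err 0.0mm dq 0.067 q [-0.8567 -0.0931 -0.8839  0.4092  0.439  -0.8057]
[np.float64(-0.0067), np.float64(-0.0314), np.float64(-0.0104), 1.3] n 0.0337 err 0.0mm dq 0.070 q [-0.9074 -0.0546 -0.814   0.4635  0.4568 -0.8357]
[np.float64(-0.0074), np.float64(-0.0312), np.float64(-0.0105), 1.3] n 0.0337 err 0.0mm dq 0.072 q [-0.952  -0.0149 -0.7417  0.5171  0.4716 -0.86  ]
[np.float64(-0.0082), np.float64(-0.0311), np.float64(-0.0104), 1.3] n 0.0338 err 0.0mm dq 0.075 q [-0.9911  0.0264 -0.6668  0.57    0.4838 -0.8791]
[np.float64(0.002), np.float64(-0.0414), np.float64(0.0228), 2.7] n 0.0473 err 0.0mm dq 0.100 q [-1.0205  0.1266 -0.613   0.5384  0.4924 -0.8638]
[np.float64(0.0001), np.float64(-0.0415), np.float64(0.0229), 2.7] n 0.0474 err 0.0mm dq 0.098 q [-1.0454  0.2244 -0.5504  0.5162  0.4995 -0.8439]
[np.float64(-0.0018), np.float64(-0.0414), np.float64(0.0228), 2.7] n 0.0473 err 0.0mm dq 0.095 q [-1.0669  0.3192 -0.4795  0.5037  0.5053 -0.8204]
[np.float64(-0.0039), np.float64(-0.0413), np.float64(0.0229), 2.7] n 0.0474 err 0.0mm dq 0.093 q [-1.0853  0.412  -0.4     0.5003  0.5101 -0.7936]
[np.float64(0.0116), np.float64(-0.0034), np.float64(0.019), 0.0] n 0.0225 err 0.0mm dq 0.047 q [-1.0853  0.4395 -0.4197  0.4531  0.5101 -0.7936]
[np.float64(0.0116), np.float64(-0.0033), np.float64(0.0189), 0.0] n 0.0224 err 0.0mm dq 0.047 q [-1.0853  0.4684 -0.4374  0.4065  0.5101 -0.7936]
[ 0.4486 -0.5223  0.0554] [ 0.0005 -0.0001  0.0008]
```

Call:
carry_out([
  [[55,-0.006,-0.0316,-0.0104,1.3],[55,-0.0067,-0.0314,-0.0104,1.3],[55,-0.0074,-0.0312,-0.0105,1.3],[55,-0.0082,-0.0311,-0.0104,1.3],[55,0.002,-0.0414,0.0228,2.7]],
])

```text
clock: 28.5
tool_pos: [0.4207, -0.4043, 0.1716]
tcp_rot: [0.106, 2.57, 0.066]
ft_force: [0.6, -0.7, 1.8]
grip_width: 0.552
```

Call:
carry_out([
  [[55,0.0001,-0.0415,0.0229,2.7],[55,-0.0018,-0.0414,0.0228,2.7],[55,-0.0039,-0.0413,0.0229,2.7],[55,0.0116,-0.0034,0.019,0],[55,0.0116,-0.0033,0.0189,0]],
])

```text
clock: 29.0
tool_pos: [0.448, -0.5236, 0.0527]
tcp_rot: [0.29, 2.565, 0.127]
ft_force: [-0.0, -0.8, -0.7]
grip_width: 0.552
```

```bash
python3 look.py C; python3 - <<'E'
from push import *
q,p,A,s=cur(); print("corner",bedc(p+A@np.array([.011,.0234,.011])), "to z4:",A.T@(bedw(.089,-.024,.004)-(p+A@np.array([.011,.0234,.011]))), "BZ",A.T@BZ)
E
```

```text
29.0 [ 0.448  -0.5236  0.0527] [-0.0385 -0.8004 -0.7153] 0.5518710225724858 corner bed [ 0.0909 -0.0244  0.0138]
corner [ 0.0881 -0.0267  0.0102] to z4: [ 0.001  -0.0002  0.0068] BZ [-0.5222 -0.1063 -0.8462]
```

View pics/C_p.png

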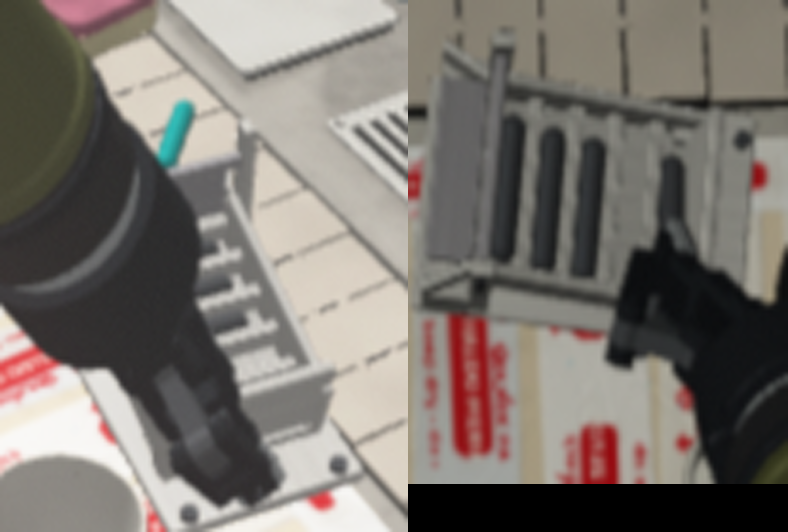

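Call:
carry_out([
  [[55,0.001,0.0002,0.0017,0],[55,0.001,0.0002,0.0017,0],[55,0.001,0.0002,0.0017,0],[55,0,0,0,0],[55,0,0,0,0]],
])

```text
clock: 29.6
tool_pos: [0.4488, -0.5195, 0.0493]
tcp_rot: [0.287, 2.565, 0.127]
ft_force: [0.5, 0.1, -0.2]
grip_width: 0.553
```

```bash
python3 - <<'E'
from push import *
q,p,A,s=cur(); print(s["clock"],s["ft_force"],"corner",bedc(p+A@np.array([.011,.0234,.011])))
E
```

```text
29.6 [ 0.458   0.1008 -0.1958] corner [ 0.0879 -0.0243  0.0094]
```

Call:
carry_out([
  [[55,0.001,0.0002,0.0017,0],[55,0.001,0.0002,0.0017,0],[55,0.0008,0.0001,0.0012,0],[55,0,0,0,0],[55,0,0,0,0]],
])

```text
clock: 30.1
tool_pos: [0.4498, -0.5185, 0.0453]
tcp_rot: [0.286, 2.562, 0.127]
ft_force: [-3.7, 1.5, 10.9]
grip_width: 0.554
```

```bash
python3 - <<'E'
from push import *
q,p,A,s=cur(); print(s["clock"],s["ft_force"],"corner",bedc(p+A@np.array([.011,.0234,.011])))
E
```

```text
30.1 [-3.7497  1.4588 10.9253] corner [ 0.0878 -0.0234  0.0053]
```

Call:
carry_out([
  [[55,-0.001,-0.0002,-0.0017,0],[55,-0.003,-0.0005,-0.005,0],[55,-0.006,0.001,-0.01,0],[55,-0.0154,0.0045,-0.0253,0],[55,-0.0103,0.04,-0.0169,0]],
])

```text
clock: 30.6
tool_pos: [0.455, -0.4886, 0.1203]
tcp_rot: [0.29, 2.563, 0.122]
ft_force: [1.0, -1.1, 1.2]
grip_width: 0.549
```

Call:
carry_out([
  [[60,0.0124,0.0374,-0.023,-1.78],[60,0.0113,0.0378,-0.023,-1.78],[60,0.01,0.0382,-0.023,-1.78],[60,0.0114,0.0294,0.0102,-2.67],[60,0.0101,0.0299,0.0101,-2.67]],
])

```text
clock: 31.1
tool_pos: [0.4047, -0.3066, 0.1524]
tcp_rot: [0.045, 2.575, 0.054]
ft_force: [1.1, 0.2, 0.1]
grip_width: 0.598
```

```bash
cat > ang.py <<'E'
import sys
from push import *
tag=sys.argv[1]
s=imaging.snapshot("top"); np.savez(f"pics/{tag}_top.npz",**s); im=s["color"]; g=cv2.cvtColor(im,cv2.COLOR_RGB2GRAY)
sub=cv2.resize(g[195:275,330:420],None,fx=8,fy=8,interpolation=cv2.INTER_CUBIC)
m=(sub<72).astype(np.uint8); n,lab,st,ce=cv2.connectedComponentsWithStats(m)
for i in range(1,n):
    if not 9000<st[i,4]<20000: continue
    u=np.argwhere(lab==i)[:,::-1].astype(float); mu=u.mean(0); ev,ec=np.linalg.eigh(np.cov((u-mu).T)); d=ec[:,1]
    px=lambda P:(330+(P[0]+.5)/8-.5,195+(P[1]+.5)/8-.5)
    pr=(u-mu)@d; out=[]
    for e in (mu+d*pr.min(),mu,mu+d*pr.max()):
        o,dd=ray(s,*px(e)); tt=((bedw(0,0,-.006)-o)@BZ)/(dd@BZ); out.append(np.round(bedc(o+tt*dd)[:2]*1000,1))
    a=np.degrees(np.arctan2(d[0],d[1])); a=(a+90)%180-90
    print("ang %.1f"%a,out,st[i,4])
cv2.imwrite(f"pics/{tag}_t.png",cv2.resize(im[195:275,330:420,::-1],None,fx=7,fy=7,interpolation=cv2.INTER_CUBIC))
print(cur()[3]["clock"],cur()[1])
E
python3 ang.py D
```

```text
ang -5.9 [array([14.4, 26.6]), array([14.7, -2.7]), array([ 15. , -31.5])] 13866
ang -5.5 [array([33.5, 24.8]), array([33.8, -3.6]), array([ 34.2, -31.2])] 13266
ang -5.8 [array([52.8, 23.9]), array([52.9, -4.1]), array([ 53., -31.])] 12878
ang -2.4 [array([90.5, 23.6]), array([92.1, -4.1]), array([ 93.7, -31. ])] 13154
ang -87.6 [array([104. , -30.6]), array([ 28.1, -45.6]), array([-16.2, -54.3])] 12527
31.15 [ 0.402  -0.3001  0.1484]
```

View pics/D_t.png

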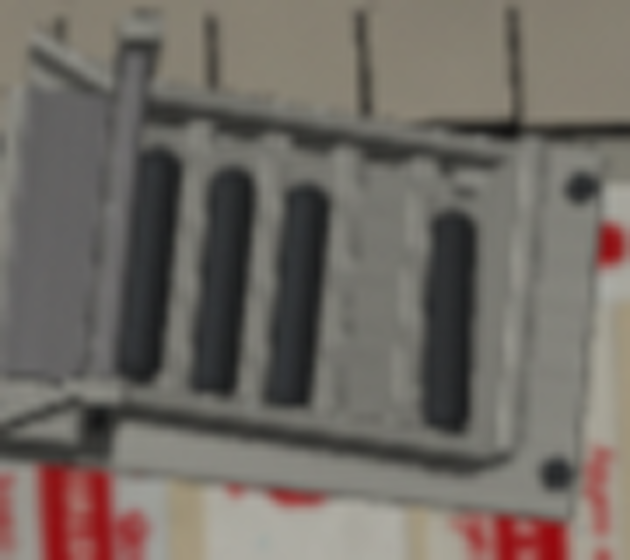

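```bash
python3 - <<'E'
from push import *
q,p,A,s=cur(); print(s["clock"],p)
corner=np.array([.011,.0234,.011])
rel=R.from_matrix(Ad.T@A).as_rotvec(); need=16-np.degrees(rel[2]); print("yaw need",need)
Af=yawA(A,need); tgt=bedw(.0885,-.0265,.0085)-Af@corner; hi=tgt+np.array([0,0,.055])
b=rows(p,A,hi+np.array([-.01,.04,.03]),need,4,q); c=rows(b[0],b[1],hi,0,1,b[2]); c=rows(c[0],c[1],tgt,0,3,c[2])
E
```

```text
31.15 [ 0.402  -0.3001  0.1484]
yaw need 10.768655671115585
[np.float64(-0.0073), np.float64(-0.0449), np.float64(0.0062), np.float64(2.69)] n 0.0459 err 0.0mm dq 0.088 q [-0.9716  0.0628 -0.7489  0.4498  0.4792 -0.815 ]
[np.float64(-0.0093), np.float64(-0.0444), np.float64(0.0061), np.float64(2.69)] n 0.0458 err 0.0mm dq 0.088 q [-1.01    0.1467 -0.6607  0.4734  0.4906 -0.8095]
[np.float64(-0.0115), np.float64(-0.044), np.float64(0.0062), np.float64(2.69)] n 0.0459 err 0.0mm dq 0.094 q [-1.0419  0.2279 -0.5664  0.503   0.4994 -0.7974]
[np.float64(-0.0135), np.float64(-0.0434), np.float64(0.0061), np.float64(2.69)] n 0.0459 err 0.0mm dq 0.100 q [-1.0691  0.307  -0.4664  0.5383  0.5066 -0.7804]
[np.float64(-0.0021), np.float64(-0.0417), np.float64(0.0293), 0.0] n 0.051 err 0.0mm dq 0.101 q [-1.0864  0.4079 -0.3967  0.5165  0.5109 -0.7996]
[np.float64(0.0094), np.float64(-0.0028), np.float64(0.0155), 0.0] n 0.0183 err 0.0mm dq 0.039 q [-1.0864  0.4298 -0.4133  0.478   0.5109 -0.7996]
[np.float64(0.0094), np.float64(-0.0028), np.float64(0.0155), 0.0] n 0.0183 err 0.0mm dq 0.038 q [-1.0864  0.4529 -0.4285  0.4397  0.5109 -0.7996]
[np.float64(0.0094), np.float64(-0.0028), np.float64(0.0154), 0.0] n 0.0183 err 0.0mm dq 0.038 q [-1.0865  0.4771 -0.4422  0.4019  0.511  -0.7997]
```

Call:
carry_out([
  [[55,-0.0073,-0.0449,0.0062,2.69],[55,-0.0093,-0.0444,0.0061,2.69],[55,-0.0115,-0.044,0.0062,2.69],[55,-0.0135,-0.0434,0.0061,2.69],[55,-0.0021,-0.04,0.0285,0]],
])

```text
clock: 31.65
tool_pos: [0.45, -0.5305, 0.1113]
tcp_rot: [0.288, 2.561, 0.12]
ft_force: [0.8, -0.2, 0.8]
grip_width: 0.546
```

Call:
carry_out([
  [[55,0.0094,-0.004,0.0155,0],[55,0.0094,-0.003,0.0155,0],[55,0.0084,-0.0028,0.0138,0],[55,0,0,0,0],[55,0,0,0,0]],
])

```text
clock: 32.15
tool_pos: [0.448, -0.5269, 0.0542]
tcp_rot: [0.29, 2.565, 0.129]
ft_force: [0.4, -1.0, 0.2]
grip_width: 0.548
```

```bash
python3 - <<'E'
from push import *
q,p,A,s=cur(); print(s["clock"],s["ft_force"],"corner",bedc(p+A@np.array([.011,.0234,.011])),A.T@(bedw(.0885,-.0265,.006)-(p+A@np.array([.011,.0234,.011]))))
E
```

```text
32.15 [ 0.3976 -0.9622  0.2303] corner [ 0.0937 -0.0239  0.0161] [0.0074 0.0062 0.0066]
```

Call:
carry_out([
  [[55,0.0025,0.0025,0.0022,0],[55,0.0025,0.0021,0.0022,0],[55,0.0024,0.0016,0.0022,0],[55,0.0005,0.0001,0.0009,0],[55,0,0,0,0]],
])

```text
clock: 32.65
tool_pos: [0.4477, -0.5192, 0.0465]
tcp_rot: [0.288, 2.562, 0.127]
ft_force: [-1.0, 0.7, 6.8]
grip_width: 0.548
```

```bash
python3 - <<'E'
from push import *
q,p,A,s=cur(); print(s["clock"],s["ft_force"],"corner",bedc(p+A@np.array([.011,.0234,.011])))
E
```

```text
32.65 [-1.016   0.7437  6.8106] corner [ 0.0884 -0.0254  0.0066]
```

Call:
carry_out([
  [[55,0.0004,0,0.0007,0],[55,0.0002,0.001,0.0003,0],[55,0.0002,0.001,0.0003,0],[55,0.0002,0.001,0.0003,0],[55,0,0,0,0]],
])

```text
clock: 33.15
tool_pos: [0.4485, -0.5162, 0.0451]
tcp_rot: [0.287, 2.562, 0.126]
ft_force: [0.9, 0.6, 3.9]
grip_width: 0.549
```

```bash
python3 look.py E
```

```text
33.15 [ 0.4485 -0.5162  0.0451] [0.9167 0.5634 3.8837] 0.5486229229944884 corner bed [ 0.0859 -0.0249  0.0045]
```

View pics/E_p.png

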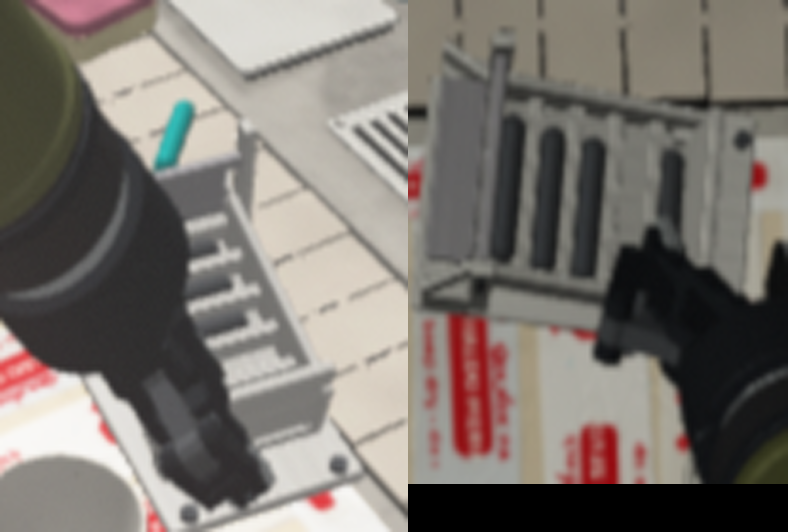

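Call:
carry_out([
  [[55,0.0005,0,0.0009,0],[55,0.0005,0,0.0009,0],[55,0.0003,0,0.0004,0],[55,0,0,0,0],[55,0,0,0,0]],
])

```text
clock: 33.75
tool_pos: [0.4487, -0.5158, 0.0426]
tcp_rot: [0.287, 2.561, 0.127]
ft_force: [1.1, 0.6, 9.7]
grip_width: 0.553
```

```bash
python3 - <<'E'
from push import *
q,p,A,s=cur(); print(s["clock"],s["ft_force"],"corner",bedc(p+A@np.array([.011,.0234,.011])))
E
```

```text
33.75 [1.0622 0.5968 9.7149] corner [ 0.086  -0.0248  0.002 ]
```

Call:
carry_out([
  [[55,0.0004,0,0.0007,0],[55,0.0004,0,0.0006,0],[55,0,0.001,0,0],[55,0,0,0,0],[55,0,0,0,0]],
])

```text
clock: 34.25
tool_pos: [0.4489, -0.5157, 0.0424]
tcp_rot: [0.288, 2.56, 0.125]
ft_force: [-3.4, 0.3, 15.0]
grip_width: 0.551
```

```bash
python3 - <<'E'
from push import *
q,p,A,s=cur(); print(s["clock"],s["ft_force"],"corner",bedc(p+A@np.array([.011,.0234,.011])))
E
```

```text
34.25 [-3.3884  0.2563 15.0259] corner [ 0.086  -0.0246  0.0017]
```

Call:
carry_out([
  [[55,-0.001,-0.0002,-0.0017,0],[55,-0.003,-0.0005,-0.005,0],[55,-0.006,0.001,-0.01,0],[55,-0.0154,0.0045,-0.0253,0],[55,-0.0103,0.04,-0.0169,0]],
])

```text
clock: 34.75
tool_pos: [0.4534, -0.4841, 0.1157]
tcp_rot: [0.292, 2.564, 0.123]
ft_force: [0.6, -0.9, 1.3]
grip_width: 0.547
```

Call:
carry_out([
  [[60,0.0124,0.0374,-0.023,-1.78],[60,0.0113,0.0378,-0.023,-1.78],[60,0.01,0.0382,-0.023,-1.78],[60,0.0114,0.0294,0.0102,-2.67],[60,0.0101,0.0299,0.0101,-2.67]],
])

```text
clock: 35.25
tool_pos: [0.4032, -0.3021, 0.148]
tcp_rot: [0.047, 2.575, 0.055]
ft_force: [0.5, 1.0, -0.5]
grip_width: 0.595
```

```bash
python3 ang.py F; python3 - <<'E'
from push import *
q,p,A,s=cur(); yaw=np.degrees(R.from_matrix(A.T@Ad).as_rotvec()[2])
pre=np.array([.4486,-.2337,.0755])-.08*Ad[:,2]; rows(p,A,pre,yaw,2,q)
E
```

```text
ang -5.9 [array([14.4, 26.6]), array([14.7, -2.7]), array([ 15. , -31.5])] 13877
ang -5.6 [array([33.5, 24.8]), array([33.8, -3.6]), array([ 34.2, -31.3])] 13291
ang -5.8 [array([52.8, 24. ]), array([52.9, -4.1]), array([ 53., -31.])] 12874
ang -5.4 [array([90.9, 29.4]), array([91.1,  0.2]), array([ 91.2, -28.3])] 12750
ang -87.6 [array([104. , -30.6]), array([ 28.2, -45.6]), array([-16.2, -54.3])] 12596
35.3 [ 0.4006 -0.2956  0.1439]
[np.float64(-0.0006), np.float64(0.0297), np.float64(0.0029), np.float64(-2.67)] n 0.0298 err 0.0mm dq 0.056 q [-0.8657 -0.0741 -0.8932  0.3938  0.4441 -0.7954]
[np.float64(-0.002), np.float64(0.0297), np.float64(0.0028), np.float64(-2.67)] n 0.0299 err 0.0mm dq 0.062 q [-0.8039 -0.1207 -0.9379  0.3691  0.4217 -0.7786]
```

View pics/F_t.png

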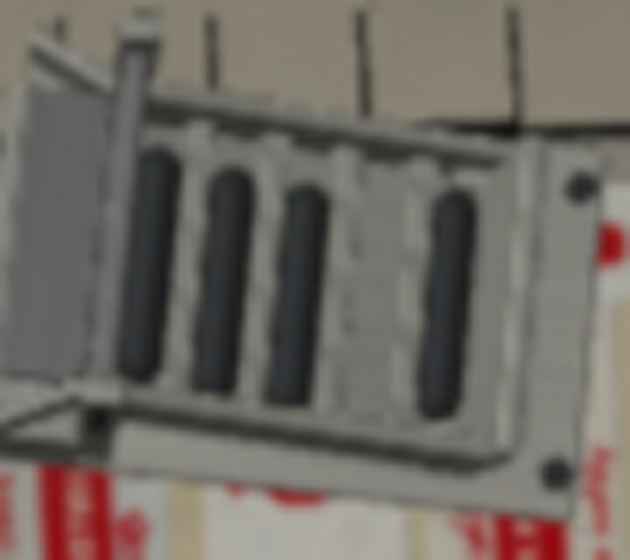

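Call:
carry_out([
  [[60,-0.0006,0.0297,0.0029,-2.67],[60,-0.002,0.0297,0.0028,-2.67],[60,0,0,0,0],[60,0,0,0,0],[60,0,0,0,0]],
])

```text
clock: 35.8
tool_pos: [0.4094, -0.2443, 0.1463]
tcp_rot: [-0.07, 2.575, 0.023]
ft_force: [0.2, -0.6, 0.3]
grip_width: 0.598
```

```bash
python3 - <<'E'
from push import *
q,p,A,s=cur(); print(s["clock"],p,"to",A.T@(np.array([.4486,-.2337,.0762])-p),np.degrees(R.from_matrix(A.T@Ad).as_rotvec()))
E
```

```text
35.8 [ 0.4094 -0.2443  0.1463] to [0.004  0.0083 0.0805] [ 0.0401 -0.0226 -0.0914]
```

Call:
carry_out([
  [[60,0.003,0.0062,0.02,0],[60,0.001,0.0021,0.025,0],[60,0,0,0.02,0],[60,0,0,0.012,0],[60,0,0,0.0035,0]],
])

```text
clock: 36.3
tool_pos: [0.4483, -0.2332, 0.0744]
tcp_rot: [-0.069, 2.577, 0.025]
ft_force: [-0.2, 0.2, 0.5]
grip_width: 0.597
```

Call:
carry_out([
  [[40,0,0,0,0],[25,0,0,0,0],[15,0,0,0,0],[8,0,0,0,0],[5,0,0,0,0]],
])

```text
clock: 36.8
tool_pos: [0.4484, -0.2331, 0.0762]
tcp_rot: [-0.07, 2.574, 0.023]
ft_force: [-1.6, -0.8, 0.8]
grip_width: 0.162
```

Call:
carry_out([
  [[5,-0.0016,0,-0.0025,0],[5,-0.0032,0,-0.005,0],[5,-0.0032,0,-0.005,0],[5,0,0,0,0],[5,0,0,0,0]],
])

```text
clock: 37.3
tool_pos: [0.4486, -0.2328, 0.0909]
tcp_rot: [-0.071, 2.574, 0.023]
ft_force: [0.4, -0.6, -1.8]
grip_width: 0.153
```

```bash
python3 shot.py G
```

```text
37.3 [ 0.4486 -0.2328  0.0909] [-0.7134  0.0226 -0.9715  0.1493  0.3837 -0.6844] 0.15309173480069319 [ 0.3943 -0.6431 -1.7728] [-0.0666  0.7296  0.0425]
[[-0.8426 -0.0557  0.5356]
 [-0.046   0.9984  0.0315]
 [-0.5365  0.0019 -0.8439]]
top origin 153 195 scale 4.5
side origin 198 131 scale 4.5
```

View pics/G_side_c.png

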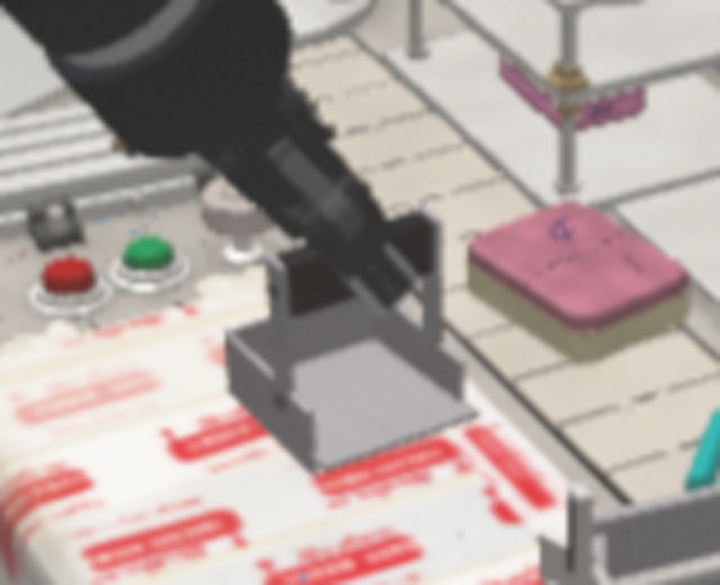

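Call:
carry_out([
  [[5,0.0032,0,0.005,0],[5,0.0032,0,0.005,0],[5,0.0011,0,0.0018,0],[5,0.0003,0,0.0005,0],[5,0,0,0,0]],
])

```text
clock: 37.9
tool_pos: [0.4487, -0.2327, 0.0762]
tcp_rot: [-0.071, 2.574, 0.024]
ft_force: [-2.4, 0.6, 4.6]
grip_width: 0.158
```

```bash
python3 st.py
```

```text
37.9 [-0.7136  0.0539 -0.9884  0.1012  0.3847 -0.6843] [ 0.4487 -0.2327  0.0762] [-2.3743  0.6406  4.6326] [0.1309 0.5134 0.1047] 0.15800498500242438
[[-0.8423 -0.0559  0.5361]
 [-0.0457  0.9984  0.0323]
 [-0.537   0.0027 -0.8436]]
```

Standing on the bench (about 6 N contact). Release and withdraw.

Call:
carry_out([
  [[20,0,0,0,0],[35,0,0,0,0],[60,0,0,0,0],[60,0,0,-0.005,0],[60,0,0,-0.02,0]],
])

```text
clock: 38.4
tool_pos: [0.4343, -0.2325, 0.096]
tcp_rot: [-0.071, 2.577, 0.027]
ft_force: [0.1, 0.7, -0.8]
grip_width: 0.597
```

Call:
carry_out([
  [[60,0,0,-0.03,0],[60,0,0,-0.035,0],[60,0,0,-0.03,0],[60,0,0,-0.01,0],[60,0,0,0,0]],
])

```text
clock: 38.9
tool_pos: [0.3789, -0.2379, 0.1878]
tcp_rot: [-0.07, 2.573, 0.02]
ft_force: [0.2, 0.0, 0.2]
grip_width: 0.599
```

```bash
python3 ang.py H; python3 - <<'E'
from push import *
o=imaging.snapshot("side"); cv2.imwrite("pics/H_s.png",o["color"][:,:,::-1])
t=load("H","top"); cv2.imwrite("pics/H_top.png",t["color"][:,:,::-1])
E
```

```text
ang -5.9 [array([14.4, 26.6]), array([14.7, -2.7]), array([ 15. , -31.5])] 13928
ang -5.5 [array([33.5, 24.8]), array([33.8, -3.6]), array([ 34.2, -31.3])] 13331
ang -5.8 [array([52.8, 24. ]), array([52.9, -4.1]), array([ 53., -31.])] 12926
ang -5.4 [array([90.9, 29.4]), array([91.1,  0.3]), array([ 91.2, -28.3])] 12779
ang -87.7 [array([104. , -30.7]), array([ 28.3, -45.6]), array([-16.2, -54.3])] 12703
38.95 [ 0.3789 -0.2374  0.1866]
```

View pics/H_s.png

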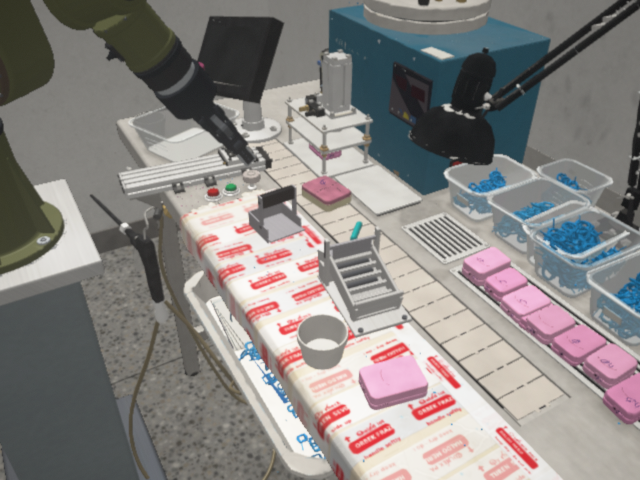

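View pics/H_top.png

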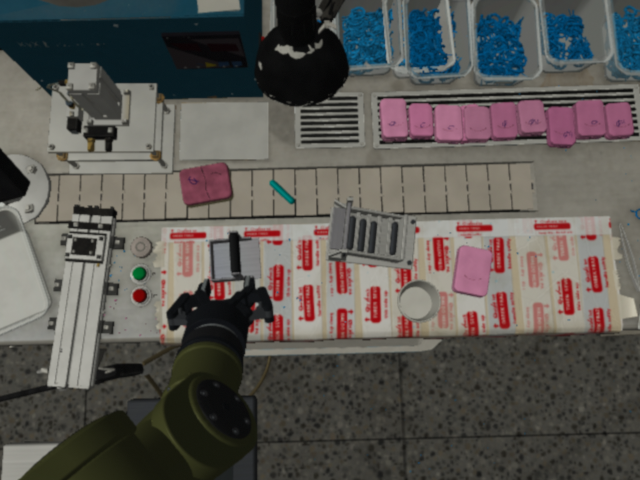

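The pictures show the empty scoop standing on the bench (top view about 235,257). The four pins lie in grooves 1, 2, 3 and 5, the bystanders are where they started, and the robot is clear of everything.

```bash
python3 -c "
from bench import bot
print(bot.state()['clock'], bot.finish_job())"
```

```text
the job is handed in; nothing more can be done
39.0 None
```

The job is done and handed in at 39.0 s. All four pins lie in grooves of their own (1, 2, 3 and 5), and the empty scoop stands on the bench, clear of the tray and released.

**How the scoop was tipped:** the moves only turn the tool about its own axis, so I first tilted the tool about 33° by driving the arm to its reach limit. Turning it then tipped the scoop. I gripped the bar, pressed the lip on the sill plate to its stop and tipped to about 11°. The pins rolled out under the raised gate.

**What did not go cleanly:**
- **First press:** the scoop's underside touched the plate about 6 mm early and partly lifted the gate. I backed off, shifted 3 mm and pressed again with the lip.
- **Press force:** it briefly reached about 13 N at the stop; I then held at about 9 N.
- **Fourth pin:** it came to rest across grooves 4 and 5. I set the scoop down, nudged the pin into groove 5 with a fingertip and pressed its raised end down (up to 15 N). So this pin was seated with the plate up and not by the tipping alone.
- **Scoop set down twice:** after seating that pin, I lifted the scoop and stood it down again, so that letting go was the last step.

**Last checks:**
- **Pins:** in the top view all four are parallel within 0.5° and at the groove spacing. All four show the same 2 mm offset, which is within calibration.
- **Groove 5:** the end stop hides it in the side view, so that pin was checked only from above and by touch.
- **Bystanders:** the two moulds, the pot and the turquoise look-alike appear unmoved in the final pictures, judged by eye.

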